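# Pack the dry-storage chest and fold its lid stay

### The arm

A 6-joint arm with a two-finger parallel gripper is mounted at the origin on a cart in front of the work surface, level with it; the furniture and walls round the work are solid. World frame = base frame: x ahead of the robot, y to its left, z up, the work surface at z = 0. Lengths are in m, angles in rad, forces in N, time in s.
With the tool pointing down it reaches from about 0.25 to 0.725 m from the base axis. Payload 4 kg.
Tool frame: the origin (TCP) lies on the centre line of the jaws, within the pads' length; the fingertips stand 19 mm ahead of it and the grasp point (between the pads) is the TCP; z points along the fingers, y is the direction in which the jaws open and shut (so a half turn about z gives the same grasp; the last joint's range is limited). The gripper opens to 85 mm and grips with 20 to 120 N. Pads are 22 mm wide; open, the fingers measure 114 mm over their backs; the gripper's body (76 mm by 85 mm) begins 54 mm behind the grasp point. The pads swing forward as they close: fully open they stand 13 mm farther back than shut.
Start: joints at [0, 0.241, 0.005, 1.335, 0, 1.571], TCP at [0.5, -0, 0.25] pointing down, gripper open.
Joint ranges: [-2.72, 2.72], [-1.05, 1.87], [-1.09, 1.28], [-1.99, 2.15], [-1.42, 1.44], [-3.14, 3.14]. Speed limits (rad/s): [2.79, 2.79, 3.14, 3.14, 3.14, 3.14].

### API

Orientations are given as a unit quaternion [x, y, z, w].
In Python, from workcell import bot gives the robot as it stands. The module is installed in compiled form; this text tells all that it offers.
- The arm moves only by the shell command python3 -m handwheel 'ROWS' [OPENING]. ROWS is JSON, a list of rows, each an object of numbers: "dx", "dy", "dz": the shift along the tool's x, y, z as a fraction of full scale; "ax", "ay", "az": the turn, a rotation vector about the tool's x, y, z as a fraction of full scale. In form: [{"dx": .., "dy": .., "dz": .., "ax": .., "ay": .., "az": ..}, ...]. A call has 1 to 12 rows; each row shifts and turns the commanded pose from where the row before left it, along the tool's axes as they then stand; what a row does not reach is not made up. Full scale, the value 1, is 2.5 cm for a shift and 0.15 rad for a turn. A row lasts 1/10 s, in which the tool goes at most 50 mm and 8.59 degrees, less where a joint would pass 70% of its speed; a pose out of reach is approached as far as the arm can. A call with a number of a shift or a turn outside -1 to 1 is refused whole. A call with a gripper value outside its range is refused whole. OPENING is the gripper's target within -1 to 1 (fully open at 1, half-way at 0, shut at -1), set as the call begins (- or left out, the last holds). The fingers move at their own pace and stop on an object; the grip force is fixed at half the most. Time passes only in rows, so rows that do not move let the fingers close. It gives the time, the measured TCP pose, the force and the opening at its end, in the units of the state.
- bot.get_obs(): the state, without advancing time (a new reading comes with each control period).
- bot.camera(name): name is "scene" or "side" or "wrist"; returns a dict with "img" (480x640x3 uint8, red, green, blue), "intrinsics" (3x3 intrinsics, pixels), "eye" and "rotation" of the camera in the world. Camera axes: x right, y down, z forward; pixel columns grow to the right and rows downward; lengths in m; the calibration is good to about 2 mm. A picture is of the moment at which its call begins. There is no depth.
- bot.job_done(): hands the job in, once; it reports no verdict.
Trained networks look in a picture, given as the dict that the camera call returned (one of the last four; its "shot" number tells which), for a name from the list of things; names that differ only in an ending like _2 or _b are one class to them, and where a whole thing is asked for, a point or a joint stands for the part that bears it (a point fixed in the world has none). Each returns a list of dicts, best first, with "confidence" (0 to 1); they miss things now and then, are a little off and sometimes report something else, mostly with a low value. They report only what shows in the picture. A call takes as long as a camera call.
- bot.trace(thing, picture): "region" (480x640 bool, what is visible of it) and "rect" ([centre column, centre row, width, height] in pixels, round what is visible of it).
The state is a dict: "clock": time; "joint_pos": joint angles; "joint_vel": joint speeds; "tau": joint torques, N m; "eef_pos": TCP position; "tool_rot": TCP orientation; "ft_force": force on the tool from outside, world axes, zero at the start; "ft_torque": the same for the moment, N m; "grip_width": finger opening in m.
Only numpy, scipy, OpenCV 4.12 (cv2) and the standard library are available. Lean on these libraries where they do the work, as an engineer would, in place of code of your own. Each camera call takes 0.05 s, during which the arm holds its last target.

### The job

Pack the small open dry-storage chest: squeeze the sprung tab of the spent drying cartridge so that it unlatches, lift it out of its cradle and leave it on the bench clear of the chest, and put every sample tin from the bench into the chest. Then break the locked folding stay at its knee and lower the lid gently until it is fully shut, without letting it slam. Leave the other things on the bench where they are.

Things in the scene. Friction and masses are not known exactly. Their poses are not given: they have to be found in the camera images.
- chest: open grey dry-storage chest fixed to the bench, 200 (x) x 240 (y) mm outside, 58 mm high, walls and floor 6 mm. Origin at the centre of its underside; x points from its front (robot's side) to its back where the lid is hinged, y to its left, z up. The lid stands open at its back; the folding stay runs along the outside of its right (-y) wall. The tins fit under the shut lid
- bay (a point): point on the chest's inner floor in the clear front area for the tins; clear floor reaches 50 mm to the front of it, 110 mm to either side and 40 mm to the back (there the cradle begins). Axes as the chest's
- cradle (a point): point on the chest's inner floor under the middle of the latched cartridge. Round it stands a black cradle with walls 22 mm high, 26 mm to front and back, 23 mm to the right and 33 mm to the left (chest +y) of this point; an inward lip on its left wall catches the hook on the cartridge's tab
- cartridge_mid (a point): middle of the drying cartridge, a white block 40 (x) x 36 (y) x 46 mm tall, 60 g; 23 mm above its underside, axes parallel to the chest's at the start. A grey sprung tab, 18 mm wide, up to 45 mm above the underside, stands 5 mm off its +y face (41 mm across tab and opposite face). Pinch it across y, above the cradle (24 to 46 mm above the underside), and lift straight up
- cart_tab (a joint): how far the cartridge's sprung tab is pressed in, m: 0 out, 0.005 flush with the block's face. Its hook, 10 to 15 mm above the cartridge's underside, catches under the cradle's lip and is free from about 0.004 (2 to 4.5 N). Pinched across x the cartridge stays latched
- chest_lid (a joint): closing angle of the lid, rad: 0 as it stands open on its stay (95 degrees from shut), 1.66 fully shut. The hinge is stiff (0.45 N m of friction): once the stay is broken the lid stays at the angle it is left at and must be pushed down all the way; 3 to 6 N on its back (outer) face near its free edge moves it
- balance: analytical balance, fixed, right of the work: glass weighing chamber 250 mm high from 50 mm in front of this point to 120 mm behind it (world x) and 115 mm to either side, with a low display in front of it, up to 140 mm in front of the point. Keep the arm clear of its chamber
- mini_centrifuge: round white mini centrifuge, fixed, about 150 mm across and 130 mm high, between balance and chest; not used. Origin at the middle of its underside
- lid_hinge (a point): middle of the lid's hinge axis, at the chest's back rim, 58 mm above the bench; the axis runs along the chest's y
- lid_edge (a point): middle of the lid's free edge, half-way through its thickness, 204 mm from the hinge; the lid is a grey panel 204 (hinge to edge) x 244 x 10 mm with a small black finger lip, 12 mm more, on that edge. When shut, the lid's underside lies on the rim at 58 mm and its top at 68 mm
- knee (a point): centre of the knee of the folding stay: a dark round boss 22 mm across, 16 mm wide along the chest's y, 14 mm outside the chest's right wall, joining two flat steel links (101 and 122 mm long, 12 mm high). The stay rises from the middle of the wall back to the lid's side. The knee is bowed slightly up and forward, past straight, on a stop, and so locks the lid
- stay_knee (a joint): angle of the knee, rad: 0 locked on its stop, 0.14 straight, more is broken (about 2.9 with the lid shut). Pressed down from above with some 2 to 6 N it passes straight after 5 to 8 mm, then folds down and back (about 45 degrees) toward the hinge. Pressing it down 30 mm breaks it safely and brings the lid only a little forward
- tin_a_mid (a point): middle of a lidded round aluminium sample tin, 32 mm across, 22 mm high, about 30 g, 11 mm above its underside, its z axis up; standing flat on the bench at the start (may be absent)
- tin_b_mid (a point): middle of a lidded round aluminium sample tin, 32 mm across, 22 mm high, about 30 g, 11 mm above its underside, its z axis up; standing flat on the bench at the start (may be absent)
- tin_c_mid (a point): middle of a lidded round aluminium sample tin, 32 mm across, 22 mm high, about 30 g, 11 mm above its underside, its z axis up; standing flat on the bench at the start (may be absent)
- tin_d_mid (a point): middle of a lidded round aluminium sample tin, 32 mm across, 22 mm high, about 30 g, 11 mm above its underside, its z axis up; standing flat on the bench at the start (may be absent)
- tin_e_mid (a point): middle of a lidded round aluminium sample tin, 32 mm across, 22 mm high, about 30 g, 11 mm above its underside, its z axis up; standing flat on the bench at the start (may be absent)
- tin_f_mid (a point): middle of a lidded round aluminium sample tin, 32 mm across, 22 mm high, about 30 g, 11 mm above its underside, its z axis up; standing flat on the bench at the start (may be absent)
- cork: brown cork stopper, 25 mm across, 24 mm high, in front of the red-brown tube block; leave it alone. Origin at its underside
- rubber_bung: brown rubber bung, 35 mm across, 32 mm high, near the bench's front edge; leave it alone. Origin at its underside

How it is judged:
By the outcome, as a careful person would: the job done as asked, in the order asked, and still so for the second after the job is handed in, with the robot touching nothing.
Of tin_a, tin_b, tin_c, tin_d, tin_e, tin_f only 4 to 6 are there at a start; the rules pass over those that are not, and their reading is None.
At some moment in a run one of tin_a, tin_b, tin_c, tin_d, tin_e, tin_f may be knocked a few centimetres aside while the robot is not near it.
It also fails if it takes over 210 s, if anything falls off the work surface, if the arm or the gripper's body presses on something with over 40 N, if the wrist force passes 120 N, or if a joint passes its speed limit or range.

## Working session

There is one attempt and no reset: what is moved stays moved. The work goes in short steps, Python scripts to look and compute and a shell command to move; the robot and the scene stay as the last step left them, time stands still between calls to the robot, and variables do not carry over. Pictures are saved under pics/ and viewed, and the job is handed in when it is done.

```bash
mkdir -p pics; cat > h.py <<'E'
import numpy as np, cv2
from workcell import bot
from scipy.spatial.transform import Rotation as R
def snap(name,fn=None):
    p=bot.camera(name)
    if fn: cv2.imwrite('pics/'+fn,cv2.cvtColor(p['img'],cv2.COLOR_RGB2BGR))
    return p
def ray(p,u,v):
    K=np.array(p['intrinsics']); d=np.linalg.inv(K)@[u,v,1]
    return np.array(p['eye']),np.array(p['rotation'])@d
def onz(p,u,v,z):
    e,d=ray(p,u,v); return e+d*(z-e[2])/d[2]
def proj(p,X):
    c=np.array(p['rotation']).T@(np.array(X)-p['eye']); q=np.array(p['intrinsics'])@c
    return q[:2]/q[2]
E
python3 - <<'E'
from h import *
print(bot.get_obs())
for n in ['scene','side','wrist']:
    p=snap(n,n+'0.png'); print(n,p['eye'],np.round(p['rotation'],3).tolist(),p['intrinsics'])
    for t in ['tin_a_mid','chest','cartridge_mid','knee','cork','rubber_bung','chest_lid','mini_centrifuge','balance']:
        for r in bot.trace(t,p): print(t,round(r['confidence'],2),np.round(r['rect'],1))
E
```

```text
{'clock': 0.0, 'joint_pos': array([-1.27200965e-05,  2.41394766e-01,  3.69442511e-03,  1.33518981e+00,
       -1.15570759e-05,  1.57078363e+00]), 'joint_vel': array([ 4.50615135e-05,  5.11007678e-05, -1.46323818e-03, -2.00849284e-03,
        1.43039083e-03,  3.73466381e-04]), 'tau': array([ 5.50268451e-04, -3.72315860e+01,  2.52406776e+01,  1.67737965e-02,
        2.29149265e-05,  1.14679995e-05]), 'eef_pos': array([ 4.99397070e-01, -9.64036702e-06,  2.49410636e-01]), 'tool_rot': array([ 0.7071064 ,  0.70710639, -0.00074436, -0.0007362 ]), 'ft_force': array([0.88498747, 0.40102474, 0.51661267]), 'ft_torque': array([-0.04952532,  0.02396249, -0.00758472]), 'grip_width': 0.08544985413368521}
scene [-0.33667019  0.76886821  0.75559803] [-0.371, 0.776, -0.461, 0.218] [[520.72154086   0.         313.26283766]
 [  0.         520.72154086 241.92848512]
 [  0.           0.           1.        ]]
tin_a_mid 0.7 [408.6 278.9   5.6  10.9]
tin_a_mid 0.33 [218.3 328.8  22.2  24.6]
chest 0.69 [216.6 292.1 145.2 175.1]
cartridge_mid 0.96 [217.7 328.6  20.2  21.8]
knee 0.6 [230.6 261.1  56.6  49.2]
c
[... 567 characters left out ...]
 340.   12.5  13. ]
cork 0.36 [277.6 170.9  84.2  90.7]
rubber_bung 0.73 [263.6 317.9  17.3  22.5]
rubber_bung 0.3 [263.4 207.5 120.4 149.7]
chest_lid 0.63 [280.8 172.3  84.4  90. ]
chest_lid 0.3 [264.1 205.7 127.  156.9]
mini_centrifuge 0.7 [263.9 204.8 122.6 155.5]
wrist [0.49945052 0.06604628 0.37375064] [0.991, 0.0, 0.0, 0.132] [[354.25468606   0.         322.76638009]
 [  0.         354.25468606 234.97138914]
 [  0.           0.           1.        ]]
tin_a_mid 0.71 [245.2 344.6  32.3  28.1]
chest 0.59 [344.5  18.3  84.2  34.1]
cartridge_mid 0.7 [284.5 262.7  32.   31.8]
cork 0.43 [343.1  18.   84.2  34. ]
rubber_bung 0.7 [207.3 142.1  39.2  37.3]
chest_lid 0.5 [245.4 344.7  30.8  30.6]
```

View pics/scene0.png

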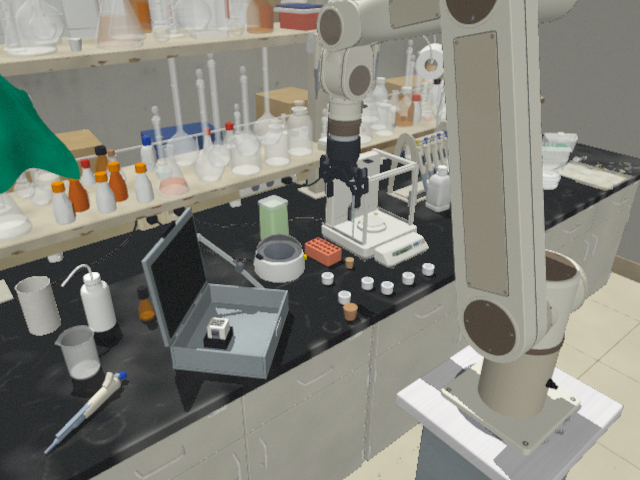

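View pics/side0.png

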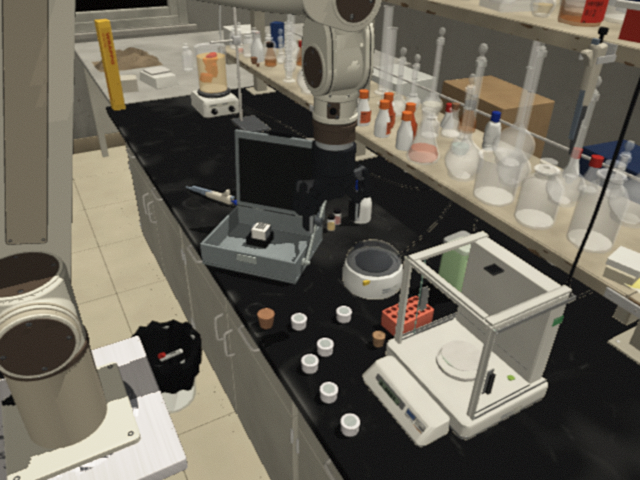

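View pics/wrist0.png

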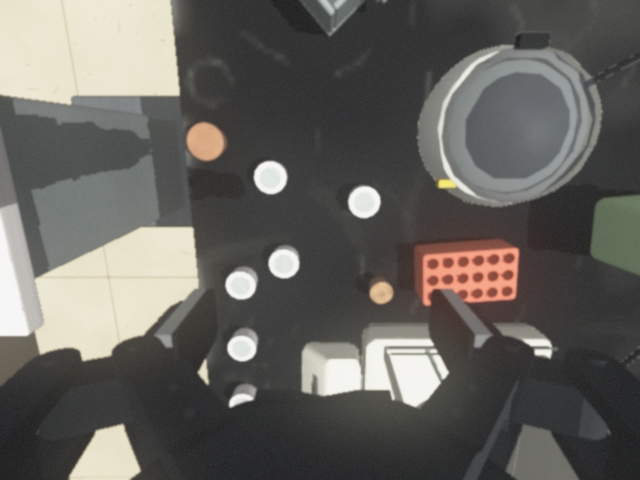

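The scene shows six tins (side pixels ≈(299,321),(343,314),(325,346),(310,364),(328,392),(349,425)), the cork by the red block, the bung at (266,317) and the open chest at the left with the stay on its near side. Now I'll measure them.

```bash
python3 - <<'E'
import h
from h import *
def ray(p,u,v):
    d=np.linalg.inv(p['intrinsics'])@[u,v,1]; return np.array(p['eye']),R.from_quat(p['rotation']).apply(d)
s=open('h.py').read().replace("np.array(p['rotation'])@d","R.from_quat(p['rotation']).apply(d)").replace("np.array(p['rotation']).T@(np.array(X)-p['eye'])","R.from_quat(p['rotation']).inv().apply(np.array(X)-p['eye'])")
open('h.py','w').write(s)
E
python3 - <<'E'
from h import *
ps={n:snap(n) for n in ['wrist','side','scene']}
for n,pts in {'wrist':[(270,177),(364,201),(284,262),(241,283),(242,345),(243,396),(206,141),(380,291)],
 'side':[(299,318),(344,312),(325,343),(310,361),(328,388),(350,421),(265,315),(379,338)],
 'scene':[(344,295),(327,276),(367,281),(387,286),(408,276),(428,267)]}.items():
    for q in pts: print(n,q,np.round(onz(ps[n],*q,0.02),3))
for n in ['scene','side']:
    p=ps[n]; im=cv2.cvtColor(p['img'],cv2.COLOR_RGB2BGR)
    if n=='scene': c=im[200:400,130:310]
    else: c=im[110:300,190:350]
    c=cv2.resize(c,None,fx=3,fy=3,interpolation=cv2.INTER_CUBIC) ; cv2.imwrite(f'pics/{n}_crop.png',c); print(c.shape)
E
```

```text
wrist (270, 177) [0.447 0.03  0.02 ]
wrist (364, 201) [0.541 0.006 0.02 ]
wrist (284, 262) [ 0.459 -0.06   0.02 ]
wrist (241, 283) [ 0.412 -0.083  0.02 ]
wrist (242, 345) [ 0.409 -0.159  0.02 ]
wrist (243, 396) [ 0.406 -0.227  0.02 ]
wrist (206, 141) [0.387 0.064 0.02 ]
wrist (380, 291) [ 0.562 -0.093  0.02 ]
side (299, 318) [0.449 0.03  0.02 ]
side (344, 312) [0.54  0.002 0.02 ]
side (325, 343) [ 0.46  -0.059  0.02 ]
side (310, 361) [ 0.411 -0.087  0.02 ]
side (328, 388) [ 0.408 -0.159  0.02 ]
side (350, 421) [ 0.405 -0.238  0.02 ]
side (265, 315) [0.391 0.071 0.02 ]
side (379, 338) [ 0.56  -0.097  0.02 ]
scene (344, 295) [0.445 0.032 0.02 ]
scene (327, 276) [0.538 0.008 0.02 ]
scene (367, 281) [ 0.455 -0.057  0.02 ]
scene (387, 286) [ 0.406 -0.08   0.02 ]
scene (408, 276) [ 0.405 -0.158  0.02 ]
scene (428, 267) [ 0.401 -0.235  0.02 ]
(600, 540, 3)
(570, 480, 3)
```

View pics/scene_crop.png

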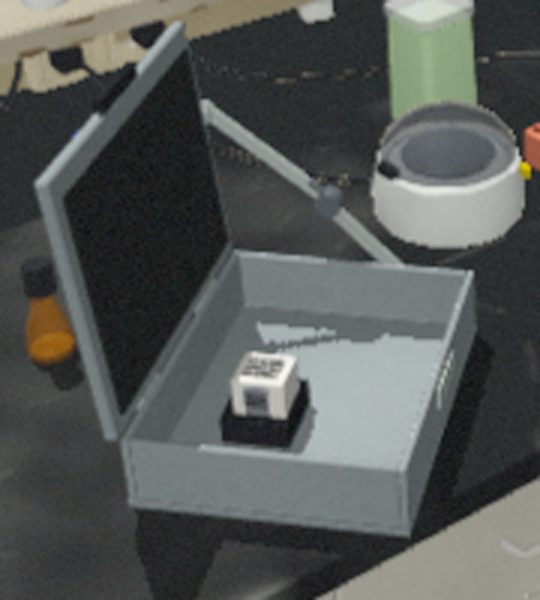

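View pics/side_crop.png

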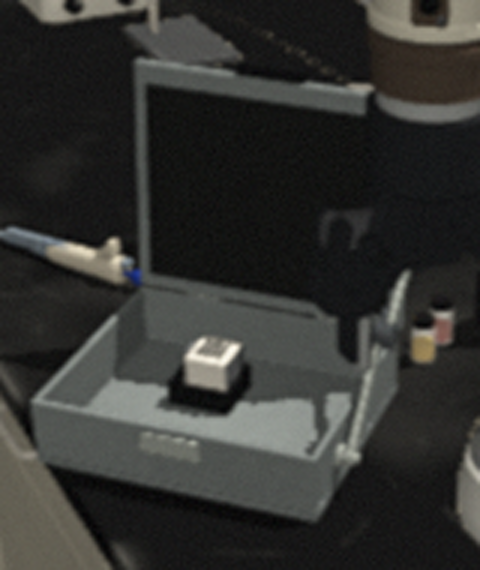

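```bash
python3 - <<'E'
from h import *
a=snap('scene');b=snap('side')
for n,p,q,z in [('FR',a,(130+475/3,200+270/3),.058),('FL',a,(130+405/3,200+470/3),.058),('BL',a,(130+127/3,200+443/3),.058),('BR',a,(130+235/3,200+250/3),.058),
 ('FL',b,(190+35/3,110+403/3),.058),('FR',b,(190+322/3,110+462/3),.058),('BL',b,(190+145/3,110+284/3),.058),
 ('FRb',b,(190+316/3,110+520/3),.0),('FLb',a,(130+410/3,200+535/3),.0),('BLb',a,(130+132/3,200+505/3),.0)]:
    print(n,np.round(onz(p,*q,z),4))
# cartridge top 4 corners z=.006+.046
for q in [(240,352),(300,356),(291,370),(232,374)]: print('cart',np.round(onz(a,130+q[0]/3,200+q[1]/3,.052),4))
for q in [(195,336),(244,343),(236,367),(184,358)]: print('cart s',np.round(onz(b,190+q[0]/3,110+q[1]/3,.052),4))
# knee triangulate
def tri(q1,q2):
    e1,d1=ray(a,*q1);e2,d2=ray(b,*q2)
    A=np.stack([d1,-d2],1);t=np.linalg.lstsq(A,e2-e1,rcond=None)[0];x=e1+t[0]*d1;y=e2+t[1]*d2
    return (x+y)/2,np.linalg.norm(x-y)
print('knee',tri((130+329/3,200+199/3),(190+388/3,110+333/3)))
E
```

```text
FR [0.5034 0.16   0.058 ]
FL [0.3427 0.3375 0.058 ]
BL [0.4833 0.4687 0.058 ]
BR [0.6485 0.2944 0.058 ]
FL [0.3473 0.3307 0.058 ]
FR [0.5093 0.1543 0.058 ]
BL [0.4956 0.4705 0.058 ]
FRb [0.5072 0.1609 0.    ]
FLb [ 0.3426  0.3363 -0.    ]
BLb [0.4885 0.4703 0.    ]
cart [0.5327 0.3553 0.052 ]
cart [0.5006 0.3232 0.052 ]
cart [0.4903 0.337  0.052 ]
cart [0.513  0.3728 0.052 ]
cart s [0.5026 0.3764 0.052 ]
cart s [0.5345 0.3467 0.052 ]
cart s [0.5126 0.315  0.052 ]
cart s [0.4804 0.3479 0.052 ]
knee (array([0.60618672, 0.22901896, 0.10276321]), np.float64(0.002356074164716058))
```

```bash
cat >> h.py <<'E'
C=np.array([0.4997,0.3129]); CY=np.radians(42.3)
def w(cx,cy):
    c,s=np.cos(CY),np.sin(CY); return C+np.array([c*cx-s*cy,s*cx+c*cy])
def inchest(x,y):
    c,s=np.cos(CY),np.sin(CY); d=np.array([x,y])-C; return np.array([c*d[0]+s*d[1],-s*d[0]+c*d[1]])
def plan(x,y,z,yaw=None):
    """units: az total, then dx,dy,dz totals in final frame. yaw = world angle of tool y, deg"""
    o=bot.get_obs(); r=R.from_quat(o['tool_rot']); M=r.as_matrix()
    cy=np.degrees(np.arctan2(M[1,1],M[0,1])); 
    print('pos',np.round(o['eef_pos'],4),'yaw',round(cy,2),'tilt',np.round(M[:2,2],4),'j6',round(o['joint_pos'][5],3),'F',np.round(o['ft_force'],1),'w',round(o['grip_width'],4),'t',round(o['clock'],2))
    if yaw is None: yaw=cy
    az=-np.radians((yaw-cy+180)%360-180)/0.15
    t=np.radians(yaw); d=np.array([x,y,z])-o['eef_pos']
    ty=np.array([np.cos(t),np.sin(t)]); tx=np.array([-np.sin(t)*1.0,np.cos(t)])
    # tool down: tx = ty x tz ; tz=(0,0,-1)
    tx3=np.cross(np.r_[ty,0],[0,0,-1.]); 
    print('az %.2f  dx %.2f dy %.2f dz %.2f'%(az,d@tx3/.025,d[:2]@ty/.025,-d[2]/.025))
E
python3 -m handwheel '[{"az":-0.5}]'
python3 - <<'E'
from h import *
plan(*w(0,0),0.28,132.3)
E
```

```text
pos [ 0.5    -0.      0.2503] yaw 0.0 tilt [-0. -0.] j6 1.571 F [-0.2  0.2 -0.1] w 0.0858 t 1.75
az -15.39  dx -8.42 dy 9.27 dz -1.19invalid input
```

```bash
python3 -m handwheel '[{"dx":0,"dy":0,"dz":0,"ax":0,"ay":0,"az":-0.5}]'; python3 -c "
from h import *
plan(*w(0,0),0.28,132.3)"
```

```text
clock: 1.85
eef_pos: [0.5, 0.0, 0.2503]
tool_rot: [0.679, 0.734, 0.0, -0.0]
ft_force: [-0.2, -0.4, 0.1]
grip_width: 0.0856
pos [0.5    0.     0.2503] yaw 4.4 tilt [-0.  0.] j6 1.494 F [-0.2 -0.4  0.1] w 0.0856 t 1.85
az -14.88  dx -8.41 dy 9.26 dz -1.19
```

```bash
A='x'; python3 -m handwheel '[{"dx":0,"dy":0,"dz":-0.1,"ax":0,"ay":0,"az":-1},{"dx":0,"dy":0,"dz":-0.1,"ax":0,"ay":0,"az":-1},{"dx":0,"dy":0,"dz":-0.1,"ax":0,"ay":0,"az":-1},{"dx":0,"dy":0,"dz":-0.1,"ax":0,"ay":0,"az":-1},{"dx":0,"dy":0,"dz":-0.1,"ax":0,"ay":0,"az":-1},{"dx":0,"dy":0,"dz":-0.1,"ax":0,"ay":0,"az":-1},{"dx":0,"dy":0,"dz":-0.1,"ax":0,"ay":0,"az":-1},{"dx":0,"dy":0,"dz":-0.1,"ax":0,"ay":0,"az":-1},{"dx":0,"dy":0,"dz":-0.1,"ax":0,"ay":0,"az":-1},{"dx":0,"dy":0,"dz":-0.1,"ax":0,"ay":0,"az":-1},{"dx":0,"dy":0,"dz":-0.1,"ax":0,"ay":0,"az":-1},{"dx":0,"dy":0,"dz":-0.1,"ax":0,"ay":0,"az":-1}]'
python3 -m handwheel '[{"dx":0,"dy":0,"dz":0,"ax":0,"ay":0,"az":-1},{"dx":0,"dy":0,"dz":0,"ax":0,"ay":0,"az":-1},{"dx":0,"dy":0,"dz":0,"ax":0,"ay":0,"az":-0.9},{"dx":-0.9,"dy":1,"dz":0,"ax":0,"ay":0,"az":0},{"dx":-0.9,"dy":1,"dz":0,"ax":0,"ay":0,"az":0},{"dx":-0.9,"dy":1,"dz":0,"ax":0,"ay":0,"az":0},{"dx":-0.9,"dy":1,"dz":0,"ax":0,"ay":0,"az":0},{"dx":-0.9,"dy":1,"dz":0,"ax":0,"ay":0,"az":0},{"dx":-0.9,"dy":1,"dz":0,"ax":0,"ay":0,"az":0},{"dx":-0.9,"dy":1,"dz":0,"ax":0,"ay":0,"az":0},{"dx":-0.9,"dy":1,"dz":0,"ax":0,"ay":0,"az":0},{"dx":-0.9,"dy":1,"dz":0,"ax":0,"ay":0,"az":0}]'
python3 -c "
from h import *
plan(*w(0,0),0.28,132.3)
p=snap('wrist','wrist1.png')
for r in bot.trace('cartridge_mid',p)[:2]: print(r['confidence'],r['rect'])"
```

```text
clock: 3.05
eef_pos: [0.5, 0.0, 0.2804]
tool_rot: [-0.155, 0.988, 0.0, 0.0]
ft_force: [0.2, -0.2, 0.9]
grip_width: 0.0853
clock: 4.25
eef_pos: [0.4979, 0.3041, 0.2803]
tool_rot: [-0.361, 0.932, -0.0, 0.0]
ft_force: [0.8, -0.1, -0.2]
grip_width: 0.0854
pos [0.4979 0.3041 0.2803] yaw 132.35 tilt [ 0.0001 -0.    ] j6 -0.191 F [ 0.8 -0.1 -0.2] w 0.0854 t 4.25
az 0.01  dx -0.29 dy 0.21 dz 0.01
0.78 [352.7, 241.0, 42.8, 43.3]
0.55 [340.0, 293.6, 408.5, 372.8]
```

View pics/wrist1.png

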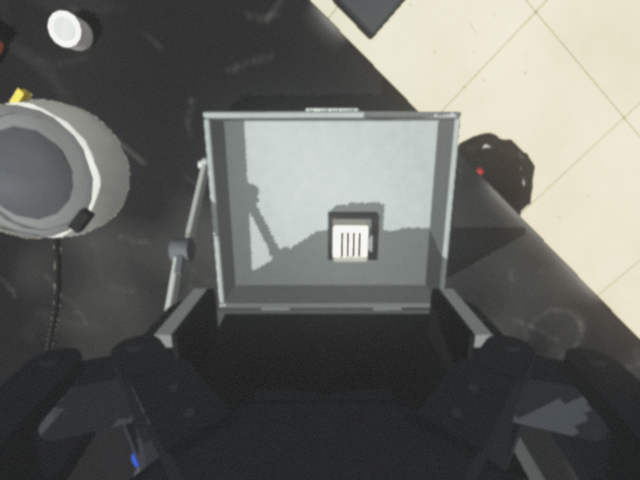

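The wrist view shows the chest from above: rim corners ≈(204,114),(460,113),(218,306),(446,304), white cartridge top around (350,242) with the grey tab at (371,243), knee at (180,249).

```bash
python3 - <<'E'
from h import *
p=snap('wrist')
im=cv2.cvtColor(p['img'],cv2.COLOR_RGB2BGR)
cv2.imwrite('pics/w1c.png',cv2.resize(im[190:290,300:400],None,fx=5,fy=5,interpolation=cv2.INTER_CUBIC))
cv2.imwrite('pics/w1k.png',cv2.resize(im[90:330,130:470],None,fx=2.3,fy=2.3,interpolation=cv2.INTER_CUBIC))
for n,q in dict(FR=(204,114),FL=(460,113),BR=(218,306),BL=(446,304)).items(): 
    X=onz(p,*q,.058);print(n,np.round(X,4),np.round(inchest(*X[:2]),4))
for z in (.1,.09): X=onz(p,180,249,z);print('knee',X,inchest(*X[:2]))
X=onz(p,350,242,.052);print('cart',X,inchest(*X[:2]))
E
```

```text
FR [0.5065 0.166  0.058 ] [-0.0939 -0.1132]
FL [0.3457 0.3391 0.058 ] [-0.0963  0.1231]
BR [0.6506 0.2961 0.058 ] [ 0.1003 -0.114 ]
BL [0.4843 0.473  0.058 ] [0.0963 0.1288]
knee [0.60505708 0.23219668 0.1       ] [ 0.02361103 -0.13059732]
knee [0.61022068 0.23121136 0.09      ] [ 0.02676705 -0.13480126]
cart [0.50487061 0.35187193 0.052     ] [0.03005294 0.02534497]
```

View pics/w1c.png

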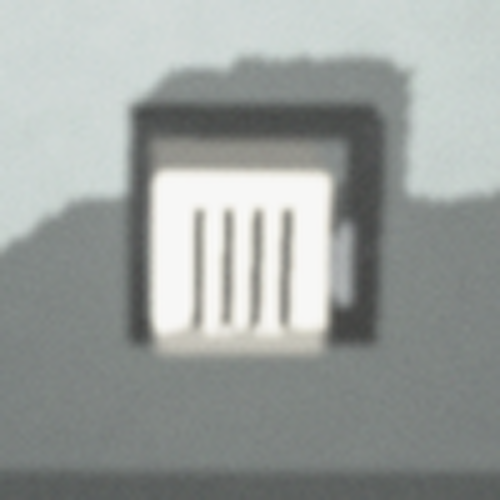

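View pics/w1k.png

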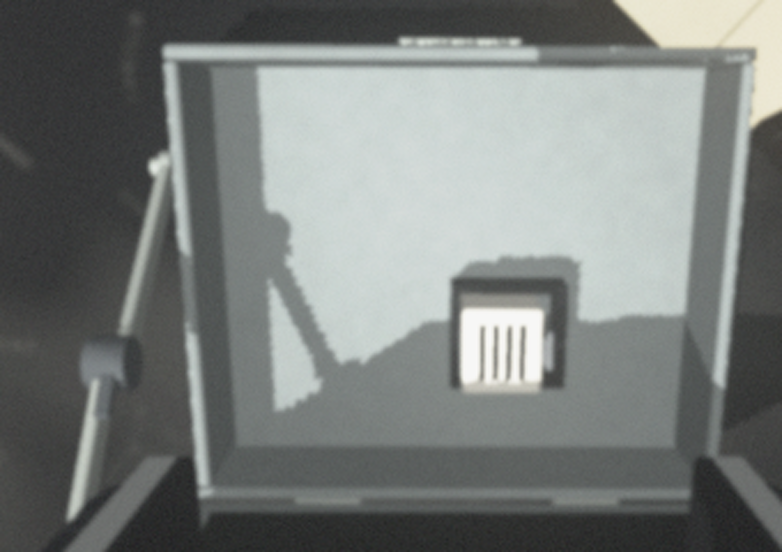

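```bash
python3 -c "
from h import *
plan(0.506,0.350,0.12,132.3)
for q in [(348.4,240.3)]:
  p=snap('wrist');X=onz(p,*q,.052);print(X,inchest(*X[:2]))"
```

```text
pos [0.4976 0.3045 0.2796] yaw 132.54 tilt [-0.0007 -0.0005] j6 -0.193 F [ 0.3  1.6 -0.5] w 0.0854 t 4.4
az 0.03  dx -1.47 dy 1.12 dz 6.38
[0.50477505 0.34703246 0.052     ] [0.02672524 0.02182985]
```

```bash
python3 -m handwheel '[{"dx":-0.3,"dy":0.22,"dz":0.8,"ax":0,"ay":0,"az":0},{"dx":-0.3,"dy":0.22,"dz":0.8,"ax":0,"ay":0,"az":0},{"dx":-0.3,"dy":0.22,"dz":0.8,"ax":0,"ay":0,"az":0},{"dx":-0.3,"dy":0.22,"dz":0.8,"ax":0,"ay":0,"az":0},{"dx":-0.25,"dy":0.22,"dz":0.8,"ax":0,"ay":0,"az":0},{"dx":0,"dy":0,"dz":0.8,"ax":0,"ay":0,"az":0},{"dx":0,"dy":0,"dz":0.8,"ax":0,"ay":0,"az":0},{"dx":0,"dy":0,"dz":0,"ax":0,"ay":0,"az":0}]'
python3 -c "
from h import *
plan(0.505,0.349,0.05,132.3)
p=snap('wrist','wrist2.png')
r=snap('side','side2.png');cv2.imwrite('pics/side2c.png',cv2.resize(cv2.imread('pics/side2.png')[90:320,170:370],None,fx=2.5,fy=2.5))"
```

```text
clock: 5.25
eef_pos: [0.5048, 0.3447, 0.1372]
tool_rot: [-0.36, 0.933, -0.001, -0.003]
ft_force: [-0.0, -1.0, 0.8]
grip_width: 0.0852
pos [0.5048 0.3447 0.1372] yaw 132.25 tilt [-0.0055 -0.0041] j6 -0.138 F [-0.  -1.   0.8] w 0.0852 t 5.25
az -0.01  dx -0.12 dy 0.12 dz 3.49
```

View pics/wrist2.png

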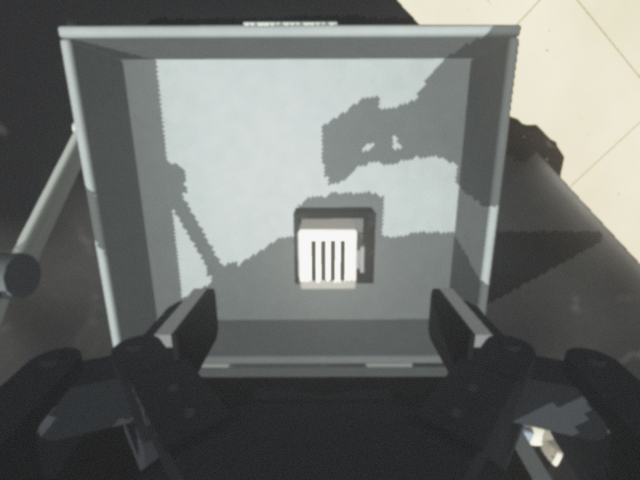

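View pics/side2c.png

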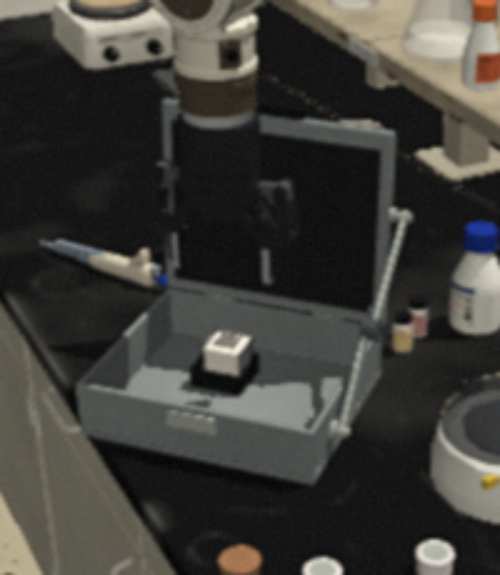

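```bash
python3 -c "
from h import *
plan(0.505,0.349,0.05,132.3)
p=snap('wrist')
X=onz(p,328,257,.052);print(X,inchest(*X[:2]));X=onz(p,331.5,257,.052);print(X)
o=bot.get_obs();print(proj(p,[*o['eef_pos'][:2],.052]))
im=cv2.cvtColor(p['img'],cv2.COLOR_RGB2BGR)
cv2.imwrite('pics/w3c.png',cv2.resize(im[190:310,270:400],None,fx=5,fy=5,interpolation=cv2.INTER_CUBIC))
"
```

```text
pos [0.5065 0.3463 0.1406] yaw 132.27 tilt [-0.0005 -0.0006] j6 -0.138 F [0.  0.2 0.3] w 0.0856 t 5.35
az -0.00  dx -0.03 dy 0.12 dz 3.62
[0.50812496 0.35255064 0.052     ] [0.03291674 0.02365674]
[0.5066391  0.35418171 0.052     ]
[322.48070478 250.0570832 ]
```

View pics/w3c.png

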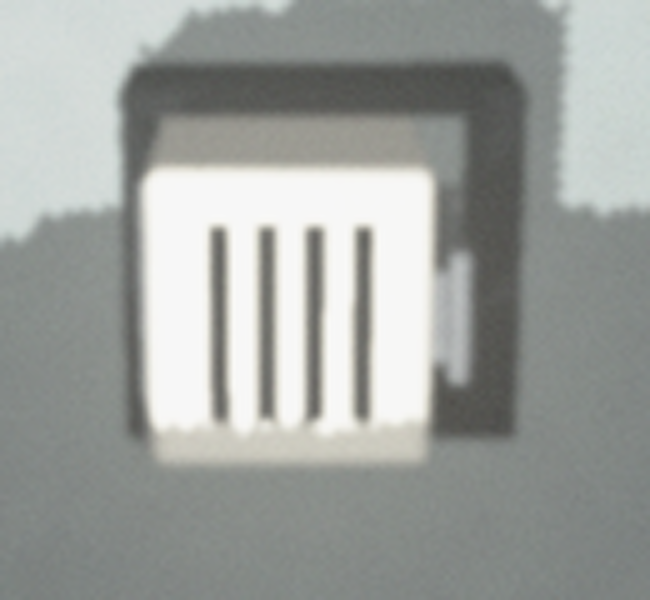

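```bash
python3 -c "
from h import *
p=snap('wrist')
X=onz(p,331.5,253.3,.052);print(X,inchest(*X[:2]))
plan(*X[:2],0.05,132.3)
"
```

```text
[0.50573204 0.35344385 0.052     ] [0.031748   0.02592786]
pos [0.5073 0.3473 0.142 ] yaw 132.3 tilt [0.0021 0.0013] j6 -0.138 F [-0.   0.4 -0. ] w 0.0854 t 5.45
az -0.00  dx -0.12 dy 0.23 dz 3.68
```

```bash
python3 -m handwheel '[{"dx":-0.1,"dy":0.2,"dz":0.6,"ax":0,"ay":0,"az":0},{"dx":0,"dy":0,"dz":0.6,"ax":0,"ay":0,"az":0},{"dx":0,"dy":0,"dz":0.6,"ax":0,"ay":0,"az":0},{"dx":0,"dy":0,"dz":0.6,"ax":0,"ay":0,"az":0},{"dx":0,"dy":0,"dz":0.5,"ax":0,"ay":0,"az":0},{"dx":0,"dy":0,"dz":0.4,"ax":0,"ay":0,"az":0},{"dx":0,"dy":0,"dz":0,"ax":0,"ay":0,"az":0},{"dx":0,"dy":0,"dz":0,"ax":0,"ay":0,"az":0},{"dx":0,"dy":0,"dz":0,"ax":0,"ay":0,"az":0}]'
python3 -c "
from h import *
p=snap('wrist','wrist4.png')
plan(0.506,.352,0.0505,132.3)
r=snap('side','side4.png');cv2.imwrite('pics/side4c.png',cv2.resize(cv2.imread('pics/side4.png')[130:300,190:350],None,fx=3.5,fy=3.5))"
```

```text
clock: 6.35
eef_pos: [0.5054, 0.3532, 0.0587]
tool_rot: [-0.361, 0.932, 0.0, 0.001]
ft_force: [0.1, 0.5, 0.5]
grip_width: 0.0853
pos [0.5054 0.3532 0.0588] yaw 132.35 tilt [0.0014 0.001 ] j6 -0.129 F [-0.1  0.1 -0.1] w 0.0855 t 6.4
az 0.01  dx 0.02 dy -0.05 dz 0.33
```

View pics/wrist4.png

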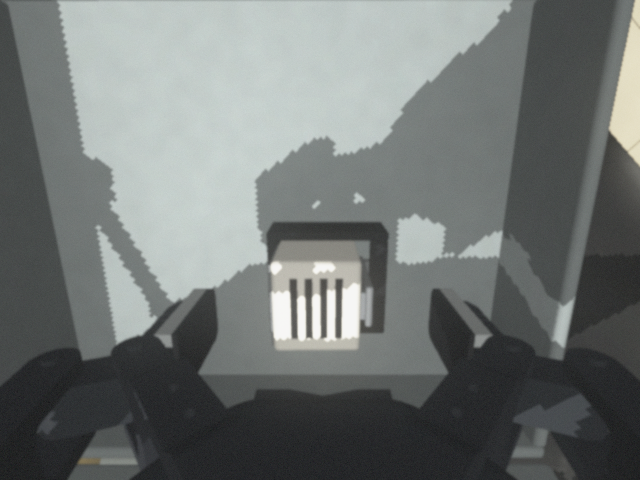

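View pics/side4c.png

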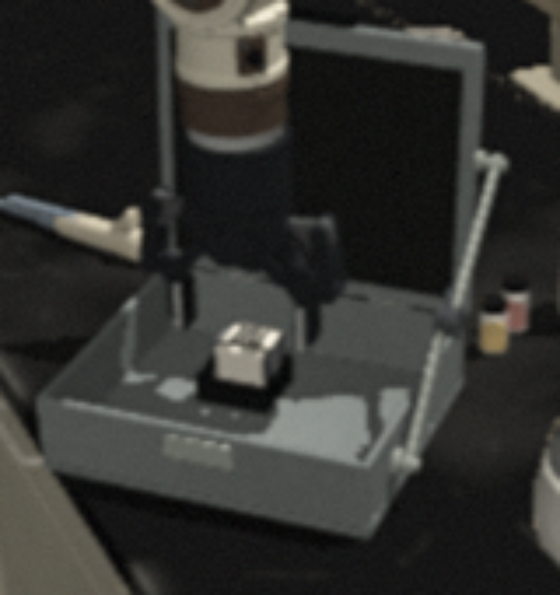

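```bash
python3 -m handwheel '[{"dx":0,"dy":0,"dz":0.2,"ax":0,"ay":0,"az":0},{"dx":0,"dy":0,"dz":0.12,"ax":0,"ay":0,"az":0},{"dx":0,"dy":0,"dz":0,"ax":0,"ay":0,"az":0},{"dx":0,"dy":0,"dz":0,"ax":0,"ay":0,"az":0}]'
python3 -c "
from h import *
p=snap('wrist','wrist5.png')
o=bot.get_obs();print(proj(p,[*o['eef_pos'][:2],.052]))
plan(0.506,.352,0.0505,132.3)"
```

```text
clock: 6.85
eef_pos: [0.5046, 0.3527, 0.0495]
tool_rot: [-0.361, 0.932, -0.0, -0.0]
ft_force: [-0.1, -0.1, -0.5]
grip_width: 0.0855
[321.61048928 320.77847432]
pos [0.5048 0.3528 0.0497] yaw 132.35 tilt [-0.0002 -0.0001] j6 -0.129 F [-0.2  0.  -0.6] w 0.0855 t 6.9
az 0.01  dx -0.02 dy -0.06 dz -0.03
```

View pics/wrist5.png

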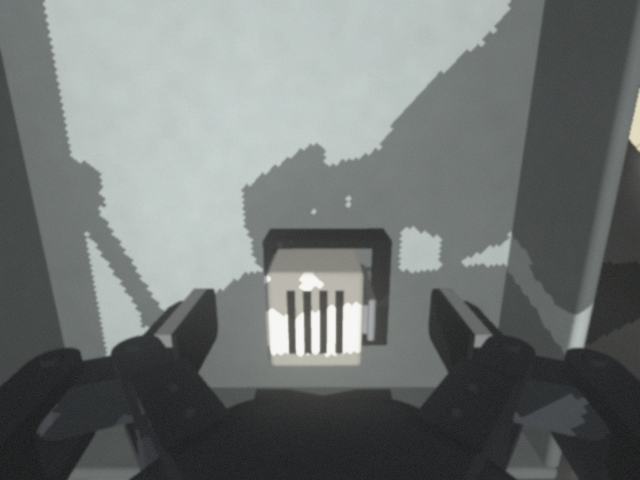

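```bash
python3 -m handwheel '[{"dx":0,"dy":0,"dz":0,"ax":0,"ay":0,"az":0},{"dx":0,"dy":0,"dz":0,"ax":0,"ay":0,"az":0},{"dx":0,"dy":0,"dz":0,"ax":0,"ay":0,"az":0},{"dx":0,"dy":0,"dz":0,"ax":0,"ay":0,"az":0},{"dx":0,"dy":0,"dz":0,"ax":0,"ay":0,"az":0},{"dx":0,"dy":0,"dz":0,"ax":0,"ay":0,"az":0},{"dx":0,"dy":0,"dz":0,"ax":0,"ay":0,"az":0},{"dx":0,"dy":0,"dz":0,"ax":0,"ay":0,"az":0}]' -0.6
python3 -c "
from h import *
p=snap('wrist','wrist6.png')
plan(0.506,.352,0.0505,132.3)"
```

```text
clock: 7.7
eef_pos: [0.5055, 0.353, 0.0506]
tool_rot: [-0.361, 0.933, -0.0, 0.001]
ft_force: [1.8, -2.2, 4.5]
grip_width: 0.0348
pos [0.5055 0.353  0.0506] yaw 132.34 tilt [0.0017 0.0005] j6 -0.129 F [ 2.3 -1.4  5.7] w 0.0347 t 7.75
az 0.00  dx 0.01 dy -0.04 dz 0.00
```

```bash
python3 -m handwheel '[{"dx":0,"dy":0,"dz":-0.2,"ax":0,"ay":0,"az":0},{"dx":0,"dy":0,"dz":-0.3,"ax":0,"ay":0,"az":0},{"dx":0,"dy":0,"dz":-0.4,"ax":0,"ay":0,"az":0},{"dx":0,"dy":0,"dz":-0.5,"ax":0,"ay":0,"az":0},{"dx":0,"dy":0,"dz":-0.6,"ax":0,"ay":0,"az":0},{"dx":0,"dy":0,"dz":-0.7,"ax":0,"ay":0,"az":0},{"dx":0,"dy":0,"dz":-0.7,"ax":0,"ay":0,"az":0},{"dx":0,"dy":0,"dz":-0.6,"ax":0,"ay":0,"az":0},{"dx":0,"dy":0,"dz":0,"ax":0,"ay":0,"az":0}]'
python3 -c "
from h import *
p=snap('wrist','wrist6.png')
p=snap('side','side6.png')
plan(0.53,.09,0.15,132.3)"
```

```text
clock: 8.65
eef_pos: [0.5059, 0.3539, 0.1537]
tool_rot: [-0.361, 0.932, 0.001, 0.003]
ft_force: [-0.4, 0.2, -0.0]
grip_width: 0.0341
pos [0.5047 0.353  0.1506] yaw 132.37 tilt [0.0008 0.0009] j6 -0.129 F [-0.5 -0.5 -1. ] w 0.0346 t 8.75
az 0.01  dx 6.33 dy -8.46 dz 0.02
```

View pics/wrist6.png

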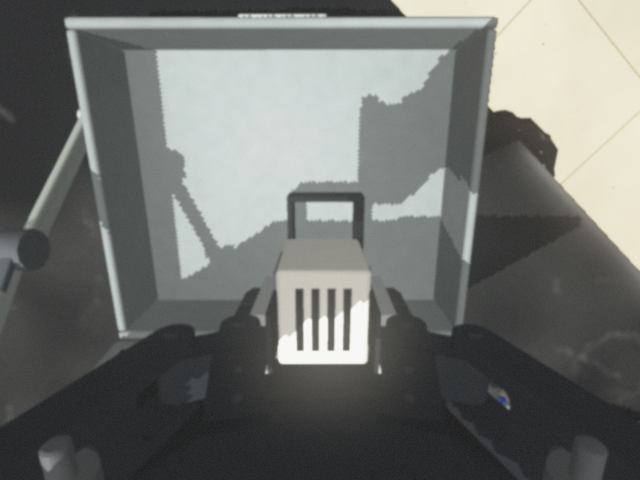

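View pics/side6.png

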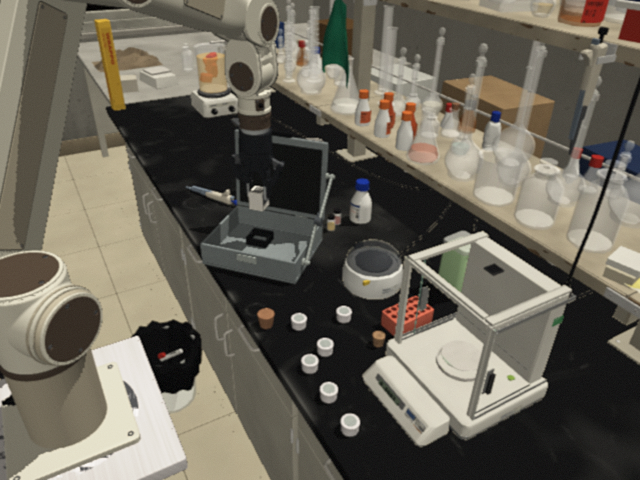

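The cartridge is out (white block in the jaws at (323,300), cradle empty). I'll place it at about (0.50, 0.085).

```bash
python3 -c "
from h import *
plan(0.50,.085,0.15,132.3)"
```

```text
pos [0.5047 0.353  0.1506] yaw 132.37 tilt [0.0008 0.0009] j6 -0.129 F [-0.5 -0.5 -1. ] w 0.0346 t 8.75
az 0.01  dx 7.35 dy -7.80 dz 0.02
```

```bash
python3 -m handwheel '[{"dx":0.3,"dy":-0.3,"dz":0,"ax":0,"ay":0,"az":0},{"dx":0.7,"dy":-0.8,"dz":0,"ax":0,"ay":0,"az":0},{"dx":0.8,"dy":-0.8,"dz":0,"ax":0,"ay":0,"az":0},{"dx":0.8,"dy":-0.8,"dz":0,"ax":0,"ay":0,"az":0},{"dx":0.8,"dy":-0.9,"dz":0,"ax":0,"ay":0,"az":0},{"dx":0.8,"dy":-0.9,"dz":0,"ax":0,"ay":0,"az":0},{"dx":0.8,"dy":-0.9,"dz":0,"ax":0,"ay":0,"az":0},{"dx":0.8,"dy":-0.8,"dz":0,"ax":0,"ay":0,"az":0},{"dx":0.7,"dy":-0.8,"dz":0,"ax":0,"ay":0,"az":0},{"dx":0.5,"dy":-0.5,"dz":0,"ax":0,"ay":0,"az":0},{"dx":0.35,"dy":-0.3,"dz":0,"ax":0,"ay":0,"az":0},{"dx":0,"dy":0,"dz":0,"ax":0,"ay":0,"az":0}]'
python3 -c "
from h import *
p=snap('wrist','wrist7.png')
plan(0.50,.085,0.0455,132.3)
for q in [(0.447,0.03),(0.541,0.006),(0.506,.16)]:print(proj(p,[*q,.02]))"
```

```text
clock: 9.95
eef_pos: [0.4994, 0.0834, 0.1491]
tool_rot: [-0.36, 0.933, 0.0, -0.001]
ft_force: [-0.2, 0.1, -0.5]
grip_width: 0.0348
pos [0.4998 0.0844 0.1493] yaw 132.28 tilt [-0.0012  0.0002] j6 -0.571 F [-0.5  0.5 -0.6] w 0.0348 t 10.0
az -0.00  dx -0.02 dy 0.01 dz 4.15
[315.99669052 126.84174804]
[204.18788639 204.22296793]
[389.51663654 302.83921573]
```

View pics/wrist7.png

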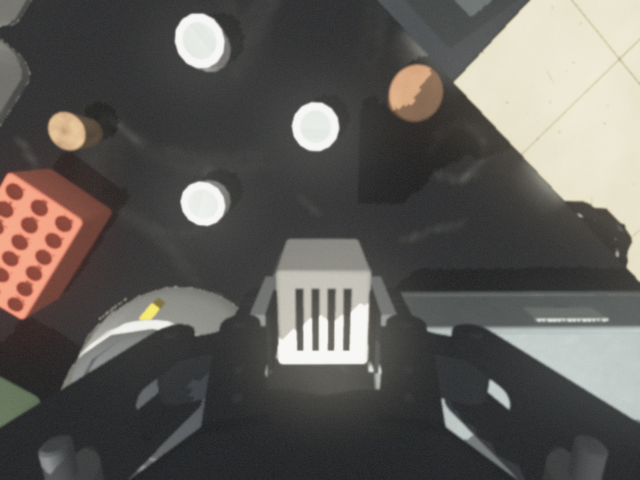

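```bash
python3 -m handwheel '[{"dx":0,"dy":0,"dz":0.6,"ax":0,"ay":0,"az":0},{"dx":0,"dy":0,"dz":0.7,"ax":0,"ay":0,"az":0},{"dx":0,"dy":0,"dz":0.7,"ax":0,"ay":0,"az":0},{"dx":0,"dy":0,"dz":0.7,"ax":0,"ay":0,"az":0},{"dx":0,"dy":0,"dz":0.6,"ax":0,"ay":0,"az":0},{"dx":0,"dy":0,"dz":0.4,"ax":0,"ay":0,"az":0},{"dx":0,"dy":0,"dz":0.3,"ax":0,"ay":0,"az":0},{"dx":0,"dy":0,"dz":0.1,"ax":0,"ay":0,"az":0},{"dx":0,"dy":0,"dz":0,"ax":0,"ay":0,"az":0},{"dx":0,"dy":0,"dz":0,"ax":0,"ay":0,"az":0}]'
```

```text
clock: 11.0
eef_pos: [0.5009, 0.0851, 0.0479]
tool_rot: [-0.361, 0.932, -0.0, 0.001]
ft_force: [-0.5, 0.6, -0.4]
grip_width: 0.0345
```

```bash
python3 -m handwheel '[{"dx":0,"dy":0,"dz":0.06,"ax":0,"ay":0,"az":0},{"dx":0,"dy":0,"dz":0.04,"ax":0,"ay":0,"az":0},{"dx":0,"dy":0,"dz":0,"ax":0,"ay":0,"az":0},{"dx":0,"dy":0,"dz":0,"ax":0,"ay":0,"az":0}]'; python3 -m handwheel '[{"dx":0,"dy":0,"dz":0.04,"ax":0,"ay":0,"az":0},{"dx":0,"dy":0,"dz":0,"ax":0,"ay":0,"az":0},{"dx":0,"dy":0,"dz":0,"ax":0,"ay":0,"az":0}]'
```

```text
clock: 11.4
eef_pos: [0.5005, 0.0849, 0.0449]
tool_rot: [-0.361, 0.932, -0.0, 0.0]
ft_force: [-0.5, -0.2, -0.4]
grip_width: 0.0345
clock: 11.7
eef_pos: [0.5006, 0.0849, 0.0449]
tool_rot: [-0.361, 0.932, -0.0, 0.0]
ft_force: [-2.6, -1.0, 7.9]
grip_width: 0.0347
```

Contact (7.9 N up). Open part-way and go up.

```bash
python3 -m handwheel '[{"dx":0,"dy":0,"dz":0,"ax":0,"ay":0,"az":0},{"dx":0,"dy":0,"dz":0,"ax":0,"ay":0,"az":0},{"dx":0,"dy":0,"dz":0,"ax":0,"ay":0,"az":0},{"dx":0,"dy":0,"dz":0,"ax":0,"ay":0,"az":0},{"dx":0,"dy":0,"dz":-0.3,"ax":0,"ay":0,"az":0},{"dx":0,"dy":0,"dz":-0.7,"ax":0,"ay":0,"az":0},{"dx":0,"dy":0,"dz":-0.9,"ax":0,"ay":0,"az":0},{"dx":0,"dy":0,"dz":-1,"ax":0,"ay":0,"az":0},{"dx":0,"dy":0,"dz":-1,"ax":0,"ay":0,"az":0},{"dx":0,"dy":0,"dz":-0.5,"ax":0,"ay":0,"az":0}]' 0.6
python3 -c "
from h import *
p=snap('wrist','wrist8.png')
plan(.447,.03,.15,132.3)"
```

```text
clock: 12.7
eef_pos: [0.5016, 0.0852, 0.1567]
tool_rot: [-0.361, 0.932, -0.0, 0.002]
ft_force: [0.1, -0.4, -0.3]
grip_width: 0.0683
pos [0.5025 0.0853 0.1581] yaw 132.35 tilt [0.0065 0.0011] j6 -0.571 F [ 0.3 -0.7  1.7] w 0.0682 t 12.75
az 0.01  dx 3.13 dy -0.14 dz 0.32
```

View pics/wrist8.png

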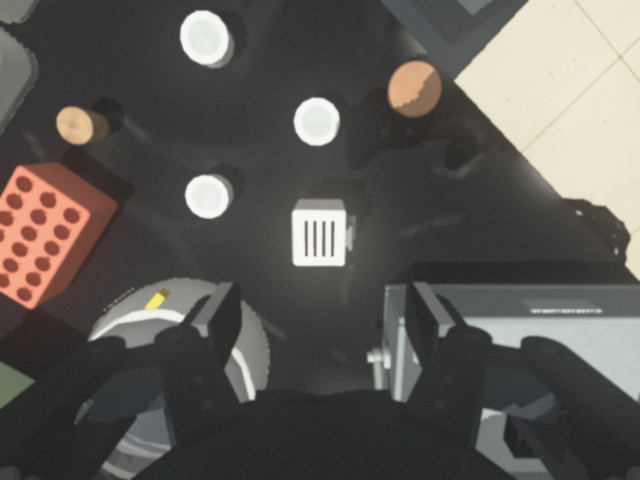

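Cartridge stands at (320,235), clear. Next tin 1 at (0.447, 0.03).

```bash
python3 -m handwheel '[{"dx":0.4,"dy":0,"dz":0.1,"ax":0,"ay":0,"az":0},{"dx":0.9,"dy":0,"dz":0.1,"ax":0,"ay":0,"az":0},{"dx":0.9,"dy":0,"dz":0.2,"ax":0,"ay":0,"az":0},{"dx":0.7,"dy":-0.1,"dz":0.3,"ax":0,"ay":0,"az":0},{"dx":0.2,"dy":0,"dz":0.7,"ax":0,"ay":0,"az":0},{"dx":0,"dy":0,"dz":0.8,"ax":0,"ay":0,"az":0},{"dx":0,"dy":0,"dz":0.8,"ax":0,"ay":0,"az":0},{"dx":0,"dy":0,"dz":0.6,"ax":0,"ay":0,"az":0},{"dx":0,"dy":0,"dz":0,"ax":0,"ay":0,"az":0},{"dx":0,"dy":0,"dz":0,"ax":0,"ay":0,"az":0}]' 0.08
python3 -c "
from h import *
p=snap('wrist','wrist9.png')
plan(.447,.03,.024,132.3);print(proj(p,[.447,.03,.022]))"
```

```text
clock: 13.75
eef_pos: [0.4435, 0.0305, 0.0631]
tool_rot: [-0.361, 0.933, 0.0, -0.001]
ft_force: [-1.0, 0.6, 0.7]
grip_width: 0.0465
pos [0.4444 0.0307 0.0638] yaw 132.35 tilt [-0.0007 -0.0001] j6 -0.67 F [-0.1  0.5  0.1] w 0.046 t 13.8
az 0.01  dx -0.06 dy -0.09 dz 1.59
[316.3763698  281.53742131]
```

View pics/wrist9.png

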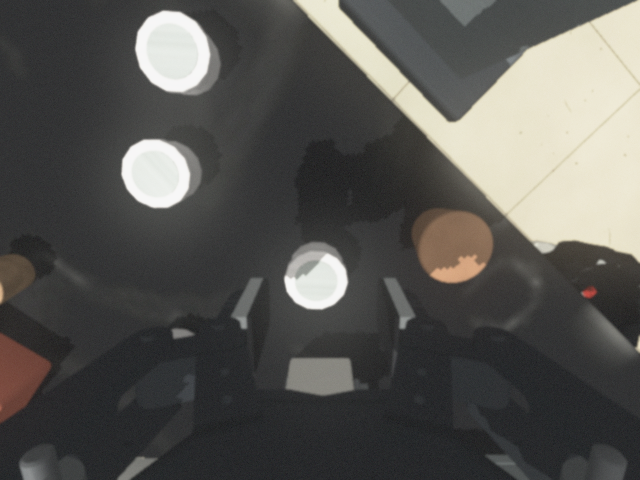

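```bash
python3 -m handwheel '[{"dx":-0.06,"dy":-0.09,"dz":0.2,"ax":0,"ay":0,"az":0},{"dx":0,"dy":0,"dz":0.5,"ax":0,"ay":0,"az":0},{"dx":0,"dy":0,"dz":0.5,"ax":0,"ay":0,"az":0},{"dx":0,"dy":0,"dz":0.35,"ax":0,"ay":0,"az":0},{"dx":0,"dy":0,"dz":0,"ax":0,"ay":0,"az":0},{"dx":0,"dy":0,"dz":0,"ax":0,"ay":0,"az":0}]'
python3 -m handwheel '[{"dx":0,"dy":0,"dz":0,"ax":0,"ay":0,"az":0},{"dx":0,"dy":0,"dz":0,"ax":0,"ay":0,"az":0},{"dx":0,"dy":0,"dz":0,"ax":0,"ay":0,"az":0},{"dx":0,"dy":0,"dz":0,"ax":0,"ay":0,"az":0},{"dx":0,"dy":0,"dz":0,"ax":0,"ay":0,"az":0}]' -0.6
```

```text
clock: 14.4
eef_pos: [0.4476, 0.0302, 0.0252]
tool_rot: [-0.361, 0.932, -0.0, 0.0]
ft_force: [0.2, -0.2, 0.8]
grip_width: 0.0461
clock: 14.9
eef_pos: [0.4482, 0.0303, 0.026]
tool_rot: [-0.361, 0.932, -0.0, 0.001]
ft_force: [-1.4, 0.5, 5.7]
grip_width: 0.0295
```

```bash
python3 -m handwheel '[{"dx":0,"dy":0,"dz":-0.3,"ax":0,"ay":0,"az":0},{"dx":0,"dy":0,"dz":-0.8,"ax":0,"ay":0,"az":0},{"dx":0,"dy":0,"dz":-1,"ax":0,"ay":0,"az":0},{"dx":0,"dy":0,"dz":-1,"ax":0,"ay":0,"az":0},{"dx":0,"dy":0,"dz":-0.8,"ax":0,"ay":0,"az":0},{"dx":0,"dy":0,"dz":-0.3,"ax":0,"ay":0,"az":0}]'
python3 -c "
from h import *
plan(*w(-.03,.073),.13,132.3)"
```

```text
clock: 15.5
eef_pos: [0.4488, 0.0303, 0.1324]
tool_rot: [-0.361, 0.932, -0.001, 0.002]
ft_force: [0.4, 0.8, 0.4]
grip_width: 0.0297
pos [0.4488 0.0303 0.1324] yaw 132.35 tilt [0.0042 0.0003] j6 -0.672 F [0.4 0.8 0.4] w 0.0297 t 15.5
az 0.01  dx -7.91 dy 9.91 dz 0.10
```

```bash
python3 -m handwheel '[{"dx":-0.3,"dy":0.4,"dz":0,"ax":0,"ay":0,"az":0},{"dx":-0.7,"dy":0.9,"dz":0,"ax":0,"ay":0,"az":0},{"dx":-0.8,"dy":1,"dz":0,"ax":0,"ay":0,"az":0},{"dx":-0.8,"dy":1,"dz":0,"ax":0,"ay":0,"az":0},{"dx":-0.8,"dy":1,"dz":0,"ax":0,"ay":0,"az":0},{"dx":-0.8,"dy":1,"dz":0,"ax":0,"ay":0,"az":0},{"dx":-0.8,"dy":1,"dz":0,"ax":0,"ay":0,"az":0},{"dx":-0.8,"dy":1,"dz":0,"ax":0,"ay":0,"az":0},{"dx":-0.8,"dy":1,"dz":0,"ax":0,"ay":0,"az":0},{"dx":-0.8,"dy":1,"dz":0,"ax":0,"ay":0,"az":0},{"dx":-0.5,"dy":0.6,"dz":0.5,"ax":0,"ay":0,"az":0},{"dx":0,"dy":0,"dz":0.8,"ax":0,"ay":0,"az":0}]'
python3 -m handwheel '[{"dx":0,"dy":0,"dz":0.8,"ax":0,"ay":0,"az":0},{"dx":0,"dy":0,"dz":0.5,"ax":0,"ay":0,"az":0},{"dx":0,"dy":0,"dz":0,"ax":0,"ay":0,"az":0}]'
python3 -c "
from h import *
plan(*w(-.03,.073),.0315,132.3);snap('wrist','wrist10.png')"
```

```text
clock: 16.7
eef_pos: [0.4261, 0.3501, 0.0968]
tool_rot: [-0.363, 0.932, 0.001, 0.001]
ft_force: [0.6, -1.0, -0.3]
grip_width: 0.0298
clock: 17.0
eef_pos: [0.4242, 0.345, 0.0619]
tool_rot: [-0.361, 0.932, -0.001, -0.003]
ft_force: [0.0, -0.2, -0.3]
grip_width: 0.0295
pos [0.4242 0.345  0.0619] yaw 132.38 tilt [-0.0052 -0.004 ] j6 -0.057 F [ 0.  -0.2 -0.3] w 0.0295 t 17.0
az 0.01  dx -0.17 dy -0.06 dz 1.22
```

View pics/wrist10.png

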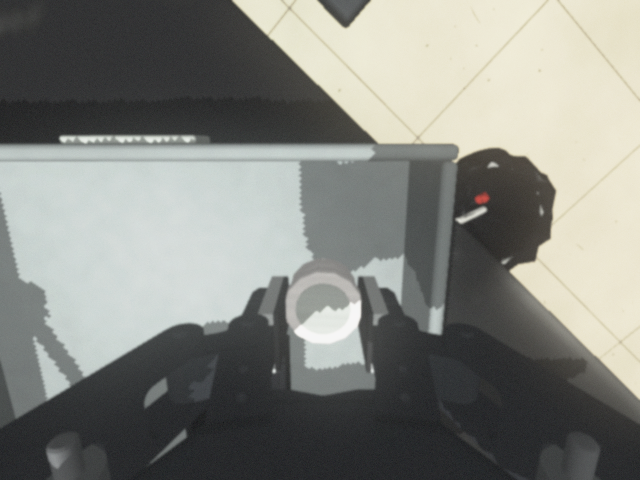

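```bash
python3 -m handwheel '[{"dx":-0.1,"dy":0,"dz":0.3,"ax":0,"ay":0,"az":0},{"dx":0,"dy":0,"dz":0.3,"ax":0,"ay":0,"az":0},{"dx":0,"dy":0,"dz":0.3,"ax":0,"ay":0,"az":0},{"dx":0,"dy":0,"dz":0.2,"ax":0,"ay":0,"az":0},{"dx":0,"dy":0,"dz":0,"ax":0,"ay":0,"az":0},{"dx":0,"dy":0,"dz":0,"ax":0,"ay":0,"az":0},{"dx":0,"dy":0,"dz":0,"ax":0,"ay":0,"az":0}]'
```

```text
clock: 17.75
eef_pos: [0.4287, 0.348, 0.0379]
tool_rot: [-0.361, 0.932, 0.0, 0.0]
ft_force: [-0.5, 1.6, -0.7]
grip_width: 0.0296
```

```bash
python3 -m handwheel '[{"dx":0,"dy":0,"dz":0.15,"ax":0,"ay":0,"az":0},{"dx":0,"dy":0,"dz":0.1,"ax":0,"ay":0,"az":0},{"dx":0,"dy":0,"dz":0,"ax":0,"ay":0,"az":0},{"dx":0,"dy":0,"dz":0,"ax":0,"ay":0,"az":0}]'
```

```text
clock: 18.15
eef_pos: [0.4287, 0.348, 0.032]
tool_rot: [-0.361, 0.932, 0.0, 0.0]
ft_force: [-1.3, -1.1, 4.3]
grip_width: 0.0299
```

```bash
python3 -m handwheel '[{"dx":0,"dy":0,"dz":0,"ax":0,"ay":0,"az":0},{"dx":0,"dy":0,"dz":0,"ax":0,"ay":0,"az":0},{"dx":0,"dy":0,"dz":0,"ax":0,"ay":0,"az":0},{"dx":0,"dy":0,"dz":-0.4,"ax":0,"ay":0,"az":0},{"dx":0,"dy":0,"dz":-0.8,"ax":0,"ay":0,"az":0},{"dx":0,"dy":0,"dz":-1,"ax":0,"ay":0,"az":0},{"dx":0,"dy":0,"dz":-1,"ax":0,"ay":0,"az":0},{"dx":0,"dy":0,"dz":-0.8,"ax":0,"ay":0,"az":0}]' 0.08
python3 -c "
from h import *
snap('wrist','wrist11.png');plan(.541,.006,.13,132.3)"
```

```text
clock: 18.95
eef_pos: [0.4285, 0.3483, 0.1329]
tool_rot: [-0.361, 0.932, 0.0, 0.0]
ft_force: [-0.2, 0.4, -0.1]
grip_width: 0.0462
pos [0.4301 0.3496 0.1363] yaw 132.37 tilt [0.005  0.0047] j6 -0.057 F [1.2 0.  1.7] w 0.0457 t 19.0
az 0.01  dx 5.97 dy -13.15 dz 0.25
```

View pics/wrist11.png

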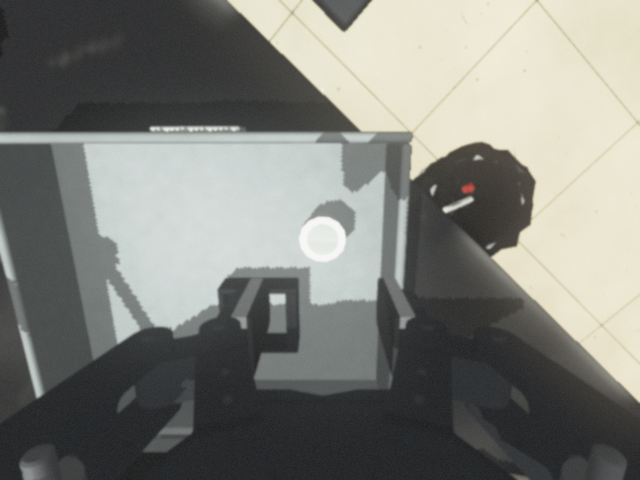

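```bash
python3 -m handwheel '[{"dx":0.2,"dy":-0.5,"dz":0,"ax":0,"ay":0,"az":0},{"dx":0.4,"dy":-1,"dz":0,"ax":0,"ay":0,"az":0},{"dx":0.5,"dy":-1,"dz":0,"ax":0,"ay":0,"az":0},{"dx":0.5,"dy":-1,"dz":0,"ax":0,"ay":0,"az":0},{"dx":0.5,"dy":-1,"dz":0,"ax":0,"ay":0,"az":0},{"dx":0.5,"dy":-1,"dz":0,"ax":0,"ay":0,"az":0},{"dx":0.5,"dy":-1,"dz":0,"ax":0,"ay":0,"az":0},{"dx":0.5,"dy":-1,"dz":0,"ax":0,"ay":0,"az":0},{"dx":0.5,"dy":-1,"dz":0,"ax":0,"ay":0,"az":0},{"dx":0.5,"dy":-1,"dz":0,"ax":0,"ay":0,"az":0},{"dx":0.5,"dy":-1,"dz":0,"ax":0,"ay":0,"az":0},{"dx":0.4,"dy":-1,"dz":0.3,"ax":0,"ay":0,"az":0}]'
python3 -m handwheel '[{"dx":0.4,"dy":-1,"dz":0.2,"ax":0,"ay":0,"az":0},{"dx":0.3,"dy":-0.5,"dz":0,"ax":0,"ay":0,"az":0},{"dx":0,"dy":0,"dz":0,"ax":0,"ay":0,"az":0},{"dx":0,"dy":0,"dz":0,"ax":0,"ay":0,"az":0}]'
python3 -c "
from h import *
p=snap('wrist','wrist12.png');plan(.541,.006,.064,132.3)
for r in bot.trace('tin_a_mid',p): print(r['confidence'],r['rect'],onz(p,*r['rect'][:2],.015))
print(proj(p,[.541,.006,.022]))"
```

```text
clock: 20.2
eef_pos: [0.52, 0.0407, 0.123]
tool_rot: [-0.361, 0.933, 0.0, -0.001]
ft_force: [0.8, 0.3, 0.7]
grip_width: 0.0461
clock: 20.6
eef_pos: [0.5322, 0.0034, 0.1183]
tool_rot: [-0.361, 0.933, 0.001, -0.001]
ft_force: [-0.6, -0.0, 0.4]
grip_width: 0.046
pos [0.5323 0.0039 0.1186] yaw 132.38 tilt [-0.0009  0.0006] j6 -0.733 F [-0.1  0.9  0.2] w 0.0464 t 20.65
az 0.01  dx -0.31 dy -0.17 dz 2.18
[316.0428614  257.39252473]
```

View pics/wrist12.png

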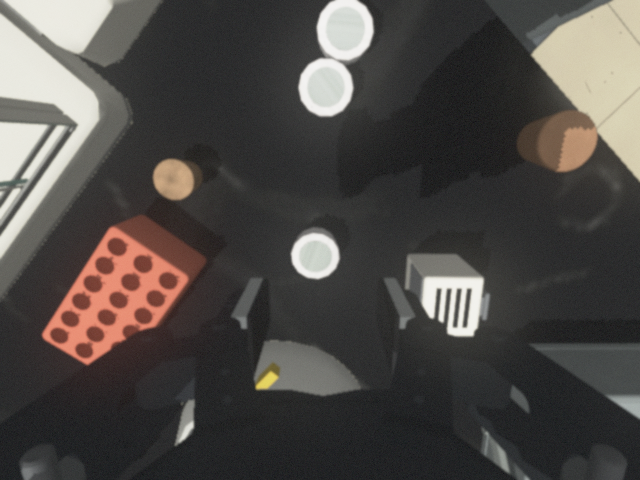

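```bash
python3 -c "
from h import *
p=snap('wrist');plan(.541,.006,.024,132.3)
for q in [(326,86),(345,30),(316,257)]:print(onz(p,*q,.022))"
python3 -m handwheel '[{"dx":-0.3,"dy":-0.15,"dz":0.4,"ax":0,"ay":0,"az":0},{"dx":0,"dy":0,"dz":0.7,"ax":0,"ay":0,"az":0},{"dx":0,"dy":0,"dz":0.7,"ax":0,"ay":0,"az":0},{"dx":0,"dy":0,"dz":0.7,"ax":0,"ay":0,"az":0},{"dx":0,"dy":0,"dz":0.6,"ax":0,"ay":0,"az":0},{"dx":0,"dy":0,"dz":0.4,"ax":0,"ay":0,"az":0},{"dx":0,"dy":0,"dz":0,"ax":0,"ay":0,"az":0},{"dx":0,"dy":0,"dz":0,"ax":0,"ay":0,"az":0}]'
```

```text
pos [0.5326 0.0043 0.1189] yaw 132.44 tilt [-0.0001  0.0003] j6 -0.733 F [-0.3 -0.6 -0.1] w 0.046 t 20.75
az 0.02  dx -0.29 dy -0.18 dz 3.80
[ 0.46020282 -0.05897806  0.022     ]
[ 0.43169871 -0.07080669  0.022     ]
[0.54131214 0.00669015 0.022     ]
clock: 21.55
eef_pos: [0.5412, 0.0059, 0.0313]
tool_rot: [-0.362, 0.932, 0.0, 0.0]
ft_force: [0.2, -0.3, 0.4]
grip_width: 0.0464
```

```bash
python3 -m handwheel '[{"dx":0,"dy":0,"dz":0.25,"ax":0,"ay":0,"az":0},{"dx":0,"dy":0,"dz":0,"ax":0,"ay":0,"az":0}]'
python3 -m handwheel '[{"dx":0,"dy":0,"dz":0,"ax":0,"ay":0,"az":0},{"dx":0,"dy":0,"dz":0,"ax":0,"ay":0,"az":0},{"dx":0,"dy":0,"dz":0,"ax":0,"ay":0,"az":0},{"dx":0,"dy":0,"dz":0,"ax":0,"ay":0,"az":0},{"dx":0,"dy":0,"dz":-0.3,"ax":0,"ay":0,"az":0},{"dx":0,"dy":0,"dz":-0.8,"ax":0,"ay":0,"az":0},{"dx":0,"dy":0,"dz":-1,"ax":0,"ay":0,"az":0},{"dx":0,"dy":0,"dz":-1,"ax":0,"ay":0,"az":0},{"dx":0,"dy":0,"dz":-0.8,"ax":0,"ay":0,"az":0},{"dx":0,"dy":0,"dz":-0.3,"ax":0,"ay":0,"az":0}]' -0.6
python3 -c "
from h import *
plan(*w(-.03,.003),.13,132.3)"
```

```text
clock: 21.75
eef_pos: [0.5411, 0.0056, 0.025]
tool_rot: [-0.361, 0.932, -0.0, 0.0]
ft_force: [-0.4, -0.3, -0.1]
grip_width: 0.0462
clock: 22.75
eef_pos: [0.5422, 0.0056, 0.1325]
tool_rot: [-0.361, 0.932, -0.001, 0.002]
ft_force: [-0.3, 0.2, 0.2]
grip_width: 0.0298
pos [0.5422 0.0056 0.1325] yaw 132.35 tilt [0.0039 0.    ] j6 -0.729 F [-0.3  0.2  0.2] w 0.0298 t 22.75
az 0.01  dx -5.82 dy 10.36 dz 0.10
```

```bash
python3 -m handwheel '[{"dx":-0.3,"dy":0.5,"dz":0,"ax":0,"ay":0,"az":0},{"dx":-0.5,"dy":0.9,"dz":0,"ax":0,"ay":0,"az":0},{"dx":-0.55,"dy":1,"dz":0,"ax":0,"ay":0,"az":0},{"dx":-0.55,"dy":1,"dz":0,"ax":0,"ay":0,"az":0},{"dx":-0.55,"dy":1,"dz":0,"ax":0,"ay":0,"az":0},{"dx":-0.55,"dy":1,"dz":0,"ax":0,"ay":0,"az":0},{"dx":-0.55,"dy":1,"dz":0,"ax":0,"ay":0,"az":0},{"dx":-0.55,"dy":1,"dz":0,"ax":0,"ay":0,"az":0},{"dx":-0.55,"dy":1,"dz":0,"ax":0,"ay":0,"az":0},{"dx":-0.55,"dy":0.9,"dz":0,"ax":0,"ay":0,"az":0},{"dx":-0.4,"dy":0.7,"dz":0,"ax":0,"ay":0,"az":0},{"dx":-0.25,"dy":0.35,"dz":0.3,"ax":0,"ay":0,"az":0}]'
python3 -m handwheel '[{"dx":0,"dy":0,"dz":0.8,"ax":0,"ay":0,"az":0},{"dx":0,"dy":0,"dz":0.8,"ax":0,"ay":0,"az":0},{"dx":0,"dy":0,"dz":0.8,"ax":0,"ay":0,"az":0},{"dx":0,"dy":0,"dz":0.5,"ax":0,"ay":0,"az":0},{"dx":0,"dy":0,"dz":0.3,"ax":0,"ay":0,"az":0},{"dx":0,"dy":0,"dz":0,"ax":0,"ay":0,"az":0},{"dx":0,"dy":0,"dz":0,"ax":0,"ay":0,"az":0},{"dx":0,"dy":0,"dz":0,"ax":0,"ay":0,"az":0}]'
python3 -c "
from h import *
plan(*w(-.03,.003),.0315,132.3)"
```

```text
clock: 23.95
eef_pos: [0.4733, 0.2975, 0.1216]
tool_rot: [-0.363, 0.932, 0.0, -0.0]
ft_force: [-0.2, -0.1, -0.1]
grip_width: 0.0295
clock: 24.75
eef_pos: [0.4755, 0.2957, 0.0435]
tool_rot: [-0.361, 0.933, 0.0, 0.001]
ft_force: [-0.3, 0.7, -0.7]
grip_width: 0.0298
pos [0.4755 0.2957 0.0435] yaw 132.34 tilt [0.0017 0.0011] j6 -0.183 F [-0.3  0.7 -0.7] w 0.0298 t 24.75
az 0.00  dx 0.02 dy -0.02 dz 0.48
```

```bash
python3 -m handwheel '[{"dx":0,"dy":0,"dz":0.25,"ax":0,"ay":0,"az":0},{"dx":0,"dy":0,"dz":0.2,"ax":0,"ay":0,"az":0},{"dx":0,"dy":0,"dz":0.02,"ax":0,"ay":0,"az":0},{"dx":0,"dy":0,"dz":0,"ax":0,"ay":0,"az":0},{"dx":0,"dy":0,"dz":0,"ax":0,"ay":0,"az":0}]'
python3 -m handwheel '[{"dx":0,"dy":0,"dz":0,"ax":0,"ay":0,"az":0},{"dx":0,"dy":0,"dz":0,"ax":0,"ay":0,"az":0},{"dx":0,"dy":0,"dz":0,"ax":0,"ay":0,"az":0},{"dx":0,"dy":0,"dz":-0.4,"ax":0,"ay":0,"az":0},{"dx":0,"dy":0,"dz":-0.8,"ax":0,"ay":0,"az":0},{"dx":0,"dy":0,"dz":-1,"ax":0,"ay":0,"az":0},{"dx":0,"dy":0,"dz":-1,"ax":0,"ay":0,"az":0},{"dx":0,"dy":0,"dz":-0.8,"ax":0,"ay":0,"az":0},{"dx":0,"dy":0,"dz":0,"ax":0,"ay":0,"az":0}]' 0.08
python3 -c "
from h import *
snap('wrist','wrist13.png');plan(.460,-.059,.12,132.3)
p=snap('side','side13.png')"
```

```text
clock: 25.25
eef_pos: [0.4752, 0.2955, 0.0317]
tool_rot: [-0.361, 0.932, 0.0, 0.001]
ft_force: [-1.0, -0.1, 5.0]
grip_width: 0.0298
clock: 26.15
eef_pos: [0.4768, 0.2966, 0.1348]
tool_rot: [-0.361, 0.932, 0.001, 0.004]
ft_force: [0.5, 0.6, 0.2]
grip_width: 0.046
pos [0.4759 0.296  0.1328] yaw 132.35 tilt [0.0037 0.0022] j6 -0.183 F [-0.9 -0.4 -0.7] w 0.0458 t 26.2
az 0.01  dx 10.03 dy -10.07 dz 0.51
```

View pics/wrist13.png

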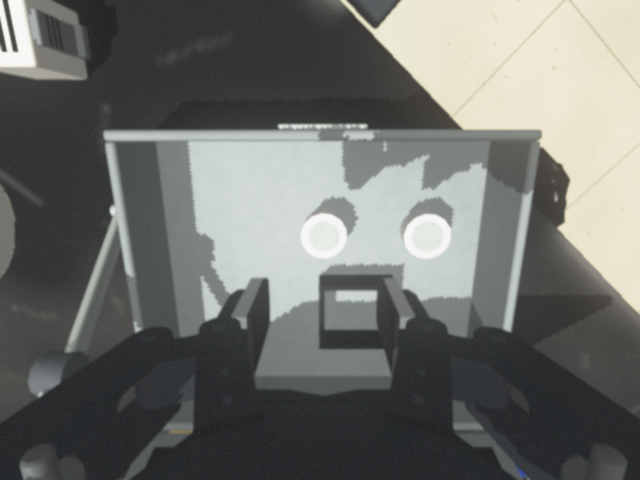

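View pics/side13.png

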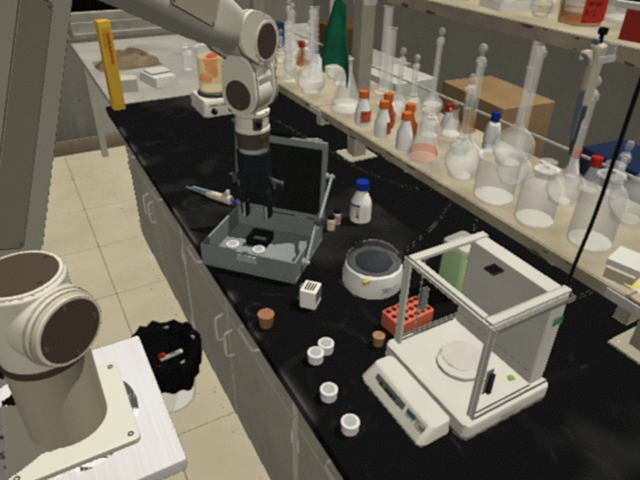

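```bash
python3 -m handwheel '[{"dx":0.5,"dy":-0.5,"dz":0,"ax":0,"ay":0,"az":0},{"dx":0.9,"dy":-0.9,"dz":0,"ax":0,"ay":0,"az":0},{"dx":1,"dy":-1,"dz":0,"ax":0,"ay":0,"az":0},{"dx":1,"dy":-1,"dz":0,"ax":0,"ay":0,"az":0},{"dx":1,"dy":-1,"dz":0,"ax":0,"ay":0,"az":0},{"dx":1,"dy":-1,"dz":0,"ax":0,"ay":0,"az":0},{"dx":1,"dy":-1,"dz":0,"ax":0,"ay":0,"az":0},{"dx":1,"dy":-1,"dz":0,"ax":0,"ay":0,"az":0},{"dx":1,"dy":-1,"dz":0,"ax":0,"ay":0,"az":0},{"dx":0.8,"dy":-0.8,"dz":0,"ax":0,"ay":0,"az":0},{"dx":0.5,"dy":-0.5,"dz":0.3,"ax":0,"ay":0,"az":0},{"dx":0.2,"dy":-0.3,"dz":0.3,"ax":0,"ay":0,"az":0}]'
python3 -m handwheel '[{"dx":0,"dy":0,"dz":0,"ax":0,"ay":0,"az":0},{"dx":0,"dy":0,"dz":0,"ax":0,"ay":0,"az":0}]'
python3 -c "
from h import *
p=snap('wrist','wrist14.png');plan(.460,-.059,.025,132.3)
print(proj(p,[.46,-.059,.022]))"
```

```text
clock: 27.45
eef_pos: [0.4585, -0.0582, 0.1145]
tool_rot: [-0.36, 0.933, 0.0, -0.001]
ft_force: [0.3, -0.3, -0.0]
grip_width: 0.0458
clock: 27.65
eef_pos: [0.4594, -0.0559, 0.115]
tool_rot: [-0.361, 0.932, 0.001, -0.001]
ft_force: [-0.0, -0.7, -0.1]
grip_width: 0.0463
pos [ 0.4599 -0.0556  0.1154] yaw 132.4 tilt [-0.0011  0.0005] j6 -0.86 F [-0.1 -0.2  0.1] w 0.0461 t 27.7
az 0.01  dx 0.09 dy -0.10 dz 3.62
[317.9130365  244.27181806]
```

View pics/wrist14.png

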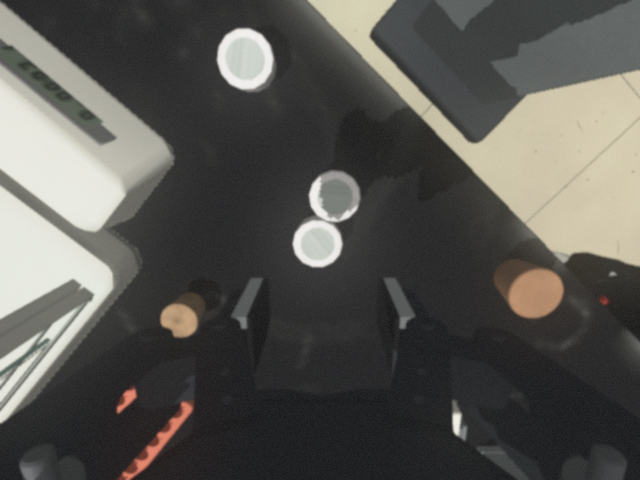

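```bash
python3 -m handwheel '[{"dx":0.08,"dy":-0.1,"dz":0.4,"ax":0,"ay":0,"az":0},{"dx":0,"dy":0,"dz":0.7,"ax":0,"ay":0,"az":0},{"dx":0,"dy":0,"dz":0.7,"ax":0,"ay":0,"az":0},{"dx":0,"dy":0,"dz":0.7,"ax":0,"ay":0,"az":0},{"dx":0,"dy":0,"dz":0.6,"ax":0,"ay":0,"az":0},{"dx":0,"dy":0,"dz":0.5,"ax":0,"ay":0,"az":0},{"dx":0,"dy":0,"dz":0,"ax":0,"ay":0,"az":0},{"dx":0,"dy":0,"dz":0,"ax":0,"ay":0,"az":0},{"dx":0,"dy":0,"dz":0,"ax":0,"ay":0,"az":0}]'
python3 -m handwheel '[{"dx":0,"dy":0,"dz":0,"ax":0,"ay":0,"az":0},{"dx":0,"dy":0,"dz":0,"ax":0,"ay":0,"az":0},{"dx":0,"dy":0,"dz":0,"ax":0,"ay":0,"az":0},{"dx":0,"dy":0,"dz":0,"ax":0,"ay":0,"az":0},{"dx":0,"dy":0,"dz":-0.3,"ax":0,"ay":0,"az":0},{"dx":0,"dy":0,"dz":-0.8,"ax":0,"ay":0,"az":0},{"dx":0,"dy":0,"dz":-1,"ax":0,"ay":0,"az":0},{"dx":0,"dy":0,"dz":-1,"ax":0,"ay":0,"az":0},{"dx":0,"dy":0,"dz":-0.8,"ax":0,"ay":0,"az":0},{"dx":0,"dy":0,"dz":-0.3,"ax":0,"ay":0,"az":0}]' -0.6
python3 -c "
from h import *
plan(*w(-.03,-.067),.13,132.3)"
```

```text
clock: 28.6
eef_pos: [0.4611, -0.0592, 0.0264]
tool_rot: [-0.362, 0.932, -0.0, 0.001]
ft_force: [-0.2, 0.6, -0.4]
grip_width: 0.0462
clock: 29.6
eef_pos: [0.4618, -0.0596, 0.1333]
tool_rot: [-0.361, 0.932, -0.001, 0.002]
ft_force: [0.1, 1.3, 0.5]
grip_width: 0.0293
pos [ 0.4618 -0.0596  0.1333] yaw 132.35 tilt [ 0.0042 -0.0006] j6 -0.868 F [0.1 1.3 0.5] w 0.0293 t 29.6
az 0.01  dx -9.95 dy 7.32 dz 0.13
```

```bash
python3 -c "
from h import *
plan(*w(-.035,-.055),.13,132.3)"
```

```text
pos [ 0.4618 -0.0596  0.1333] yaw 132.35 tilt [ 0.0042 -0.0006] j6 -0.868 F [0.1 1.3 0.5] w 0.0293 t 29.6
az 0.01  dx -9.75 dy 7.80 dz 0.13
```

```bash
python3 -m handwheel '[{"dx":-0.4,"dy":0.3,"dz":0,"ax":0,"ay":0,"az":0},{"dx":-0.9,"dy":0.7,"dz":0,"ax":0,"ay":0,"az":0},{"dx":-1,"dy":0.8,"dz":0,"ax":0,"ay":0,"az":0},{"dx":-1,"dy":0.8,"dz":0,"ax":0,"ay":0,"az":0},{"dx":-1,"dy":0.8,"dz":0,"ax":0,"ay":0,"az":0},{"dx":-1,"dy":0.8,"dz":0,"ax":0,"ay":0,"az":0},{"dx":-1,"dy":0.8,"dz":0,"ax":0,"ay":0,"az":0},{"dx":-1,"dy":0.8,"dz":0,"ax":0,"ay":0,"az":0},{"dx":-1,"dy":0.8,"dz":0,"ax":0,"ay":0,"az":0},{"dx":-0.8,"dy":0.7,"dz":0,"ax":0,"ay":0,"az":0},{"dx":-0.45,"dy":0.4,"dz":0,"ax":0,"ay":0,"az":0},{"dx":-0.2,"dy":0.1,"dz":0.3,"ax":0,"ay":0,"az":0}]'
python3 -m handwheel '[{"dx":0,"dy":0,"dz":0.7,"ax":0,"ay":0,"az":0},{"dx":0,"dy":0,"dz":0.7,"ax":0,"ay":0,"az":0},{"dx":0,"dy":0,"dz":0.6,"ax":0,"ay":0,"az":0},{"dx":0,"dy":0,"dz":0,"ax":0,"ay":0,"az":0},{"dx":0,"dy":0,"dz":0,"ax":0,"ay":0,"az":0}]'
python3 -c "
from h import *
plan(*w(-.035,-.055),.0315,132.3);snap('side','side15.png');snap('wrist','wrist15.png')
cv2.imwrite('pics/side15c.png',cv2.resize(cv2.imread('pics/side15.png')[130:300,190:350],None,fx=3.5,fy=3.5))"
```

```text
clock: 30.8
eef_pos: [0.509, 0.2508, 0.1227]
tool_rot: [-0.362, 0.932, 0.0, 0.0]
ft_force: [-0.2, 0.7, 0.7]
grip_width: 0.0295
clock: 31.3
eef_pos: [0.5087, 0.2479, 0.0726]
tool_rot: [-0.361, 0.933, -0.0, -0.001]
ft_force: [1.0, -0.0, -0.0]
grip_width: 0.0296
pos [0.5087 0.2479 0.0726] yaw 132.29 tilt [-0.0018 -0.0011] j6 -0.285 F [ 1. -0. -0.] w 0.0296 t 31.3
az -0.00  dx -0.08 dy -0.04 dz 1.64
```

View pics/side15c.png

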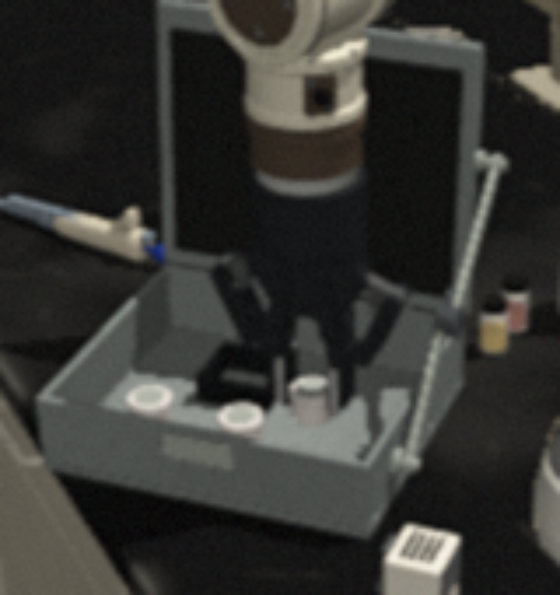

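View pics/wrist15.png

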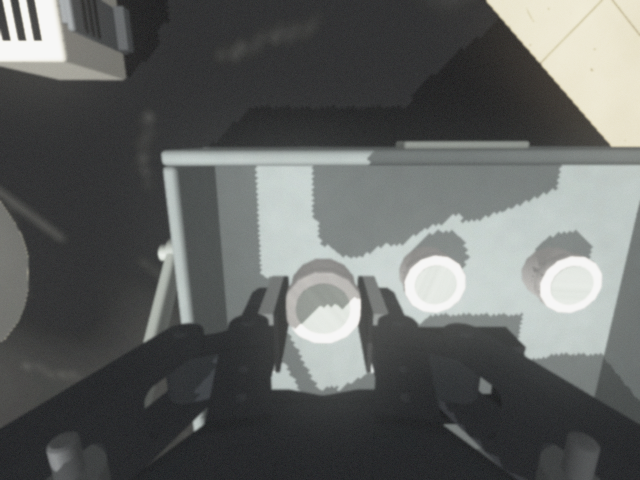

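```bash
python3 -m handwheel '[{"dx":0,"dy":0,"dz":0.4,"ax":0,"ay":0,"az":0},{"dx":0,"dy":0,"dz":0.4,"ax":0,"ay":0,"az":0},{"dx":0,"dy":0,"dz":0.4,"ax":0,"ay":0,"az":0},{"dx":0,"dy":0,"dz":0.3,"ax":0,"ay":0,"az":0},{"dx":0,"dy":0,"dz":0.15,"ax":0,"ay":0,"az":0},{"dx":0,"dy":0,"dz":0,"ax":0,"ay":0,"az":0},{"dx":0,"dy":0,"dz":0,"ax":0,"ay":0,"az":0}]'
```

```text
clock: 32.1
eef_pos: [0.5084, 0.2486, 0.0329]
tool_rot: [-0.361, 0.932, -0.0, -0.001]
ft_force: [-4.4, -2.3, 10.2]
grip_width: 0.0294
```

```bash
python3 -m handwheel '[{"dx":0,"dy":0,"dz":0,"ax":0,"ay":0,"az":0},{"dx":0,"dy":0,"dz":0,"ax":0,"ay":0,"az":0},{"dx":0,"dy":0,"dz":0,"ax":0,"ay":0,"az":0},{"dx":0,"dy":0,"dz":-0.4,"ax":0,"ay":0,"az":0},{"dx":0,"dy":0,"dz":-0.8,"ax":0,"ay":0,"az":0},{"dx":0,"dy":0,"dz":-1,"ax":0,"ay":0,"az":0},{"dx":0,"dy":0,"dz":-1,"ax":0,"ay":0,"az":0},{"dx":0,"dy":0,"dz":-0.8,"ax":0,"ay":0,"az":0},{"dx":0,"dy":0,"dz":0,"ax":0,"ay":0,"az":0}]' 0.08
python3 -c "
from h import *
snap('wrist','wrist16.png');plan(.432,-.071,.12,132.3)"
```

```text
clock: 33.0
eef_pos: [0.5115, 0.25, 0.1361]
tool_rot: [-0.361, 0.932, 0.0, 0.004]
ft_force: [-0.6, 0.5, 0.1]
grip_width: 0.0462
pos [0.5105 0.2495 0.1341] yaw 132.36 tilt [0.0039 0.0019] j6 -0.285 F [-0.3 -0.4 -0.9] w 0.046 t 33.05
az 0.01  dx 10.95 dy -7.37 dz 0.56
```

View pics/wrist16.png

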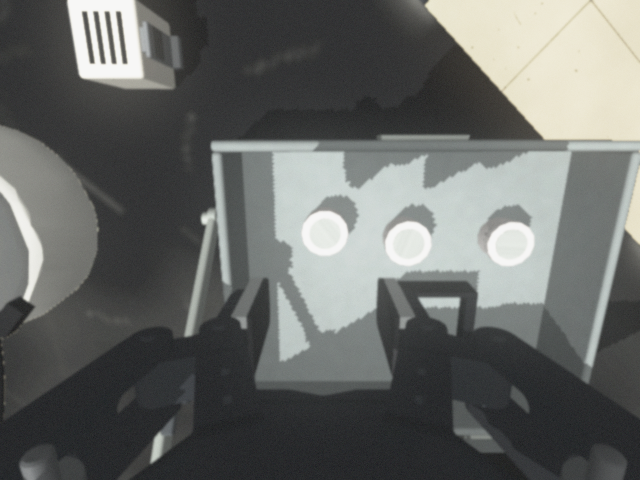

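Three tins in. Next tin 4, now about (0.432, −0.071).

```bash
python3 -m handwheel '[{"dx":0.4,"dy":-0.3,"dz":0,"ax":0,"ay":0,"az":0},{"dx":0.9,"dy":-0.6,"dz":0,"ax":0,"ay":0,"az":0},{"dx":1,"dy":-0.7,"dz":0,"ax":0,"ay":0,"az":0},{"dx":1,"dy":-0.7,"dz":0,"ax":0,"ay":0,"az":0},{"dx":1,"dy":-0.7,"dz":0,"ax":0,"ay":0,"az":0},{"dx":1,"dy":-0.7,"dz":0,"ax":0,"ay":0,"az":0},{"dx":1,"dy":-0.7,"dz":0,"ax":0,"ay":0,"az":0},{"dx":1,"dy":-0.7,"dz":0,"ax":0,"ay":0,"az":0},{"dx":1,"dy":-0.7,"dz":0,"ax":0,"ay":0,"az":0},{"dx":1,"dy":-0.6,"dz":0,"ax":0,"ay":0,"az":0},{"dx":0.9,"dy":-0.6,"dz":0,"ax":0,"ay":0,"az":0},{"dx":0.7,"dy":-0.4,"dz":0.3,"ax":0,"ay":0,"az":0}]'
python3 -m handwheel '[{"dx":0.7,"dy":-0.5,"dz":0.3,"ax":0,"ay":0,"az":0},{"dx":0.35,"dy":-0.2,"dz":0,"ax":0,"ay":0,"az":0},{"dx":0,"dy":0,"dz":0,"ax":0,"ay":0,"az":0},{"dx":0,"dy":0,"dz":0,"ax":0,"ay":0,"az":0}]'
python3 -c "
from h import *
p=snap('wrist','wrist17.png');plan(.432,-.071,.025,132.3)
print(proj(p,[.432,-.071,.022]))"
```

```text
clock: 34.25
eef_pos: [0.4309, -0.0733, 0.1239]
tool_rot: [-0.36, 0.933, 0.0, -0.001]
ft_force: [0.7, 1.1, -0.8]
grip_width: 0.046
clock: 34.65
eef_pos: [0.4246, -0.1018, 0.1169]
tool_rot: [-0.361, 0.933, 0.0, -0.0]
ft_force: [-0.0, -0.4, 0.9]
grip_width: 0.0463
pos [ 0.4249 -0.1015  0.1171] yaw 132.38 tilt [0.0001 0.0004] j6 -0.974 F [ 0.5 -0.3 -0.1] w 0.0463 t 34.7
az 0.01  dx -1.03 dy 0.71 dz 3.68
[349.04449636 283.70589593]
```

View pics/wrist17.png

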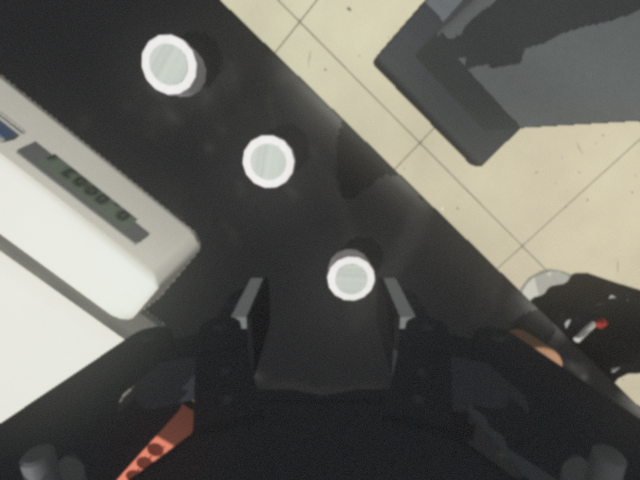

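```bash
python3 -c "
from h import *
p=snap('wrist');X=onz(p,351,277,.022);print(X,onz(p,269,161,.022),onz(p,170,65,.022));plan(X[0],X[1],.025,132.3)"
```

```text
[ 0.42808844 -0.07301967  0.022     ] [ 0.40717727 -0.1614047   0.022     ] [ 0.40422377 -0.23714458  0.022     ]
pos [ 0.4251 -0.1014  0.1172] yaw 132.41 tilt [0.0003 0.0002] j6 -0.975 F [ 0.5 -0.1 -0.1] w 0.0461 t 34.75
az 0.01  dx -0.85 dy 0.76 dz 3.69
```

```bash
python3 -m handwheel '[{"dx":-0.45,"dy":0.4,"dz":0.1,"ax":0,"ay":0,"az":0},{"dx":-0.4,"dy":0.36,"dz":0.4,"ax":0,"ay":0,"az":0},{"dx":0,"dy":0,"dz":0.7,"ax":0,"ay":0,"az":0},{"dx":0,"dy":0,"dz":0.7,"ax":0,"ay":0,"az":0},{"dx":0,"dy":0,"dz":0.7,"ax":0,"ay":0,"az":0},{"dx":0,"dy":0,"dz":0.6,"ax":0,"ay":0,"az":0},{"dx":0,"dy":0,"dz":0.47,"ax":0,"ay":0,"az":0},{"dx":0,"dy":0,"dz":0,"ax":0,"ay":0,"az":0},{"dx":0,"dy":0,"dz":0,"ax":0,"ay":0,"az":0},{"dx":0,"dy":0,"dz":0,"ax":0,"ay":0,"az":0}]'
python3 -m handwheel '[{"dx":0,"dy":0,"dz":0,"ax":0,"ay":0,"az":0},{"dx":0,"dy":0,"dz":0,"ax":0,"ay":0,"az":0},{"dx":0,"dy":0,"dz":0,"ax":0,"ay":0,"az":0},{"dx":0,"dy":0,"dz":0,"ax":0,"ay":0,"az":0},{"dx":0,"dy":0,"dz":-0.3,"ax":0,"ay":0,"az":0},{"dx":0,"dy":0,"dz":-0.8,"ax":0,"ay":0,"az":0},{"dx":0,"dy":0,"dz":-1,"ax":0,"ay":0,"az":0},{"dx":0,"dy":0,"dz":-1,"ax":0,"ay":0,"az":0},{"dx":0,"dy":0,"dz":-0.8,"ax":0,"ay":0,"az":0},{"dx":0,"dy":0,"dz":-0.3,"ax":0,"ay":0,"az":0}]' -0.6
python3 -c "
from h import *
plan(*w(-.072,.073),.13,132.3)"
```

```text
clock: 35.75
eef_pos: [0.4286, -0.0734, 0.0261]
tool_rot: [-0.362, 0.932, -0.0, 0.001]
ft_force: [0.1, 0.3, 0.1]
grip_width: 0.046
clock: 36.75
eef_pos: [0.4292, -0.0739, 0.1329]
tool_rot: [-0.361, 0.932, -0.001, 0.002]
ft_force: [-0.4, -0.5, 0.1]
grip_width: 0.0299
pos [ 0.4292 -0.0739  0.1329] yaw 132.34 tilt [ 0.0045 -0.0008] j6 -0.91 F [-0.4 -0.5  0.1] w 0.0299 t 36.75
az 0.01  dx -9.62 dy 12.47 dz 0.11
```

```bash
python3 -m handwheel '[{"dx":-0.35,"dy":0.47,"dz":0,"ax":0,"ay":0,"az":0},{"dx":-0.78,"dy":1,"dz":0,"ax":0,"ay":0,"az":0},{"dx":-0.78,"dy":1,"dz":0,"ax":0,"ay":0,"az":0},{"dx":-0.78,"dy":1,"dz":0,"ax":0,"ay":0,"az":0},{"dx":-0.78,"dy":1,"dz":0,"ax":0,"ay":0,"az":0},{"dx":-0.78,"dy":1,"dz":0,"ax":0,"ay":0,"az":0},{"dx":-0.78,"dy":1,"dz":0,"ax":0,"ay":0,"az":0},{"dx":-0.78,"dy":1,"dz":0,"ax":0,"ay":0,"az":0},{"dx":-0.78,"dy":1,"dz":0,"ax":0,"ay":0,"az":0},{"dx":-0.78,"dy":1,"dz":0,"ax":0,"ay":0,"az":0},{"dx":-0.78,"dy":1,"dz":0,"ax":0,"ay":0,"az":0},{"dx":-0.78,"dy":1,"dz":0,"ax":0,"ay":0,"az":0}]'
python3 -m handwheel '[{"dx":-0.5,"dy":0.7,"dz":0,"ax":0,"ay":0,"az":0},{"dx":-0.27,"dy":0.3,"dz":0.3,"ax":0,"ay":0,"az":0},{"dx":0,"dy":0,"dz":0.8,"ax":0,"ay":0,"az":0},{"dx":0,"dy":0,"dz":0.8,"ax":0,"ay":0,"az":0},{"dx":0,"dy":0,"dz":0.6,"ax":0,"ay":0,"az":0},{"dx":0,"dy":0,"dz":0,"ax":0,"ay":0,"az":0},{"dx":0,"dy":0,"dz":0,"ax":0,"ay":0,"az":0},{"dx":0,"dy":0,"dz":0,"ax":0,"ay":0,"az":0}]'
python3 -c "
from h import *
plan(*w(-.07,.073),.0315,132.3);snap('wrist','wrist18.png')"
```

```text
clock: 37.95
eef_pos: [0.3989, 0.2897, 0.1298]
tool_rot: [-0.361, 0.932, -0.0, -0.0]
ft_force: [0.6, 0.0, 0.5]
grip_width: 0.0296
clock: 38.75
eef_pos: [0.3975, 0.3201, 0.0685]
tool_rot: [-0.361, 0.933, 0.0, 0.001]
ft_force: [0.9, -0.1, 0.1]
grip_width: 0.0291
pos [0.3975 0.3201 0.0685] yaw 132.32 tilt [0.001  0.0006] j6 -0.061 F [ 0.9 -0.1  0.1] w 0.0291 t 38.75
az 0.00  dx -0.03 dy -0.05 dz 1.48
```

View pics/wrist18.png

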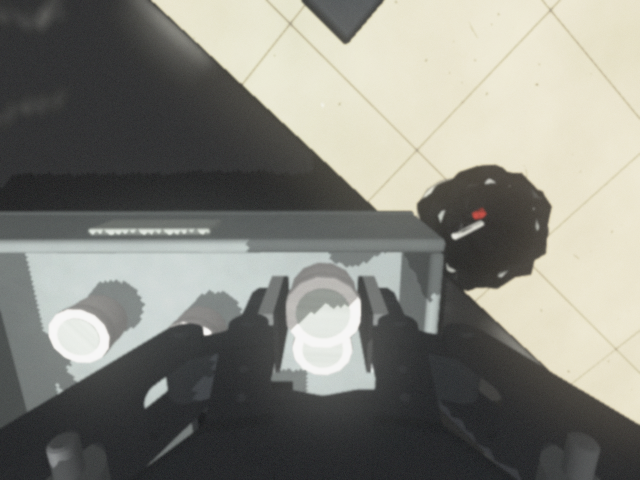

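```bash
python3 -m handwheel '[{"dx":0,"dy":0,"dz":0.4,"ax":0,"ay":0,"az":0},{"dx":0,"dy":0,"dz":0.4,"ax":0,"ay":0,"az":0},{"dx":0,"dy":0,"dz":0.3,"ax":0,"ay":0,"az":0},{"dx":0,"dy":0,"dz":0.2,"ax":0,"ay":0,"az":0},{"dx":0,"dy":0,"dz":0.1,"ax":0,"ay":0,"az":0},{"dx":0,"dy":0,"dz":0,"ax":0,"ay":0,"az":0},{"dx":0,"dy":0,"dz":0,"ax":0,"ay":0,"az":0}]'
```

```text
clock: 39.5
eef_pos: [0.397, 0.3202, 0.0327]
tool_rot: [-0.361, 0.932, 0.0, 0.0]
ft_force: [-0.2, -0.4, -0.3]
grip_width: 0.0297
```

```bash
python3 -m handwheel '[{"dx":0,"dy":0,"dz":0.05,"ax":0,"ay":0,"az":0},{"dx":0,"dy":0,"dz":0,"ax":0,"ay":0,"az":0}]'; python3 -m handwheel '[{"dx":0,"dy":0,"dz":0,"ax":0,"ay":0,"az":0},{"dx":0,"dy":0,"dz":0,"ax":0,"ay":0,"az":0},{"dx":0,"dy":0,"dz":0,"ax":0,"ay":0,"az":0},{"dx":0,"dy":0,"dz":-0.4,"ax":0,"ay":0,"az":0},{"dx":0,"dy":0,"dz":-0.8,"ax":0,"ay":0,"az":0},{"dx":0,"dy":0,"dz":-1,"ax":0,"ay":0,"az":0},{"dx":0,"dy":0,"dz":-1,"ax":0,"ay":0,"az":0},{"dx":0,"dy":0,"dz":-0.8,"ax":0,"ay":0,"az":0},{"dx":0,"dy":0,"dz":0,"ax":0,"ay":0,"az":0}]' 0.08
python3 -c "
from h import *
snap('wrist','wrist19.png');plan(.407,-.161,.12,132.3)"
```

```text
clock: 39.7
eef_pos: [0.3971, 0.3203, 0.0324]
tool_rot: [-0.361, 0.932, 0.0, 0.0]
ft_force: [-2.4, -1.4, 6.3]
grip_width: 0.0297
clock: 40.6
eef_pos: [0.3986, 0.3219, 0.1348]
tool_rot: [-0.361, 0.932, 0.001, 0.003]
ft_force: [1.2, -0.6, 0.6]
grip_width: 0.0459
pos [0.3978 0.3211 0.1331] yaw 132.37 tilt [0.0028 0.0028] j6 -0.061 F [ 0.  -0.5 -0.3] w 0.046 t 40.65
az 0.01  dx 12.71 dy -14.51 dz 0.52
```

View pics/wrist19.png

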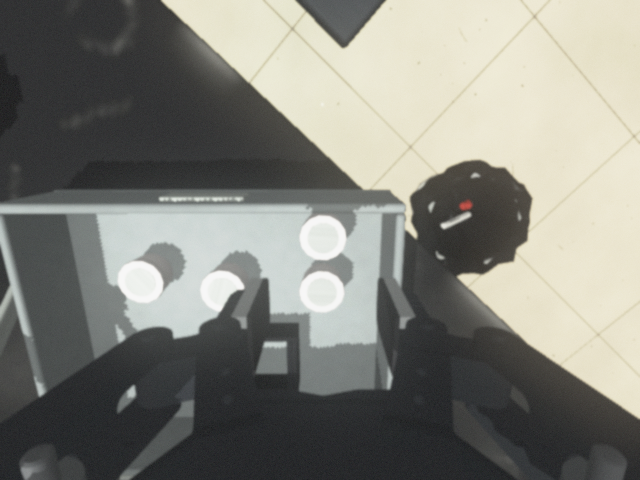

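```bash
python3 -m handwheel '[{"dx":0.4,"dy":-0.5,"dz":0,"ax":0,"ay":0,"az":0},{"dx":0.88,"dy":-1,"dz":0,"ax":0,"ay":0,"az":0},{"dx":0.88,"dy":-1,"dz":0,"ax":0,"ay":0,"az":0},{"dx":0.88,"dy":-1,"dz":0,"ax":0,"ay":0,"az":0},{"dx":0.88,"dy":-1,"dz":0,"ax":0,"ay":0,"az":0},{"dx":0.88,"dy":-1,"dz":0,"ax":0,"ay":0,"az":0},{"dx":0.88,"dy":-1,"dz":0,"ax":0,"ay":0,"az":0},{"dx":0.88,"dy":-1,"dz":0,"ax":0,"ay":0,"az":0},{"dx":0.88,"dy":-1,"dz":0,"ax":0,"ay":0,"az":0},{"dx":0.88,"dy":-1,"dz":0,"ax":0,"ay":0,"az":0},{"dx":0.88,"dy":-1,"dz":0,"ax":0,"ay":0,"az":0},{"dx":0.88,"dy":-1,"dz":0,"ax":0,"ay":0,"az":0}]'
python3 -m handwheel '[{"dx":0.88,"dy":-1,"dz":0,"ax":0,"ay":0,"az":0},{"dx":0.88,"dy":-1,"dz":0.3,"ax":0,"ay":0,"az":0},{"dx":0.6,"dy":-0.7,"dz":0.3,"ax":0,"ay":0,"az":0},{"dx":0.27,"dy":-0.3,"dz":0,"ax":0,"ay":0,"az":0},{"dx":0,"dy":0,"dz":0,"ax":0,"ay":0,"az":0},{"dx":0,"dy":0,"dz":0,"ax":0,"ay":0,"az":0}]'
python3 -c "
from h import *
p=snap('wrist','wrist20.png');plan(.407,-.161,.025,132.3);print(proj(p,[.407,-.161,.022]),proj(p,[.404,-.237,.022]))"
```

```text
clock: 41.85
eef_pos: [0.4025, -0.0637, 0.1302]
tool_rot: [-0.361, 0.933, 0.001, -0.001]
ft_force: [-0.7, 0.7, -0.4]
grip_width: 0.0459
clock: 42.45
eef_pos: [0.4057, -0.1612, 0.1162]
tool_rot: [-0.361, 0.932, 0.001, -0.0]
ft_force: [-0.2, 0.6, -0.0]
grip_width: 0.0461
pos [ 0.406  -0.1609  0.1164] yaw 132.41 tilt [-0.0007  0.0008] j6 -1.118 F [-0.3  1.4 -0.7] w 0.0463 t 42.5
az 0.01  dx -0.03 dy -0.03 dz 3.66
[320.98318269 247.81142625] [231.1791706  163.10819118]
```

View pics/wrist20.png

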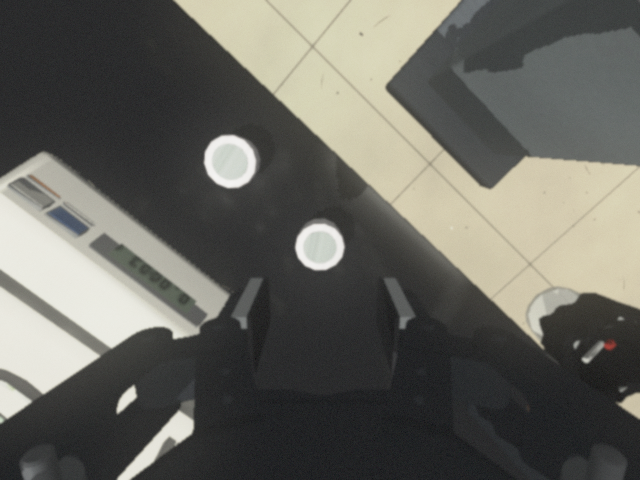

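```bash
python3 -c "
from h import *
p=snap('wrist')
a=np.array([.407,-.161]);j=np.array([.673,-.74]);t=np.array([.74,.673])
for q in [(230,290),(195,335),(47,155),(200,320)]:
  for z in (0.,.04):
    X=onz(p,*q,z)[:2];print(q,z,X,'along',(X-a)@j,'perp',(X-a)@t)"
```

```text
(230, 290) 0.0 [ 0.48128928 -0.18362123] along 0.06673639929706081 perp 0.03974997667298315
(230, 290) 0.04 [ 0.46054387 -0.18721688] along 0.055435520701171706 perp 0.02197850211839636
(195, 335) 0.0 [ 0.52817811 -0.1801691 ] along 0.09573800177949165 perp 0.07677099550907829
(195, 335) 0.04 [ 0.49961376 -0.18434041] along 0.07960096660101056 perp 0.05282608815722089
(47, 155) 0.0 [ 0.48732628 -0.33319852] along 0.18148649102625009 perp -0.056448151766524186
(47, 155) 0.04 [ 0.46557418 -0.31185144] along 0.15105048319723177 perp -0.05817812611892068
(200, 320) 0.0 [ 0.51554173 -0.18503737] along 0.09083623303667071 perp 0.06414372855220443
(200, 320) 0.04 [ 0.48908456 -0.18839687] along 0.07551659135174905 perp 0.042304478646366626
```

```bash
python3 -m handwheel '[{"dx":0,"dy":0,"dz":0.4,"ax":0,"ay":0,"az":0},{"dx":0,"dy":0,"dz":0.7,"ax":0,"ay":0,"az":0},{"dx":0,"dy":0,"dz":0.7,"ax":0,"ay":0,"az":0},{"dx":0,"dy":0,"dz":0.7,"ax":0,"ay":0,"az":0},{"dx":0,"dy":0,"dz":0.6,"ax":0,"ay":0,"az":0},{"dx":0,"dy":0,"dz":0.5,"ax":0,"ay":0,"az":0},{"dx":0,"dy":0,"dz":0,"ax":0,"ay":0,"az":0},{"dx":0,"dy":0,"dz":0,"ax":0,"ay":0,"az":0},{"dx":0,"dy":0,"dz":0,"ax":0,"ay":0,"az":0}]'
python3 -m handwheel '[{"dx":0,"dy":0,"dz":0,"ax":0,"ay":0,"az":0},{"dx":0,"dy":0,"dz":0,"ax":0,"ay":0,"az":0},{"dx":0,"dy":0,"dz":0,"ax":0,"ay":0,"az":0},{"dx":0,"dy":0,"dz":0,"ax":0,"ay":0,"az":0},{"dx":0,"dy":0,"dz":-0.3,"ax":0,"ay":0,"az":0},{"dx":0,"dy":0,"dz":-0.8,"ax":0,"ay":0,"az":0},{"dx":0,"dy":0,"dz":-1,"ax":0,"ay":0,"az":0},{"dx":0,"dy":0,"dz":-1,"ax":0,"ay":0,"az":0},{"dx":0,"dy":0,"dz":-0.8,"ax":0,"ay":0,"az":0},{"dx":0,"dy":0,"dz":-0.3,"ax":0,"ay":0,"az":0}]' -0.6
python3 -c "
from h import *
plan(*w(-.072,.005),.13,132.3)"
```

```text
clock: 43.45
eef_pos: [0.4069, -0.1617, 0.0271]
tool_rot: [-0.362, 0.932, -0.0, 0.0]
ft_force: [-0.1, 0.5, -0.4]
grip_width: 0.0459
clock: 44.45
eef_pos: [0.4077, -0.1624, 0.1341]
tool_rot: [-0.361, 0.932, -0.002, 0.002]
ft_force: [0.9, -1.1, -0.4]
grip_width: 0.0292
pos [ 0.4077 -0.1624  0.1341] yaw 132.35 tilt [ 0.0042 -0.0018] j6 -1.118 F [ 0.9 -1.1 -0.4] w 0.0292 t 44.45
az 0.01  dx -12.64 dy 11.79 dz 0.16
```

```bash
python3 -m handwheel '[{"dx":-0.5,"dy":0.47,"dz":0,"ax":0,"ay":0,"az":0},{"dx":-1,"dy":0.93,"dz":0,"ax":0,"ay":0,"az":0},{"dx":-1,"dy":0.93,"dz":0,"ax":0,"ay":0,"az":0},{"dx":-1,"dy":0.93,"dz":0,"ax":0,"ay":0,"az":0},{"dx":-1,"dy":0.93,"dz":0,"ax":0,"ay":0,"az":0},{"dx":-1,"dy":0.93,"dz":0,"ax":0,"ay":0,"az":0},{"dx":-1,"dy":0.93,"dz":0,"ax":0,"ay":0,"az":0},{"dx":-1,"dy":0.93,"dz":0,"ax":0,"ay":0,"az":0},{"dx":-1,"dy":0.93,"dz":0,"ax":0,"ay":0,"az":0},{"dx":-1,"dy":0.93,"dz":0,"ax":0,"ay":0,"az":0},{"dx":-1,"dy":0.93,"dz":0,"ax":0,"ay":0,"az":0},{"dx":-1,"dy":0.93,"dz":0,"ax":0,"ay":0,"az":0}]'
python3 -m handwheel '[{"dx":-0.8,"dy":0.75,"dz":0,"ax":0,"ay":0,"az":0},{"dx":-0.34,"dy":0.34,"dz":0.3,"ax":0,"ay":0,"az":0},{"dx":0,"dy":0,"dz":0.8,"ax":0,"ay":0,"az":0},{"dx":0,"dy":0,"dz":0.8,"ax":0,"ay":0,"az":0},{"dx":0,"dy":0,"dz":0.6,"ax":0,"ay":0,"az":0},{"dx":0,"dy":0,"dz":0,"ax":0,"ay":0,"az":0},{"dx":0,"dy":0,"dz":0,"ax":0,"ay":0,"az":0},{"dx":0,"dy":0,"dz":0,"ax":0,"ay":0,"az":0}]'
python3 -c "
from h import *
plan(*w(-.07,.005),.0335,132.3);snap('wrist','wrist21.png')"
```

```text
clock: 45.65
eef_pos: [0.4381, 0.2307, 0.131]
tool_rot: [-0.361, 0.932, -0.0, -0.001]
ft_force: [1.1, -0.3, -0.3]
grip_width: 0.0294
clock: 46.45
eef_pos: [0.4418, 0.2688, 0.0697]
tool_rot: [-0.361, 0.933, 0.0, 0.001]
ft_force: [1.0, -0.5, -0.0]
grip_width: 0.0297
pos [0.4418 0.2688 0.0697] yaw 132.32 tilt [0.001  0.0005] j6 -0.192 F [ 1.  -0.5 -0. ] w 0.0297 t 46.45
az 0.00  dx -0.10 dy -0.05 dz 1.45
```

View pics/wrist21.png

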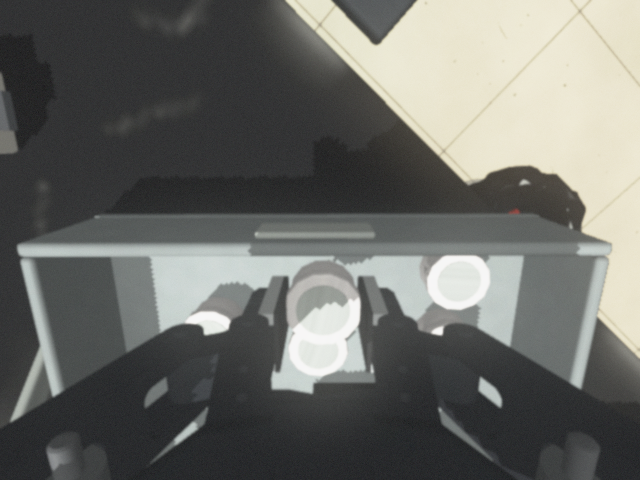

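```bash
python3 -m handwheel '[{"dx":-0.05,"dy":0,"dz":0.4,"ax":0,"ay":0,"az":0},{"dx":0,"dy":0,"dz":0.4,"ax":0,"ay":0,"az":0},{"dx":0,"dy":0,"dz":0.3,"ax":0,"ay":0,"az":0},{"dx":0,"dy":0,"dz":0.2,"ax":0,"ay":0,"az":0},{"dx":0,"dy":0,"dz":0.1,"ax":0,"ay":0,"az":0},{"dx":0,"dy":0,"dz":0,"ax":0,"ay":0,"az":0},{"dx":0,"dy":0,"dz":0,"ax":0,"ay":0,"az":0}]'
```

```text
clock: 47.2
eef_pos: [0.4423, 0.2698, 0.034]
tool_rot: [-0.361, 0.932, 0.0, 0.0]
ft_force: [0.7, 0.6, 1.1]
grip_width: 0.0294
```

```bash
python3 -m handwheel '[{"dx":0,"dy":0,"dz":0.03,"ax":0,"ay":0,"az":0},{"dx":0,"dy":0,"dz":0,"ax":0,"ay":0,"az":0}]'; python3 -m handwheel '[{"dx":0,"dy":0,"dz":0,"ax":0,"ay":0,"az":0},{"dx":0,"dy":0,"dz":0,"ax":0,"ay":0,"az":0},{"dx":0,"dy":0,"dz":0,"ax":0,"ay":0,"az":0},{"dx":0,"dy":0,"dz":-0.4,"ax":0,"ay":0,"az":0},{"dx":0,"dy":0,"dz":-0.8,"ax":0,"ay":0,"az":0},{"dx":0,"dy":0,"dz":-1,"ax":0,"ay":0,"az":0},{"dx":0,"dy":0,"dz":-1,"ax":0,"ay":0,"az":0},{"dx":0,"dy":0,"dz":-0.8,"ax":0,"ay":0,"az":0},{"dx":0,"dy":0,"dz":0,"ax":0,"ay":0,"az":0}]' 0.08
python3 -c "
from h import *
snap('wrist','wrist22.png');plan(.404,-.237,.12,132.3)"
```

```text
clock: 47.4
eef_pos: [0.4424, 0.2699, 0.0337]
tool_rot: [-0.361, 0.932, 0.0, 0.0]
ft_force: [-0.7, 0.4, 3.4]
grip_width: 0.0298
clock: 48.3
eef_pos: [0.4443, 0.271, 0.1371]
tool_rot: [-0.361, 0.932, 0.001, 0.004]
ft_force: [1.7, -0.0, 0.4]
grip_width: 0.0463
pos [0.4434 0.2704 0.1353] yaw 132.35 tilt [0.0037 0.0023] j6 -0.192 F [-0.9 -1.5 -0.6] w 0.046 t 48.35
az 0.01  dx 14.82 dy -13.95 dz 0.61
```

View pics/wrist22.png

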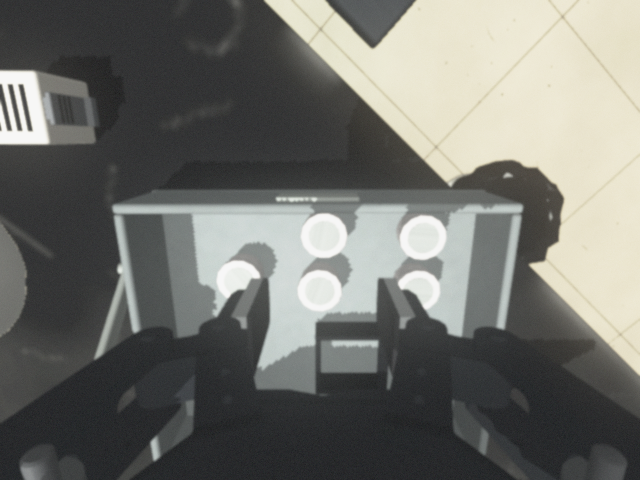

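```bash
python3 -m handwheel '[{"dx":0.5,"dy":-0.47,"dz":0,"ax":0,"ay":0,"az":0},{"dx":1,"dy":-0.94,"dz":0,"ax":0,"ay":0,"az":0},{"dx":1,"dy":-0.94,"dz":0,"ax":0,"ay":0,"az":0},{"dx":1,"dy":-0.94,"dz":0,"ax":0,"ay":0,"az":0},{"dx":1,"dy":-0.94,"dz":0,"ax":0,"ay":0,"az":0},{"dx":1,"dy":-0.94,"dz":0,"ax":0,"ay":0,"az":0},{"dx":1,"dy":-0.94,"dz":0,"ax":0,"ay":0,"az":0},{"dx":1,"dy":-0.94,"dz":0,"ax":0,"ay":0,"az":0},{"dx":1,"dy":-0.94,"dz":0,"ax":0,"ay":0,"az":0},{"dx":1,"dy":-0.94,"dz":0,"ax":0,"ay":0,"az":0},{"dx":1,"dy":-0.94,"dz":0,"ax":0,"ay":0,"az":0},{"dx":1,"dy":-0.94,"dz":0,"ax":0,"ay":0,"az":0}]'
python3 -m handwheel '[{"dx":1,"dy":-0.94,"dz":0,"ax":0,"ay":0,"az":0},{"dx":1,"dy":-0.94,"dz":0,"ax":0,"ay":0,"az":0},{"dx":0.9,"dy":-0.85,"dz":0.3,"ax":0,"ay":0,"az":0},{"dx":0.42,"dy":-0.41,"dz":0.3,"ax":0,"ay":0,"az":0},{"dx":0,"dy":0,"dz":0,"ax":0,"ay":0,"az":0},{"dx":0,"dy":0,"dz":0,"ax":0,"ay":0,"az":0},{"dx":0,"dy":0,"dz":0,"ax":0,"ay":0,"az":0}]'
python3 -c "
from h import *
p=snap('wrist','wrist23.png');plan(.404,-.237,.026,132.3);print(proj(p,[.404,-.237,.022]))"
```

```text
clock: 49.55
eef_pos: [0.4096, -0.1252, 0.132]
tool_rot: [-0.361, 0.933, 0.001, -0.001]
ft_force: [0.2, -0.8, -0.1]
grip_width: 0.046
clock: 50.25
eef_pos: [0.4029, -0.2365, 0.118]
tool_rot: [-0.362, 0.932, 0.001, -0.0]
ft_force: [0.3, -0.0, 0.7]
grip_width: 0.0458
pos [ 0.4033 -0.2365  0.1183] yaw 132.45 tilt [-0.0004  0.0005] j6 -1.271 F [-0.3  0.4  0.2] w 0.0461 t 50.3
az 0.02  dx -0.01 dy -0.03 dz 3.69
[320.52349893 245.97929054]
```

View pics/wrist23.png

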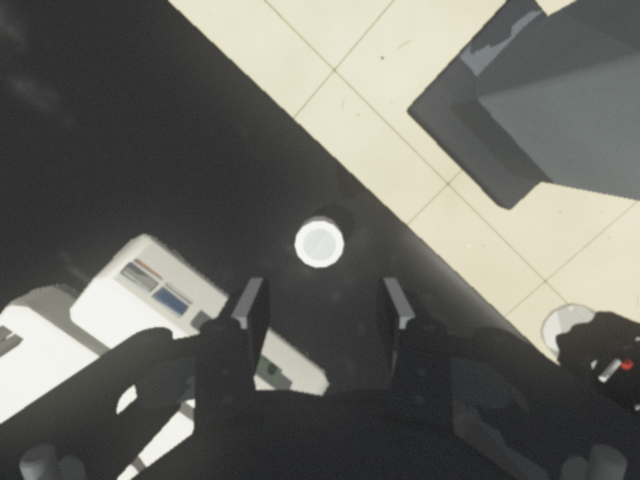

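```bash
python3 -m handwheel '[{"dx":0,"dy":-0.03,"dz":0.4,"ax":0,"ay":0,"az":0},{"dx":0,"dy":0,"dz":0.6,"ax":0,"ay":0,"az":0},{"dx":0,"dy":0,"dz":0.6,"ax":0,"ay":0,"az":0},{"dx":0,"dy":0,"dz":0.6,"ax":0,"ay":0,"az":0},{"dx":0,"dy":0,"dz":0.6,"ax":0,"ay":0,"az":0},{"dx":0,"dy":0,"dz":0.5,"ax":0,"ay":0,"az":0},{"dx":0,"dy":0,"dz":0.35,"ax":0,"ay":0,"az":0},{"dx":0,"dy":0,"dz":0,"ax":0,"ay":0,"az":0},{"dx":0,"dy":0,"dz":0,"ax":0,"ay":0,"az":0}]'
python3 -m handwheel '[{"dx":0,"dy":0,"dz":0,"ax":0,"ay":0,"az":0},{"dx":0,"dy":0,"dz":0,"ax":0,"ay":0,"az":0},{"dx":0,"dy":0,"dz":0,"ax":0,"ay":0,"az":0},{"dx":0,"dy":0,"dz":0,"ax":0,"ay":0,"az":0},{"dx":0,"dy":0,"dz":-0.3,"ax":0,"ay":0,"az":0},{"dx":0,"dy":0,"dz":-0.8,"ax":0,"ay":0,"az":0},{"dx":0,"dy":0,"dz":-1,"ax":0,"ay":0,"az":0},{"dx":0,"dy":0,"dz":-1,"ax":0,"ay":0,"az":0},{"dx":0,"dy":0,"dz":-0.8,"ax":0,"ay":0,"az":0},{"dx":0,"dy":0,"dz":-0.3,"ax":0,"ay":0,"az":0}]' -0.6
python3 -c "
from h import *
plan(*w(-.075,-.055),.13,132.3)"
```

```text
clock: 51.2
eef_pos: [0.404, -0.2379, 0.0271]
tool_rot: [-0.362, 0.932, 0.0, -0.0]
ft_force: [0.3, -0.6, 0.0]
grip_width: 0.0462
clock: 52.2
eef_pos: [0.405, -0.239, 0.1345]
tool_rot: [-0.361, 0.932, -0.002, 0.001]
ft_force: [0.3, 0.0, -0.4]
grip_width: 0.0293
pos [ 0.405  -0.239   0.1345] yaw 132.35 tilt [ 0.0037 -0.0023] j6 -1.272 F [ 0.3  0.  -0.4] w 0.0293 t 52.2
az 0.01  dx -14.66 dy 11.58 dz 0.18
```

```bash
python3 -m handwheel '[{"dx":-0.5,"dy":0.4,"dz":0,"ax":0,"ay":0,"az":0},{"dx":-1,"dy":0.79,"dz":0,"ax":0,"ay":0,"az":0},{"dx":-1,"dy":0.79,"dz":0,"ax":0,"ay":0,"az":0},{"dx":-1,"dy":0.79,"dz":0,"ax":0,"ay":0,"az":0},{"dx":-1,"dy":0.79,"dz":0,"ax":0,"ay":0,"az":0},{"dx":-1,"dy":0.79,"dz":0,"ax":0,"ay":0,"az":0},{"dx":-1,"dy":0.79,"dz":0,"ax":0,"ay":0,"az":0},{"dx":-1,"dy":0.79,"dz":0,"ax":0,"ay":0,"az":0},{"dx":-1,"dy":0.79,"dz":0,"ax":0,"ay":0,"az":0},{"dx":-1,"dy":0.79,"dz":0,"ax":0,"ay":0,"az":0},{"dx":-1,"dy":0.79,"dz":0,"ax":0,"ay":0,"az":0},{"dx":-1,"dy":0.79,"dz":0,"ax":0,"ay":0,"az":0}]'
python3 -m handwheel '[{"dx":-1,"dy":0.79,"dz":0,"ax":0,"ay":0,"az":0},{"dx":-1,"dy":0.79,"dz":0,"ax":0,"ay":0,"az":0},{"dx":-0.85,"dy":0.65,"dz":0,"ax":0,"ay":0,"az":0},{"dx":-0.38,"dy":0.22,"dz":0.3,"ax":0,"ay":0,"az":0},{"dx":0,"dy":0,"dz":0.8,"ax":0,"ay":0,"az":0},{"dx":0,"dy":0,"dz":0.8,"ax":0,"ay":0,"az":0},{"dx":0,"dy":0,"dz":0.6,"ax":0,"ay":0,"az":0},{"dx":0,"dy":0,"dz":0,"ax":0,"ay":0,"az":0},{"dx":0,"dy":0,"dz":0,"ax":0,"ay":0,"az":0},{"dx":0,"dy":0,"dz":0,"ax":0,"ay":0,"az":0}]'
python3 -c "
from h import *
plan(*w(-.072,-.057),.0335,132.3);snap('wrist','wrist24.png')"
```

```text
clock: 53.4
eef_pos: [0.4628, 0.1246, 0.1314]
tool_rot: [-0.361, 0.932, -0.0, -0.001]
ft_force: [-0.8, -0.4, -0.3]
grip_width: 0.0297
clock: 54.4
eef_pos: [0.482, 0.2229, 0.0701]
tool_rot: [-0.361, 0.933, -0.0, 0.0]
ft_force: [-0.6, -0.1, 0.2]
grip_width: 0.0296
pos [0.482  0.2229 0.0701] yaw 132.32 tilt [0.0005 0.0001] j6 -0.305 F [-0.6 -0.1  0.2] w 0.0296 t 54.4
az 0.00  dx -0.07 dy -0.09 dz 1.46
```

View pics/wrist24.png

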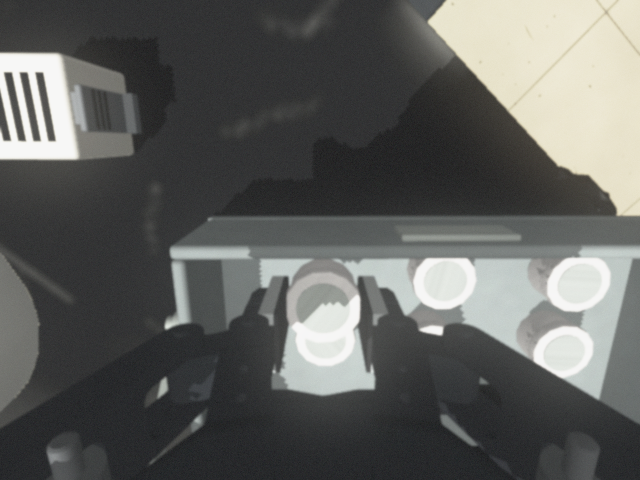

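```bash
python3 -m handwheel '[{"dx":0,"dy":-0.08,"dz":0.4,"ax":0,"ay":0,"az":0},{"dx":0,"dy":0,"dz":0.4,"ax":0,"ay":0,"az":0},{"dx":0,"dy":0,"dz":0.3,"ax":0,"ay":0,"az":0},{"dx":0,"dy":0,"dz":0.2,"ax":0,"ay":0,"az":0},{"dx":0,"dy":0,"dz":0.1,"ax":0,"ay":0,"az":0},{"dx":0,"dy":0,"dz":0,"ax":0,"ay":0,"az":0},{"dx":0,"dy":0,"dz":0,"ax":0,"ay":0,"az":0}]'; python3 -m handwheel '[{"dx":0,"dy":0,"dz":0.03,"ax":0,"ay":0,"az":0},{"dx":0,"dy":0,"dz":0,"ax":0,"ay":0,"az":0}]'
```

```text
clock: 55.15
eef_pos: [0.4831, 0.2218, 0.0345]
tool_rot: [-0.361, 0.932, 0.0, 0.0]
ft_force: [0.6, 0.2, -0.6]
grip_width: 0.0294
clock: 55.35
eef_pos: [0.4833, 0.2218, 0.0341]
tool_rot: [-0.361, 0.932, 0.0, 0.0]
ft_force: [-0.2, 0.5, 1.8]
grip_width: 0.0294
```

```bash
python3 -m handwheel '[{"dx":0,"dy":0,"dz":0.02,"ax":0,"ay":0,"az":0},{"dx":0,"dy":0,"dz":0,"ax":0,"ay":0,"az":0},{"dx":0,"dy":0,"dz":0,"ax":0,"ay":0,"az":0},{"dx":0,"dy":0,"dz":0,"ax":0,"ay":0,"az":0},{"dx":0,"dy":0,"dz":-0.4,"ax":0,"ay":0,"az":0},{"dx":0,"dy":0,"dz":-0.8,"ax":0,"ay":0,"az":0},{"dx":0,"dy":0,"dz":-1,"ax":0,"ay":0,"az":0},{"dx":0,"dy":0,"dz":-1,"ax":0,"ay":0,"az":0},{"dx":0,"dy":0,"dz":-1,"ax":0,"ay":0,"az":0},{"dx":0,"dy":0,"dz":-1,"ax":0,"ay":0,"az":0},{"dx":0,"dy":0,"dz":-0.5,"ax":0,"ay":0,"az":0},{"dx":0,"dy":0,"dz":0,"ax":0,"ay":0,"az":0}]' 0.08
python3 -c "
from h import *
p=snap('wrist','wrist25.png');plan(*w(0.025,-.134),.16,42.3)
a=snap('side','side25.png');b=snap('scene','scene25.png')
for n,q in (('w',p),('s',a),('c',b)):
  for r in bot.trace('knee',q)[:2]: print(n,r['confidence'],r['rect'])
cv2.imwrite('pics/side25c.png',cv2.resize(cv2.imread('pics/side25.png')[140:310,190:370],None,fx=4,fy=4))
cv2.imwrite('pics/scene25c.png',cv2.resize(cv2.imread('pics/scene25.png')[200:390,130:310],None,fx=3,fy=3))"
```

```text
clock: 56.55
eef_pos: [0.4845, 0.2224, 0.179]
tool_rot: [-0.361, 0.932, 0.0, 0.003]
ft_force: [-0.7, -0.1, -0.1]
grip_width: 0.0459
pos [0.4836 0.222  0.1773] yaw 132.35 tilt [0.0027 0.0013] j6 -0.309 F [ 0.6  0.8 -0.1] w 0.0463 t 56.6
az 10.48  dx -3.10 dy 3.92 dz 0.69
w 0.82 [233.3, 271.8, 10.6, 50.6]
s 0.74 [319.8, 221.4, 27.6, 86.5]
c 0.92 [229.8, 260.6, 60.1, 52.5]
```

View pics/wrist25.png

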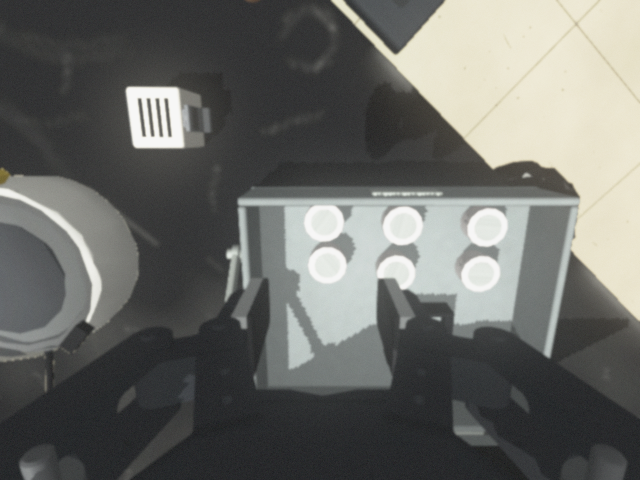

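View pics/side25c.png

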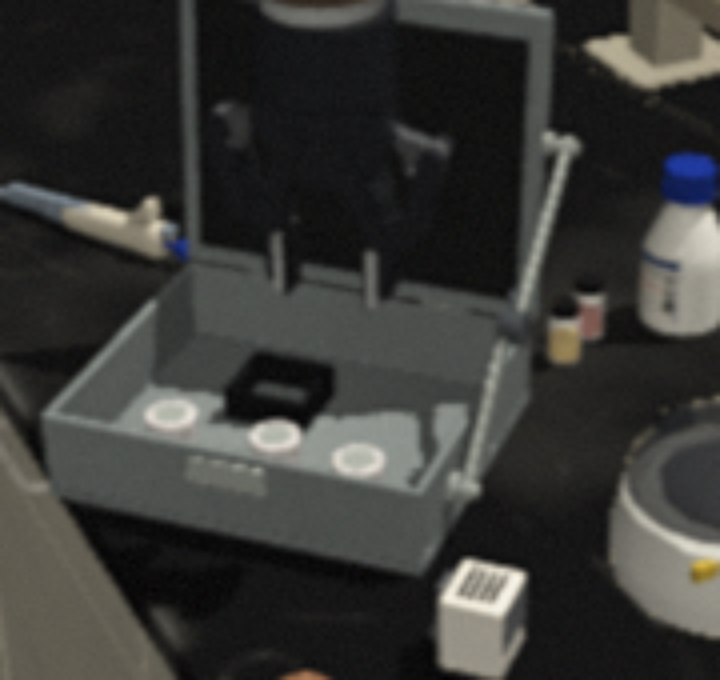

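View pics/scene25c.png

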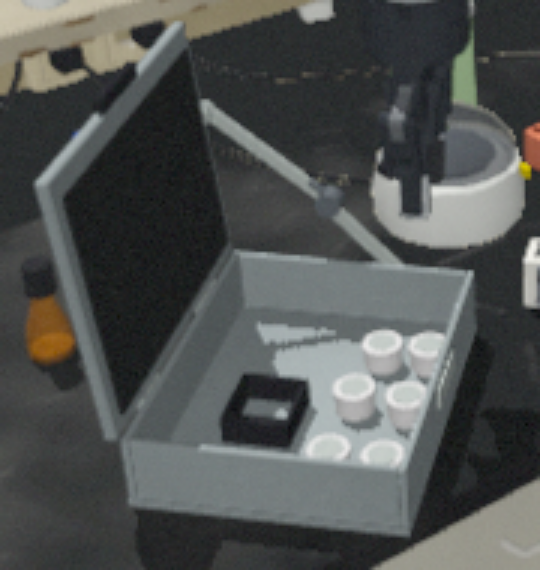

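```bash
cat > stay.py <<'E'
from h import *
a=snap('side');b=snap('scene')
def inplane(p,q,yl):
    e,d=ray(p,*q); n=np.array([-np.sin(CY),np.cos(CY),0]); c=np.r_[C,0]+n*yl
    X=e+d*((c-e)@n)/(d@n); l=inchest(*X[:2]); return np.r_[l,X[2]]
for nm,q in dict(P=(306.3,261.8),K=(317.5,221.3),L=(332,176)).items(): print('side',nm,np.round(inplane(a,q,-.134),4))
for nm,q in dict(K=(239.7,266.3),L=(130+207/3,200+108/3)).items(): print('scene',nm,np.round(inplane(b,q,-.134),4))
E
python3 stay.py
```

```text
side P [-0.0683 -0.134   0.0457]
side K [ 0.0092 -0.134   0.1105]
side L [ 0.1169 -0.134   0.179 ]
scene K [ 0.0218 -0.134   0.1016]
scene L [ 0.1159 -0.134   0.1764]
```

```bash
python3 - <<'E'
import numpy as np
P=np.array([-.05,.033]);H=np.array([.1,.058]);L0=np.array([.116,.177])
for deg in range(0,100,5):
    t=np.radians(deg);c,s=np.cos(t),np.sin(t);v=L0-H;L=H+np.array([c*v[0]-s*v[1],s*v[0]+c*v[1]])
    d=L-P;D=np.hypot(*d)
    a=(.101**2-.122**2+D*D)/(2*D);h2=.101**2-a*a
    if h2<0: print(deg,'str',D);continue
    h=np.sqrt(h2);u=d/D;n=np.array([u[1],-u[0]])  # lower-back side
    K=P+a*u+h*n
    e=H+.204*np.array([np.cos(np.radians(85)+t),np.sin(np.radians(85)+t)])
    print(deg,'D%.4f'%D,'K',K.round(3),'L',L.round(3),'edge',e.round(3))
E
```

```text
0 D0.2198 K [0.037 0.084] L [0.116 0.177] edge [0.118 0.261]
5 D0.2126 K [0.043 0.073] L [0.106 0.178] edge [0.1   0.262]
10 D0.2051 K [0.045 0.067] L [0.095 0.178] edge [0.082 0.261]
15 D0.1972 K [0.047 0.061] L [0.085 0.177] edge [0.065 0.259]
20 D0.1890 K [0.048 0.056] L [0.074 0.175] edge [0.047 0.255]
25 D0.1804 K [0.049 0.052] L [0.064 0.173] edge [0.03 0.25]
30 D0.1715 K [0.05  0.047] L [0.054 0.169] edge [0.014 0.243]
35 D0.1623 K [0.051 0.043] L [0.045 0.165] edge [-0.002  0.235]
40 D0.1528 K [0.051 0.038] L [0.036 0.159] edge [-0.017  0.225]
45 D0.1431 K [0.051 0.034] L [0.027 0.153] edge [-0.031  0.214]
50 D0.1331 K [0.051 0.029] L [0.019 0.147] edge [-0.044  0.202]
55 D0.1230 K [0.051 0.024] L [0.012 0.139] edge [-0.056  0.189]
60 D0.1127 K [0.05  0.018] L [0.005 0.131] edge [-0.067  0.175]
65 D0.1022 K [0.049 0.011] L [-0.001  0.123] edge [-0.077  0.16 ]
70 D0.0918 K [0.047 0.004] L [-0.006  0.114] edge [-0.085  0.144]
75 D0.0813 K [ 0.044 -0.005] L [-0.011  0.104] edge [-0.092  0.128]
80 D0.0710 K [ 0.039 -0.015] L [-0.014  0.094] edge [-0.097  0.111]
85 D0.0609 K [ 0.03  -0.028] L [-0.017  0.084] edge [-0.101  0.093]
90 D0.0514 K [ 0.017 -0.043] L [-0.019  0.074] edge [-0.103  0.076]
95 D0.0429 K [-0.005 -0.058] L [-0.02   0.064] edge [-0.104  0.058]
```

All six tins are inside the chest (wrist view, two rows of three), cartridge on the bench at (165,118). Now the stay: close the jaws, tilt ~30° so that the fingertips point down-and-back onto the knee.

```bash
cat >> h.py <<'E'
def planl(lx,ly,z):
    """target TCP in chest-local coords -> tool-frame units with present orientation"""
    o=bot.get_obs(); M=R.from_quat(o['tool_rot']).as_matrix()
    l=inchest(*o['eef_pos'][:2])
    zc=R.from_euler('z',-CY).apply(M[:,2])
    t=np.r_[w(lx,ly),z]; d=M.T@(t-o['eef_pos'])/.025
    tip=o['eef_pos']+.019*M[:,2]; tl=inchest(*tip[:2])
    print('local',np.round(l,4),'z',round(o['eef_pos'][2],4),'tip',np.round(tl,4),round(tip[2],4),'toolz(chest)',np.round(zc,3),'F(chest)',np.round(R.from_euler('z',-CY).apply(o['ft_force']),1),'w',round(o['grip_width'],4),'t',round(o['clock'],2))
    print('dx %.2f dy %.2f dz %.2f'%tuple(d))
E
python3 -m handwheel '[{"dx":0,"dy":0,"dz":0,"ax":0,"ay":-0.5,"az":0},{"dx":0,"dy":0,"dz":0,"ax":0,"ay":-0.8,"az":0},{"dx":0,"dy":0,"dz":0,"ax":0,"ay":-0.8,"az":0},{"dx":0,"dy":0,"dz":0,"ax":0,"ay":-0.8,"az":0},{"dx":0,"dy":0,"dz":0,"ax":0,"ay":-0.6,"az":0},{"dx":0,"dy":0,"dz":0,"ax":0,"ay":0,"az":0},{"dx":0,"dy":0,"dz":0,"ax":0,"ay":0,"az":0},{"dx":0,"dy":0,"dz":0,"ax":0,"ay":0,"az":0}]' -1
python3 -c "
from h import *
planl(-.02,-.137,.18)"
```

```text
clock: 57.75
eef_pos: [0.4846, 0.2224, 0.177]
tool_rot: [-0.349, 0.9, 0.094, 0.243]
ft_force: [-0.1, -0.0, 0.2]
grip_width: 0.0001
local [-0.0721 -0.0568] z 0.177 tip [-0.0625 -0.0568] 0.1606 toolz(chest) [ 0.502 -0.    -0.865] F(chest) [-0.1  0.   0.2] w 0.0001 t 57.75
dx -1.86 dy -3.21 dz 0.94
```

```bash
python3 -m handwheel '[{"dx":-0.2,"dy":-0.4,"dz":0.1,"ax":0,"ay":0,"az":0},{"dx":-0.4,"dy":-0.7,"dz":0.2,"ax":0,"ay":0,"az":0},{"dx":-0.4,"dy":-0.7,"dz":0.2,"ax":0,"ay":0,"az":0},{"dx":-0.4,"dy":-0.7,"dz":0.2,"ax":0,"ay":0,"az":0},{"dx":-0.3,"dy":-0.5,"dz":0.2,"ax":0,"ay":0,"az":0},{"dx":-0.16,"dy":-0.2,"dz":0.04,"ax":0,"ay":0,"az":0},{"dx":0,"dy":0,"dz":0,"ax":0,"ay":0,"az":0},{"dx":0,"dy":0,"dz":0,"ax":0,"ay":0,"az":0}]'
python3 -c "
from h import *
planl(-.008,-.137,.154)
a=snap('side','side26.png');b=snap('scene','scene26.png');snap('wrist','wrist26.png')
cv2.imwrite('pics/side26c.png',cv2.resize(cv2.imread('pics/side26.png')[140:310,190:370],None,fx=4,fy=4))
cv2.imwrite('pics/scene26c.png',cv2.resize(cv2.imread('pics/scene26.png')[180:330,180:310],None,fx=4,fy=4))"
```

```text
clock: 58.55
eef_pos: [0.5752, 0.1977, 0.1785]
tool_rot: [-0.349, 0.901, 0.094, 0.241]
ft_force: [-0.4, -0.7, 0.1]
grip_width: -0.0001
local [-0.0217 -0.136 ] z 0.1785 tip [-0.0122 -0.136 ] 0.162 toolz(chest) [ 0.5    0.001 -0.866] F(chest) [-0.8 -0.3  0.1] w -0.0001 t 58.55
dx 0.02 dy -0.04 dz 1.12
```

View pics/side26c.png

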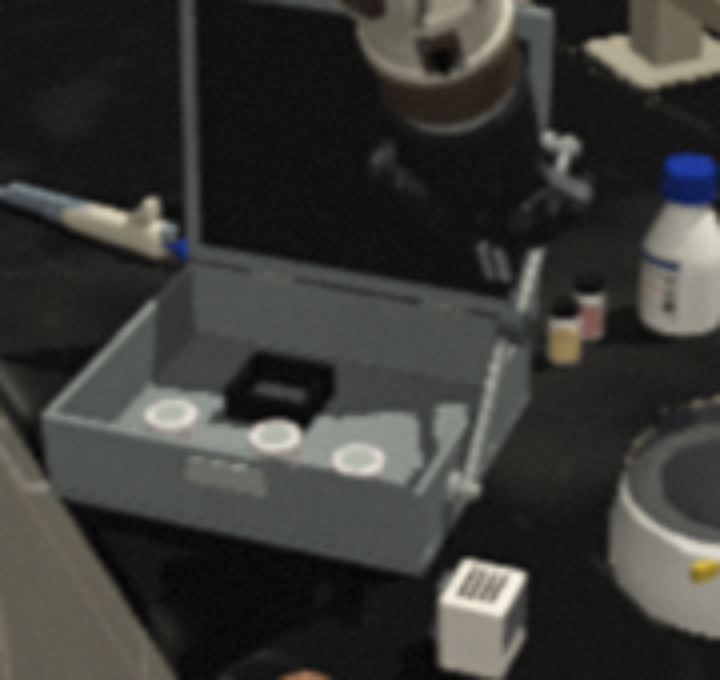

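View pics/scene26c.png

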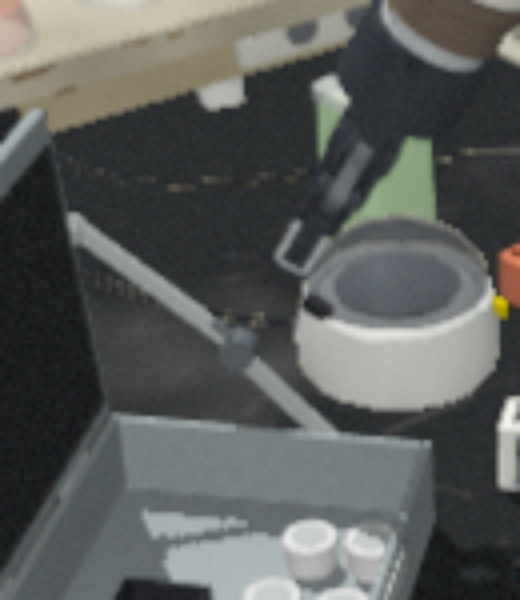

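View pics/wrist26.png

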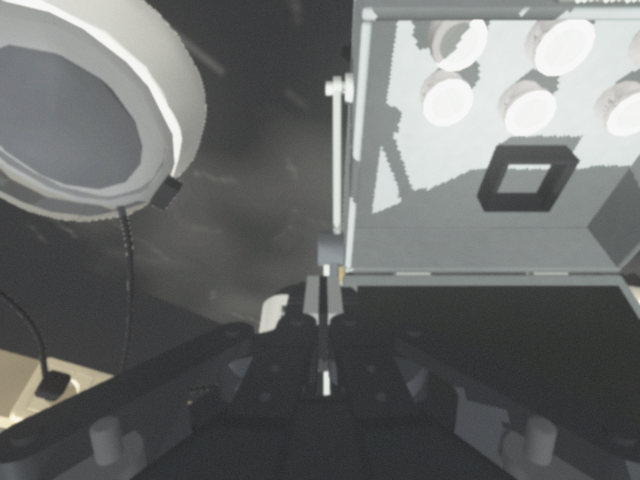

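```bash
python3 -m handwheel '[{"dx":0,"dy":0.08,"dz":0.3,"ax":0,"ay":0,"az":0},{"dx":0,"dy":0,"dz":0.5,"ax":0,"ay":0,"az":0},{"dx":0,"dy":0,"dz":0.5,"ax":0,"ay":0,"az":0},{"dx":0,"dy":0,"dz":0.3,"ax":0,"ay":0,"az":0},{"dx":0,"dy":0,"dz":0.2,"ax":0,"ay":0,"az":0},{"dx":0,"dy":0,"dz":0,"ax":0,"ay":0,"az":0},{"dx":0,"dy":0,"dz":0,"ax":0,"ay":0,"az":0}]'
python3 -c "
from h import *
planl(0.007,-.134,.128)
snap('wrist','wrist27.png');a=snap('side','side27.png')
cv2.imwrite('pics/side27c.png',cv2.resize(cv2.imread('pics/side27.png')[140:290,250:390],None,fx=4,fy=4))"
```

```text
clock: 59.4
eef_pos: [0.5907, 0.2143, 0.1397]
tool_rot: [-0.349, 0.901, 0.094, 0.242]
ft_force: [0.0, 0.1, 1.6]
grip_width: 0.0004
local [ 0.0009 -0.1342] z 0.1397 tip [ 0.0104 -0.1342] 0.1232 toolz(chest) [ 0.501  0.001 -0.865] F(chest) [0.1 0.  1.6] w 0.0004 t 59.4
dx 0.02 dy 0.01 dz 0.53
```

View pics/wrist27.png

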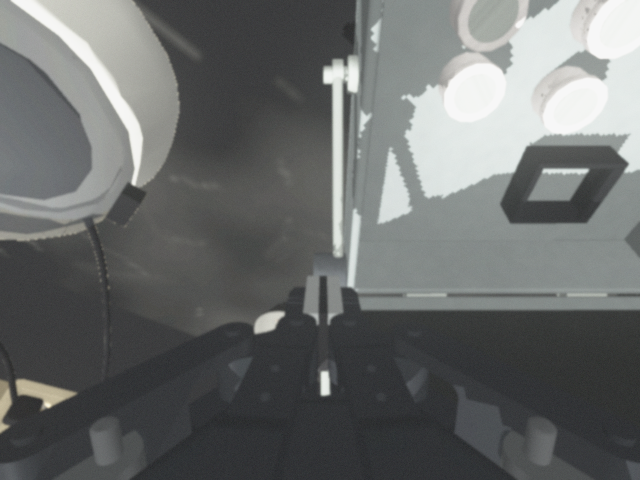

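View pics/side27c.png

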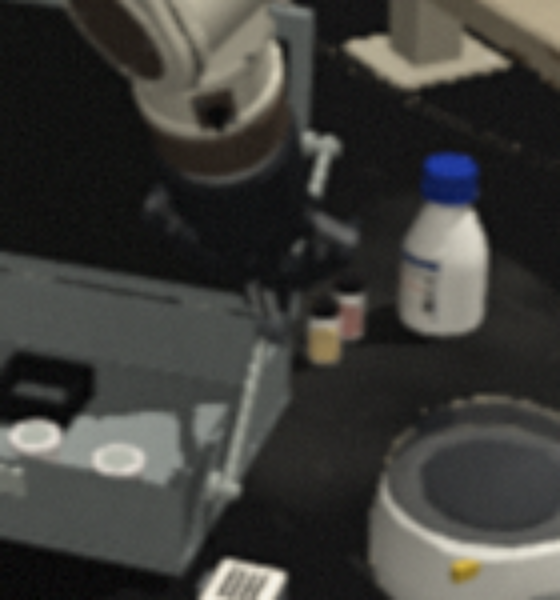

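```bash
python3 -m handwheel '[{"dx":0,"dy":0.08,"dz":0.15,"ax":0,"ay":0,"az":0},{"dx":0,"dy":0,"dz":0.15,"ax":0,"ay":0,"az":0},{"dx":0,"dy":0,"dz":0.1,"ax":0,"ay":0,"az":0},{"dx":0,"dy":0,"dz":0.1,"ax":0,"ay":0,"az":0},{"dx":0,"dy":0,"dz":0,"ax":0,"ay":0,"az":0}]'
python3 -c "
from h import *
planl(0.007,-.132,.128)"
```

```text
clock: 60.0
eef_pos: [0.594, 0.22, 0.1287]
tool_rot: [-0.349, 0.901, 0.094, 0.242]
ft_force: [0.9, 0.2, -0.7]
grip_width: 0.0005
local [ 0.0072 -0.1321] z 0.1287 tip [ 0.0167 -0.1321] 0.1123 toolz(chest) [ 0.501  0.001 -0.865] F(chest) [ 0.8 -0.5 -0.7] w 0.0005 t 60.0
dx 0.02 dy 0.01 dz 0.02
```

```bash
python3 -m handwheel '[{"dx":-0.02,"dy":0,"dz":0.1,"ax":0,"ay":0,"az":0},{"dx":-0.02,"dy":0,"dz":0.1,"ax":0,"ay":0,"az":0},{"dx":0,"dy":0,"dz":0,"ax":0,"ay":0,"az":0}]'
python3 -m handwheel '[{"dx":-0.02,"dy":0,"dz":0.1,"ax":0,"ay":0,"az":0},{"dx":-0.02,"dy":0,"dz":0.1,"ax":0,"ay":0,"az":0},{"dx":0,"dy":0,"dz":0,"ax":0,"ay":0,"az":0}]'
python3 -c "
from h import *
planl(0.007,-.132,.128)
snap('scene','scene28.png');cv2.imwrite('pics/scene28c.png',cv2.resize(cv2.imread('pics/scene28.png')[180:330,150:310],None,fx=4,fy=4))"
```

```text
clock: 60.3
eef_pos: [0.5967, 0.2224, 0.1252]
tool_rot: [-0.349, 0.9, 0.094, 0.242]
ft_force: [0.9, -0.0, 0.2]
grip_width: 0.0001
clock: 60.6
eef_pos: [0.599, 0.2245, 0.1211]
tool_rot: [-0.349, 0.901, 0.094, 0.242]
ft_force: [-0.1, -0.5, 0.6]
grip_width: 0.0001
local [ 0.014  -0.1322] z 0.1211 tip [ 0.0235 -0.1322] 0.1047 toolz(chest) [ 0.501  0.    -0.865] F(chest) [-0.4 -0.3  0.6] w 0.0001 t 60.6
dx 0.10 dy 0.01 dz -0.38
```

View pics/scene28c.png

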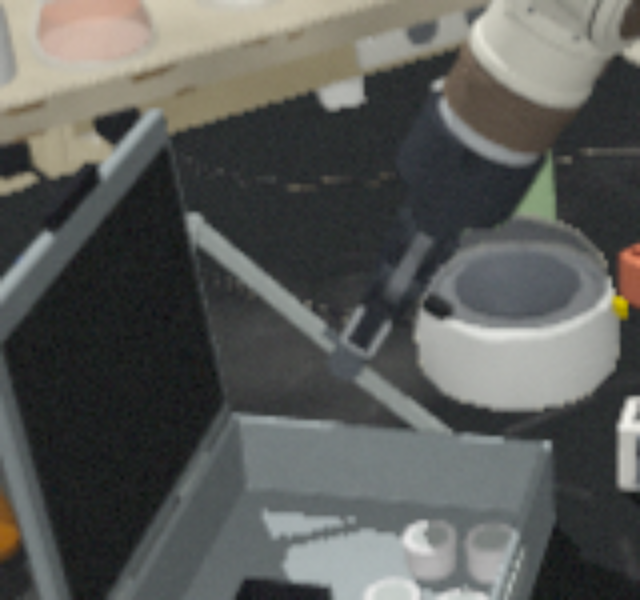

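```bash
for i in 1; do python3 -m handwheel '[{"dx":-0.02,"dy":0,"dz":0.1,"ax":0,"ay":0,"az":0},{"dx":-0.02,"dy":0,"dz":0.1,"ax":0,"ay":0,"az":0},{"dx":0,"dy":0,"dz":0,"ax":0,"ay":0,"az":0}]'; python3 -m handwheel '[{"dx":-0.02,"dy":0,"dz":0.1,"ax":0,"ay":0,"az":0},{"dx":-0.02,"dy":0,"dz":0.1,"ax":0,"ay":0,"az":0},{"dx":0,"dy":0,"dz":0,"ax":0,"ay":0,"az":0}]'; done
python3 -c "
from h import *
planl(0.007,-.132,.128)
snap('scene','scene29.png');cv2.imwrite('pics/scene29c.png',cv2.resize(cv2.imread('pics/scene29.png')[180:330,150:310],None,fx=4,fy=4))"
```

```text
clock: 60.95
eef_pos: [0.6014, 0.2268, 0.1172]
tool_rot: [-0.349, 0.901, 0.094, 0.242]
ft_force: [-0.1, -0.3, -0.1]
grip_width: -0.0
clock: 61.25
eef_pos: [0.6039, 0.2291, 0.1134]
tool_rot: [-0.349, 0.901, 0.094, 0.242]
ft_force: [0.6, -0.1, 0.2]
grip_width: 0.0
local [ 0.0207 -0.1321] z 0.1134 tip [ 0.0302 -0.1321] 0.0969 toolz(chest) [ 0.501  0.001 -0.866] F(chest) [ 0.4 -0.5  0.2] w 0.0 t 61.25
dx 0.18 dy 0.01 dz -0.78
```

View pics/scene29c.png

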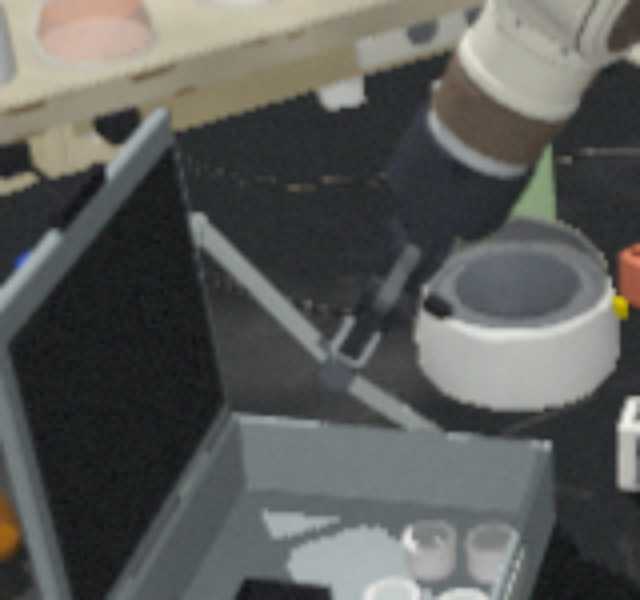

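```bash
python3 -m handwheel '[{"dx":0,"dy":0,"dz":0.1,"ax":0,"ay":0,"az":0},{"dx":0,"dy":0,"dz":0.1,"ax":0,"ay":0,"az":0},{"dx":0,"dy":0,"dz":0.1,"ax":0,"ay":0,"az":0},{"dx":0,"dy":0,"dz":0.1,"ax":0,"ay":0,"az":0},{"dx":0,"dy":0,"dz":0,"ax":0,"ay":0,"az":0}]'; python3 -m handwheel '[{"dx":0.02,"dy":0,"dz":0.1,"ax":0,"ay":0,"az":0},{"dx":0.02,"dy":0,"dz":0.1,"ax":0,"ay":0,"az":0},{"dx":0.02,"dy":0,"dz":0.1,"ax":0,"ay":0,"az":0},{"dx":0.02,"dy":0,"dz":0.1,"ax":0,"ay":0,"az":0},{"dx":0,"dy":0,"dz":0,"ax":0,"ay":0,"az":0}]'
python3 -c "
from h import *
planl(0.007,-.132,.128)
snap('scene','scene30.png');cv2.imwrite('pics/scene30c.png',cv2.resize(cv2.imread('pics/scene30.png')[180:330,150:310],None,fx=4,fy=4))
snap('side','side30.png');cv2.imwrite('pics/side30c.png',cv2.resize(cv2.imread('pics/side30.png')[140:290,250:390],None,fx=4,fy=4))"
```

```text
clock: 61.8
eef_pos: [0.6081, 0.2328, 0.1053]
tool_rot: [-0.349, 0.9, 0.094, 0.243]
ft_force: [-0.6, -0.2, 2.2]
grip_width: -0.0
clock: 62.3
eef_pos: [0.6099, 0.2343, 0.0952]
tool_rot: [-0.349, 0.901, 0.093, 0.242]
ft_force: [-1.4, 0.1, 3.5]
grip_width: -0.0001
local [ 0.0286 -0.1323] z 0.0952 tip [ 0.0381 -0.1323] 0.0787 toolz(chest) [ 0.501  0.    -0.866] F(chest) [-1.   1.   3.5] w -0.0001 t 62.3
dx 0.09 dy 0.01 dz -1.57
```

View pics/scene30c.png

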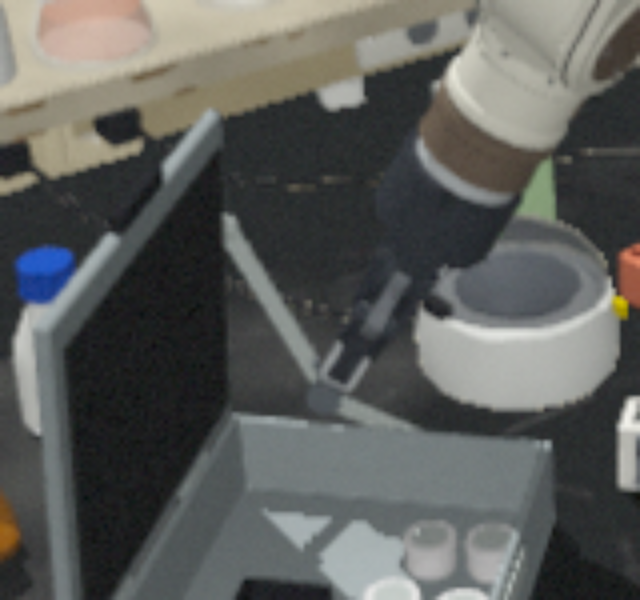

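View pics/side30c.png

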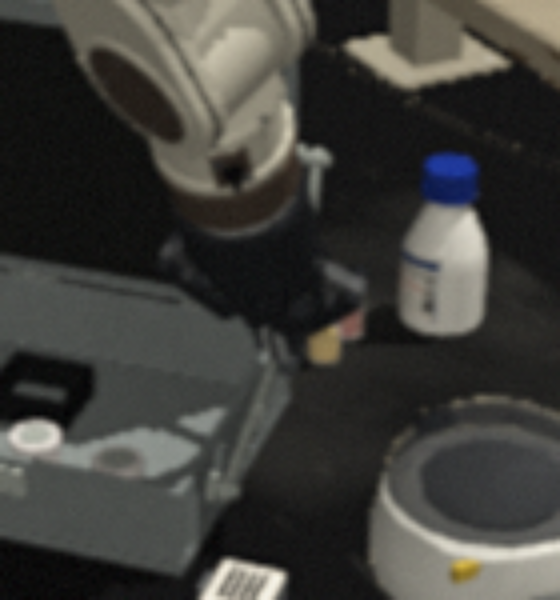

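```bash
python3 -m handwheel '[{"dx":0.05,"dy":0,"dz":0.09,"ax":0,"ay":0,"az":0},{"dx":0.05,"dy":0,"dz":0.09,"ax":0,"ay":0,"az":0},{"dx":0.05,"dy":0,"dz":0.09,"ax":0,"ay":0,"az":0},{"dx":0.05,"dy":0,"dz":0.09,"ax":0,"ay":0,"az":0},{"dx":0,"dy":0,"dz":0,"ax":0,"ay":0,"az":0}]'
python3 -c "
from h import *
planl(0.007,-.132,.128)
snap('scene','scene31.png');cv2.imwrite('pics/scene31c.png',cv2.resize(cv2.imread('pics/scene31.png')[180:330,150:310],None,fx=4,fy=4))"
```

```text
clock: 62.9
eef_pos: [0.6101, 0.2342, 0.0851]
tool_rot: [-0.349, 0.901, 0.093, 0.242]
ft_force: [-1.6, -2.5, 5.1]
grip_width: 0.0
local [ 0.0287 -0.1325] z 0.0851 tip [ 0.0382 -0.1325] 0.0686 toolz(chest) [ 0.501 -0.    -0.866] F(chest) [-2.8 -0.8  5.1] w 0.0 t 62.9
dx -0.11 dy 0.02 dz -1.92
```

View pics/scene31c.png

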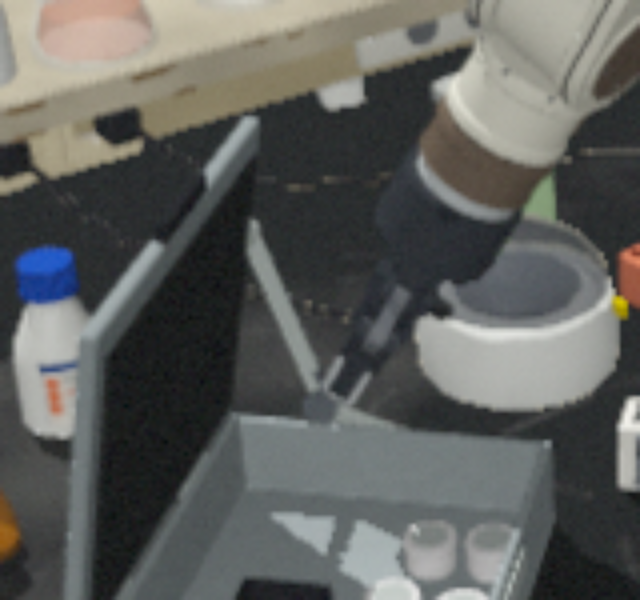

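```bash
python3 -m handwheel '[{"dx":0,"dy":0,"dz":-0.3,"ax":0,"ay":0,"az":0},{"dx":0,"dy":0,"dz":-0.7,"ax":0,"ay":0,"az":0},{"dx":0,"dy":0,"dz":-1,"ax":0,"ay":0,"az":0},{"dx":0,"dy":0,"dz":-1,"ax":0,"ay":0,"az":0},{"dx":0.5,"dy":0,"dz":-0.8,"ax":0,"ay":0.5,"az":0},{"dx":0.5,"dy":0,"dz":-0.8,"ax":0,"ay":0.8,"az":0},{"dx":0,"dy":0,"dz":-0.8,"ax":0,"ay":0.8,"az":0},{"dx":0,"dy":0,"dz":-0.8,"ax":0,"ay":0.8,"az":0},{"dx":0,"dy":0,"dz":-0.8,"ax":0,"ay":0.6,"az":0},{"dx":0,"dy":0,"dz":-0.8,"ax":0,"ay":0,"az":0},{"dx":0,"dy":0,"dz":0,"ax":0,"ay":0,"az":0},{"dx":0,"dy":0,"dz":0,"ax":0,"ay":0,"az":0}]'
python3 -c "
from h import *
planl(0.09,0,.36)
snap('side','side32.png');snap('scene','scene32.png');snap('wrist','wrist32.png')"
```

```text
clock: 64.15
eef_pos: [0.5428, 0.1734, 0.2514]
tool_rot: [-0.361, 0.932, -0.0, -0.0]
ft_force: [-0.5, -0.2, 0.3]
grip_width: 0.0005
local [-0.062  -0.1322] z 0.2514 tip [-0.0621 -0.1322] 0.2324 toolz(chest) [-0.  0. -1.] F(chest) [-0.6  0.2  0.3] w 0.0005 t 64.15
dx -6.08 dy 5.28 dz -4.35
```

View pics/side32.png

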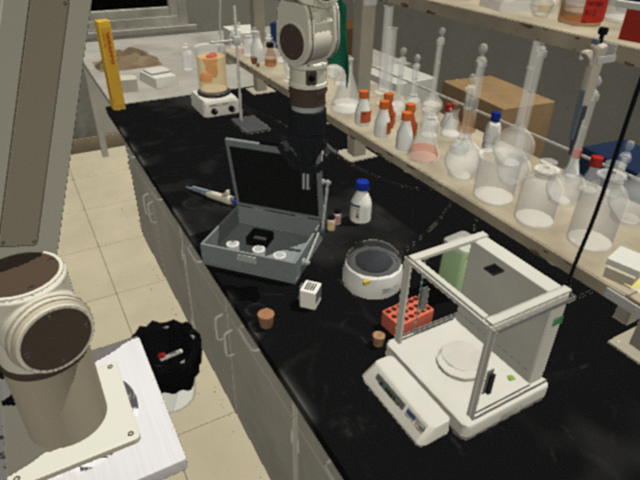

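View pics/scene32.png

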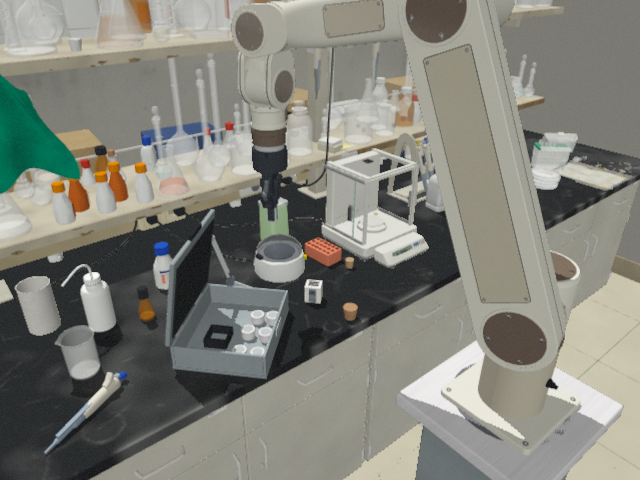

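View pics/wrist32.png

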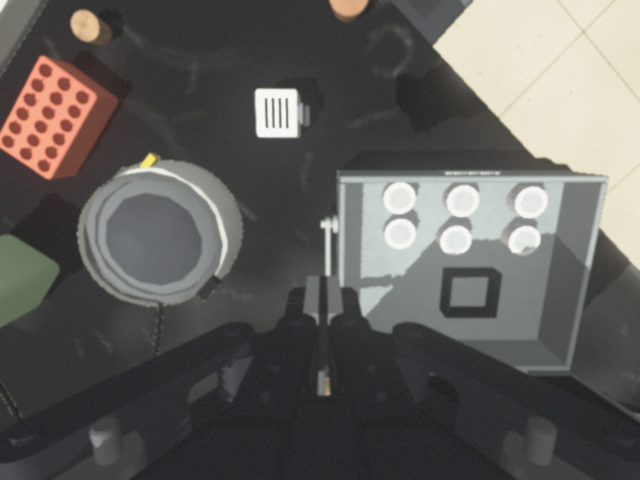

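```bash
python3 - <<'E'
from h import *
a=snap('scene');b=snap('side')
print('post',onz(b,357,157,0),onz(b,345,157,0))
for deg in range(15,40,5):
    t=np.radians(85+deg)
    for y in(-.122,.122):
        x=.1+.204*np.cos(t);z=.058+.204*np.sin(t);X=np.r_[w(x,y),z]
        print(deg,y,round(x,3),round(z,3),proj(a,X).round(1),proj(b,X).round(1))
cv2.imwrite('pics/sc33.png',cv2.resize(cv2.cvtColor(a['img'],cv2.COLOR_RGB2BGR)[195:305,150:260],None,fx=5,fy=5))
E
```

```text
post [1.0207955  0.69833445 0.        ] [0.98376365 0.7172272  0.        ]
15 -0.122 0.065 0.259 [215.3 207.8] [321.2 153. ]
15 0.122 0.065 0.259 [174.  262.9] [224.9 138.5]
20 -0.122 0.047 0.255 [222.9 209.9] [318.8 157.4]
20 0.122 0.047 0.255 [183.3 265.5] [221.7 142.6]
25 -0.122 0.03 0.25 [230.4 212.6] [316.3 162.5]
25 0.122 0.03 0.25 [192.4 268.7] [218.5 147.4]
30 -0.122 0.014 0.243 [237.7 215.8] [313.9 168.2]
30 0.122 0.014 0.243 [201.3 272.5] [215.5 152.7]
35 -0.122 -0.002 0.235 [244.7 219.5] [311.6 174.5]
35 0.122 -0.002 0.235 [209.9 277. ] [212.6 158.5]
```

View pics/sc33.png

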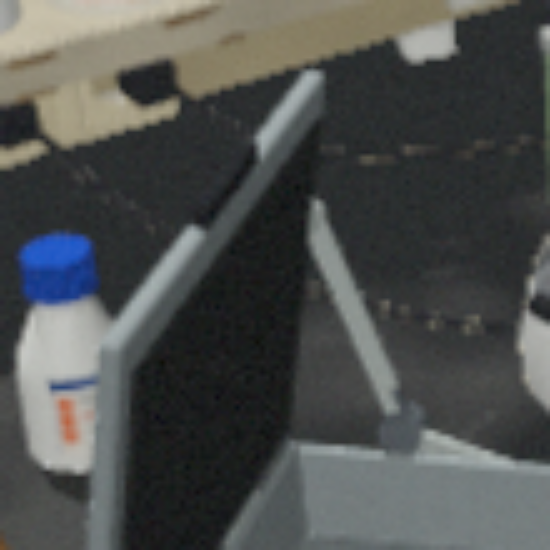

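```bash
python3 -m handwheel '[{"dx":0,"dy":0,"dz":-0.5,"ax":0,"ay":0,"az":0},{"dx":0,"dy":0,"dz":-1,"ax":0,"ay":0,"az":0},{"dx":0,"dy":0,"dz":-1,"ax":0,"ay":0,"az":0},{"dx":0,"dy":0,"dz":-0.8,"ax":0,"ay":0,"az":0},{"dx":0,"dy":0,"dz":-0.3,"ax":0,"ay":0,"az":0},{"dx":-0.4,"dy":0.5,"dz":0,"ax":0,"ay":0,"az":0},{"dx":-0.8,"dy":0.7,"dz":0,"ax":0,"ay":0,"az":0},{"dx":-0.9,"dy":0.8,"dz":0,"ax":0,"ay":0,"az":0},{"dx":-0.9,"dy":0.8,"dz":0,"ax":0,"ay":0,"az":0},{"dx":-0.8,"dy":0.8,"dz":0,"ax":0,"ay":0,"az":0},{"dx":-0.6,"dy":0.6,"dz":0,"ax":0,"ay":0,"az":0},{"dx":0,"dy":0,"dz":0,"ax":0,"ay":0,"az":0}]'
python3 -c "
from h import *
planl(0.105,0,.34)
snap('scene','scene34.png')
print(np.round(bot.get_obs()['joint_pos'],3))"
```

```text
clock: 65.6
eef_pos: [0.5524, 0.3289, 0.3387]
tool_rot: [-0.363, 0.932, 0.0, -0.002]
ft_force: [-0.5, -0.2, 0.1]
grip_width: 0.0001
local [ 0.0497 -0.0236] z 0.3387 tip [ 0.0496 -0.0236] 0.3197 toolz(chest) [-0.004  0.002 -1.   ] F(chest) [-0.6  0.2  0.1] w 0.0001 t 65.6
dx -2.22 dy 0.93 dz -0.06
[ 0.535  0.549  0.692  1.718  0.    -0.208]
```

View pics/scene34.png

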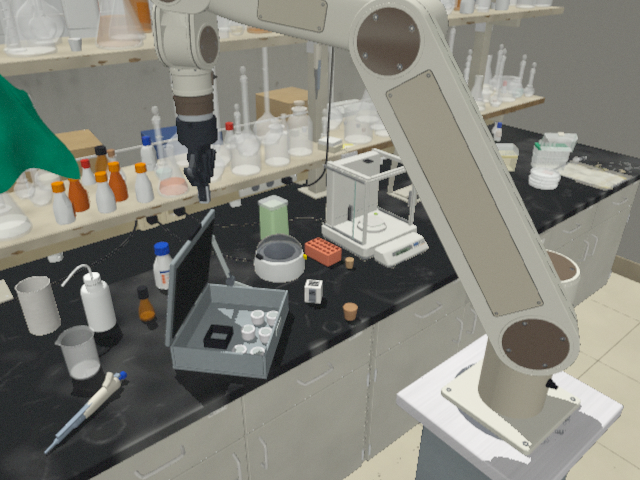

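```bash
python3 -m handwheel '[{"dx":-0.5,"dy":0.2,"dz":0,"ax":0,"ay":0,"az":0},{"dx":-0.7,"dy":0.3,"dz":0,"ax":0,"ay":0,"az":0},{"dx":-0.6,"dy":0.3,"dz":0,"ax":0,"ay":0,"az":0},{"dx":-0.4,"dy":0.1,"dz":0,"ax":0,"ay":0,"az":0},{"dx":0,"dy":0,"dz":0,"ax":0,"ay":0,"az":0},{"dx":0,"dy":0,"dz":0,"ax":0,"ay":0,"az":0}]'
python3 -c "
from h import *
planl(0.105,0,.255)
snap('scene','scene35.png');snap('side','side35.png');snap('wrist','wrist35.png')
cv2.imwrite('pics/side35c.png',cv2.resize(cv2.imread('pics/side35.png')[60:240,190:370],None,fx=3.3,fy=3.3))
print(np.round(bot.get_obs()['joint_pos'],3))"
```

```text
clock: 66.25
eef_pos: [0.579, 0.3783, 0.3411]
tool_rot: [-0.361, 0.933, -0.0, -0.001]
ft_force: [-0.4, -0.4, 0.8]
grip_width: 0.0
local [ 0.1026 -0.005 ] z 0.3411 tip [ 0.1026 -0.005 ] 0.3221 toolz(chest) [-0.002  0.    -1.   ] F(chest) [-0.6  0.   0.8] w 0.0 t 66.25
dx -0.10 dy 0.20 dz 3.44
[ 0.579  0.693  0.953  1.83  -0.    -0.16 ]
```

View pics/wrist35.png

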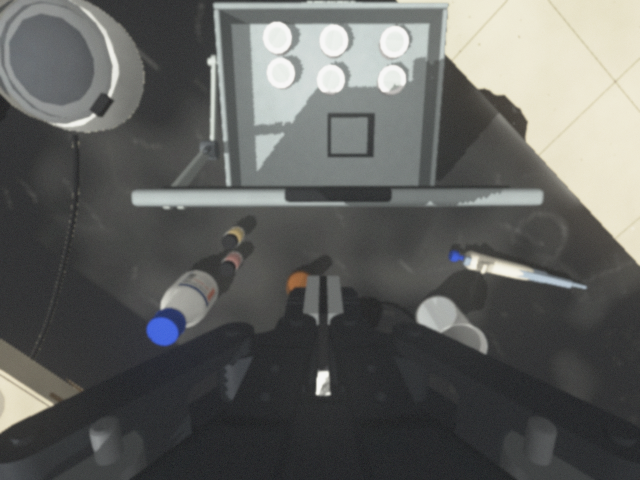

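View pics/scene35.png

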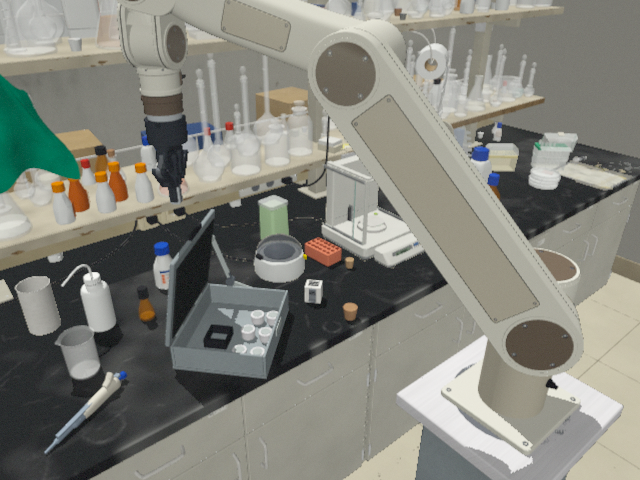

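View pics/side35c.png

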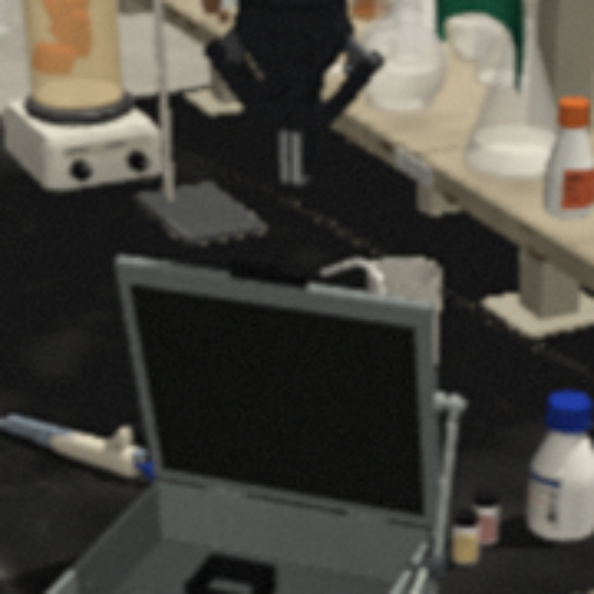

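```bash
python3 - <<'E'
from h import *
p=snap('wrist')
for q in [(323,197),(323,206),(134,198),(543,197)]:
    X=onz(p,*q,.258);print(q,inchest(*X[:2]))
E
python3 -m handwheel '[{"dx":-0.1,"dy":0.2,"dz":0.4,"ax":0,"ay":0,"az":0},{"dx":0,"dy":0,"dz":0.6,"ax":0,"ay":0,"az":0},{"dx":0,"dy":0,"dz":0.6,"ax":0,"ay":0,"az":0},{"dx":0,"dy":0,"dz":0.5,"ax":0,"ay":0,"az":0},{"dx":0,"dy":0,"dz":0,"ax":0,"ay":0,"az":0},{"dx":0,"dy":0,"dz":0,"ax":0,"ay":0,"az":0}]'
python3 -c "
from h import *
planl(0.105,0,.25)
snap('wrist','wrist36.png');snap('scene','scene36.png')"
```

```text
(323, 197) [ 0.0691505 -0.0047532]
(323, 206) [ 0.07453521 -0.00474881]
(134, 198) [ 0.06984616 -0.11652576]
(543, 197) [0.06903396 0.12501242]
clock: 67.05
eef_pos: [0.5774, 0.3839, 0.2901]
tool_rot: [-0.361, 0.933, -0.0, 0.0]
ft_force: [0.6, 0.4, -0.7]
grip_width: -0.0
local [0.1053 0.0002] z 0.2901 tip [0.1053 0.0002] 0.2711 toolz(chest) [ 0. -0. -1.] F(chest) [ 0.7 -0.2 -0.7] w -0.0 t 67.05
dx 0.01 dy -0.01 dz 1.60
```

View pics/wrist36.png

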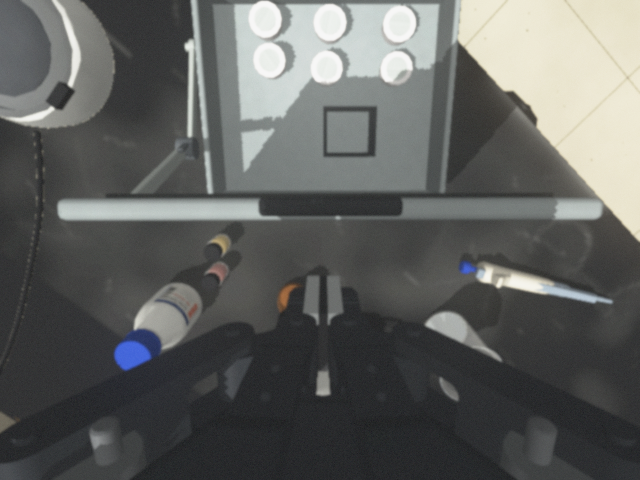

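View pics/scene36.png

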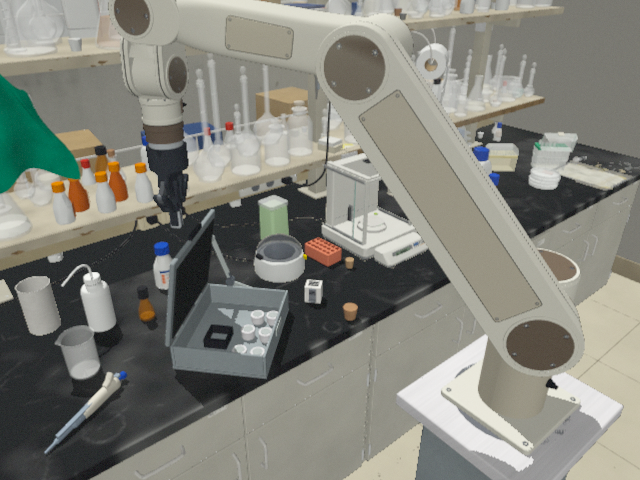

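```bash
python3 -m handwheel '[{"dx":0,"dy":0,"dz":0.4,"ax":0,"ay":0,"az":0},{"dx":0,"dy":0,"dz":0.5,"ax":0,"ay":0,"az":0},{"dx":0,"dy":0,"dz":0.4,"ax":0,"ay":0,"az":0},{"dx":0,"dy":0,"dz":0.25,"ax":0,"ay":0,"az":0},{"dx":0,"dy":0,"dz":0,"ax":0,"ay":0,"az":0},{"dx":0,"dy":0,"dz":0,"ax":0,"ay":0,"az":0}]'
python3 -c "
from h import *
planl(0.085,0,.252)"
python3 -m handwheel '[{"dx":0.15,"dy":0,"dz":0,"ax":0,"ay":0,"az":0},{"dx":0.15,"dy":0,"dz":0,"ax":0,"ay":0,"az":0},{"dx":0.15,"dy":0,"dz":0,"ax":0,"ay":0,"az":0},{"dx":0.15,"dy":0,"dz":0,"ax":0,"ay":0,"az":0},{"dx":0,"dy":0,"dz":0,"ax":0,"ay":0,"az":0}]'
python3 -c "
from h import *
planl(0.085,0,.252)"
```

```text
clock: 67.75
eef_pos: [0.5776, 0.3844, 0.2512]
tool_rot: [-0.361, 0.932, 0.0, 0.0]
ft_force: [0.1, 0.3, 0.2]
grip_width: -0.0
local [0.1057 0.0004] z 0.2512 tip [0.1058 0.0004] 0.2322 toolz(chest) [ 0. -0. -1.] F(chest) [0.3 0.2 0.2] w -0.0 t 67.75
dx 0.83 dy -0.02 dz -0.03
clock: 68.25
eef_pos: [0.5661, 0.3738, 0.2512]
tool_rot: [-0.361, 0.933, 0.0, 0.0]
ft_force: [-0.3, -0.7, 0.2]
grip_width: 0.0002
local [0.0901 0.0003] z 0.2512 tip [0.0901 0.0003] 0.2322 toolz(chest) [ 0. -0. -1.] F(chest) [-0.7 -0.2  0.2] w 0.0002 t 68.25
dx 0.20 dy -0.01 dz -0.03
```

```bash
python3 -m handwheel '[{"dx":0.12,"dy":0,"dz":0.01,"ax":0,"ay":0,"az":0},{"dx":0.12,"dy":0,"dz":0.02,"ax":0,"ay":0,"az":0},{"dx":0.15,"dy":0,"dz":0.02,"ax":0,"ay":0,"az":0},{"dx":0.15,"dy":0,"dz":0.03,"ax":0,"ay":0,"az":0},{"dx":0.15,"dy":0,"dz":0.04,"ax":0,"ay":0,"az":0},{"dx":0.15,"dy":0,"dz":0.04,"ax":0,"ay":0,"az":0},{"dx":0.15,"dy":0,"dz":0.04,"ax":0,"ay":0,"az":0},{"dx":0.15,"dy":0,"dz":0.05,"ax":0,"ay":0,"az":0}]'
cat > arc.py <<'E'
from h import *
o=bot.get_obs();l=inchest(*o['eef_pos'][:2]);cx=l[0]-.011;cz=o['eef_pos'][2]-.019
v=np.array([cx-.1,cz-.058]);print('r %.4f th %.1f'%(np.hypot(*v),np.degrees(np.arctan2(-v[0],v[1]))))
planl(0,0,.2)
E
python3 arc.py; python3 -c "
from h import *
snap('scene','scene37.png')
cv2.imwrite('pics/sc37.png',cv2.resize(cv2.imread('pics/scene37.png')[165:305,130:290],None,fx=4,fy=4))"
```

```text
clock: 69.05
eef_pos: [0.5452, 0.3548, 0.2449]
tool_rot: [-0.361, 0.932, 0.0, 0.0]
ft_force: [1.3, 1.1, 3.3]
grip_width: 0.0004
r 0.1750 th 16.3
local [0.0618 0.0003] z 0.2449 tip [0.0619 0.0003] 0.2259 toolz(chest) [ 0.001 -0.    -1.   ] F(chest) [ 1.8 -0.1  3.3] w 0.0004 t 69.05
dx 2.47 dy -0.01 dz 1.80
```

View pics/sc37.png

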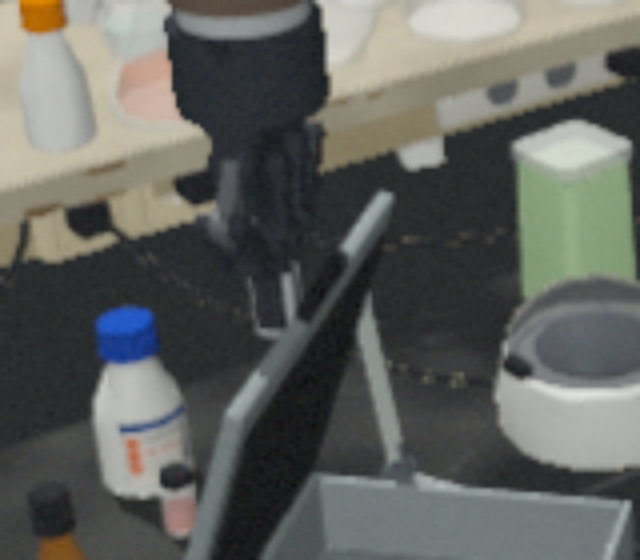

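```bash
python3 -m handwheel '[{"dx":0.15,"dy":0,"dz":0.05,"ax":0,"ay":0,"az":0},{"dx":0.15,"dy":0,"dz":0.05,"ax":0,"ay":0,"az":0},{"dx":0.15,"dy":0,"dz":0.05,"ax":0,"ay":0,"az":0},{"dx":0.15,"dy":0,"dz":0.06,"ax":0,"ay":0,"az":0},{"dx":0.15,"dy":0,"dz":0.06,"ax":0,"ay":0,"az":0},{"dx":0.15,"dy":0,"dz":0.06,"ax":0,"ay":0,"az":0},{"dx":0.14,"dy":0,"dz":0.07,"ax":0,"ay":0,"az":0},{"dx":0.14,"dy":0,"dz":0.07,"ax":0,"ay":0,"az":0},{"dx":0.14,"dy":0,"dz":0.07,"ax":0,"ay":0,"az":0},{"dx":0.14,"dy":0,"dz":0.08,"ax":0,"ay":0,"az":0},{"dx":0.14,"dy":0,"dz":0.08,"ax":0,"ay":0,"az":0},{"dx":0.14,"dy":0,"dz":0.08,"ax":0,"ay":0,"az":0}]'
python3 arc.py
```

```text
clock: 70.3
eef_pos: [0.513, 0.3254, 0.2248]
tool_rot: [-0.361, 0.932, -0.0, -0.0]
ft_force: [1.4, 0.7, 2.6]
grip_width: -0.0002
r 0.1744 th 32.1
local [0.0183 0.0003] z 0.2248 tip [0.0183 0.0003] 0.2058 toolz(chest) [-0. -0. -1.] F(chest) [ 1.5 -0.4  2.6] w -0.0002 t 70.3
dx 0.73 dy -0.01 dz 0.99
```

```bash
python3 -m handwheel '[{"dx":0.135,"dy":0,"dz":0.085,"ax":0,"ay":0,"az":0},{"dx":0.135,"dy":0,"dz":0.09,"ax":0,"ay":0,"az":0},{"dx":0.13,"dy":0,"dz":0.09,"ax":0,"ay":0,"az":0},{"dx":0.13,"dy":0,"dz":0.095,"ax":0,"ay":0,"az":0},{"dx":0.125,"dy":0,"dz":0.1,"ax":0,"ay":0,"az":0},{"dx":0.125,"dy":0,"dz":0.1,"ax":0,"ay":0,"az":0},{"dx":0.12,"dy":0,"dz":0.105,"ax":0,"ay":0,"az":0},{"dx":0.12,"dy":0,"dz":0.105,"ax":0,"ay":0,"az":0},{"dx":0.115,"dy":0,"dz":0.11,"ax":0,"ay":0,"az":0},{"dx":0.115,"dy":0,"dz":0.11,"ax":0,"ay":0,"az":0},{"dx":0.11,"dy":0,"dz":0.115,"ax":0,"ay":0,"az":0},{"dx":0.11,"dy":0,"dz":0.115,"ax":0,"ay":0,"az":0}]'
python3 arc.py;python3 -c "
from h import *
snap('scene','scene38.png')
cv2.imwrite('pics/sc38.png',cv2.resize(cv2.imread('pics/scene38.png')[185:385,130:310],None,fx=3,fy=3))"
```

```text
clock: 71.5
eef_pos: [0.4859, 0.3007, 0.1943]
tool_rot: [-0.361, 0.932, -0.0, -0.0]
ft_force: [1.1, -0.2, 2.6]
grip_width: -0.0004
r 0.1747 th 47.8
local [-0.0184  0.0003] z 0.1943 tip [-0.0184  0.0002] 0.1753 toolz(chest) [-0. -0. -1.] F(chest) [ 0.7 -0.9  2.6] w -0.0004 t 71.5
dx -0.74 dy -0.01 dz -0.23
```

View pics/sc38.png

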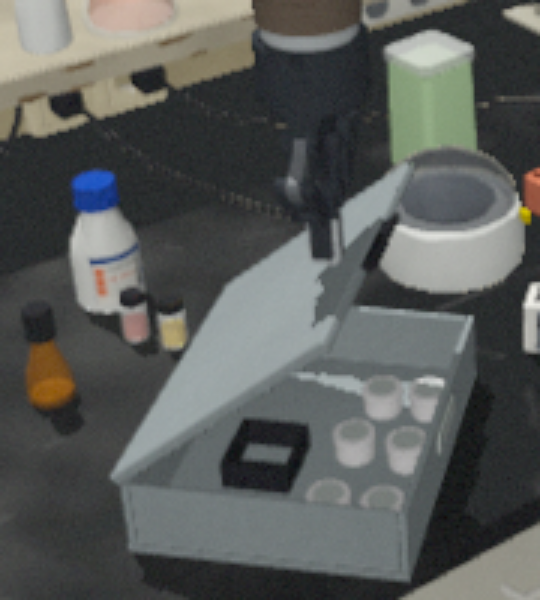

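Lid is following nicely, about half shut. Continue.

```bash
python3 -m handwheel '[{"dx":0.105,"dy":0,"dz":0.12,"ax":0,"ay":0,"az":0},{"dx":0.105,"dy":0,"dz":0.12,"ax":0,"ay":0,"az":0},{"dx":0.1,"dy":0,"dz":0.125,"ax":0,"ay":0,"az":0},{"dx":0.1,"dy":0,"dz":0.125,"ax":0,"ay":0,"az":0},{"dx":0.095,"dy":0,"dz":0.13,"ax":0,"ay":0,"az":0},{"dx":0.09,"dy":0,"dz":0.13,"ax":0,"ay":0,"az":0},{"dx":0.09,"dy":0,"dz":0.135,"ax":0,"ay":0,"az":0},{"dx":0.085,"dy":0,"dz":0.135,"ax":0,"ay":0,"az":0},{"dx":0.08,"dy":0,"dz":0.14,"ax":0,"ay":0,"az":0},{"dx":0.075,"dy":0,"dz":0.14,"ax":0,"ay":0,"az":0},{"dx":0.075,"dy":0,"dz":0.14,"ax":0,"ay":0,"az":0},{"dx":0.07,"dy":0,"dz":0.145,"ax":0,"ay":0,"az":0}]'
python3 arc.py
python3 -m handwheel '[{"dx":0.065,"dy":0,"dz":0.12,"ax":0,"ay":0,"az":0},{"dx":0.06,"dy":0,"dz":0.12,"ax":0,"ay":0,"az":0},{"dx":0.055,"dy":0,"dz":0.12,"ax":0,"ay":0,"az":0},{"dx":0.05,"dy":0,"dz":0.12,"ax":0,"ay":0,"az":0},{"dx":0.045,"dy":0,"dz":0.12,"ax":0,"ay":0,"az":0},{"dx":0.045,"dy":0,"dz":0.12,"ax":0,"ay":0,"az":0},{"dx":0.04,"dy":0,"dz":0.12,"ax":0,"ay":0,"az":0},{"dx":0.04,"dy":0,"dz":0.12,"ax":0,"ay":0,"az":0}]'
python3 arc.py;python3 -c "
from h import *
snap('scene','scene39.png')
cv2.imwrite('pics/sc39.png',cv2.resize(cv2.imread('pics/scene39.png')[185:385,130:310],None,fx=3,fy=3))"
```

```text
clock: 72.75
eef_pos: [0.4661, 0.2828, 0.1545]
tool_rot: [-0.361, 0.932, 0.0, -0.0]
ft_force: [-0.8, -1.0, 1.7]
grip_width: 0.0002
r 0.1743 th 63.6
local [-0.0451  0.0003] z 0.1545 tip [-0.0451  0.0004] 0.1355 toolz(chest) [-0.  0. -1.] F(chest) [-1.3 -0.2  1.7] w 0.0002 t 72.75
dx -1.81 dy -0.02 dz -1.82
clock: 73.55
eef_pos: [0.4588, 0.2761, 0.1306]
tool_rot: [-0.361, 0.932, 0.0, -0.0]
ft_force: [0.0, 0.1, 2.0]
grip_width: 0.0
r 0.1745 th 72.1
local [-0.055   0.0003] z 0.1306 tip [-0.055   0.0003] 0.1116 toolz(chest) [-0.  0. -1.] F(chest) [0.1 0.  2. ] w 0.0 t 73.55
dx -2.20 dy -0.01 dz -2.78
```

View pics/sc39.png

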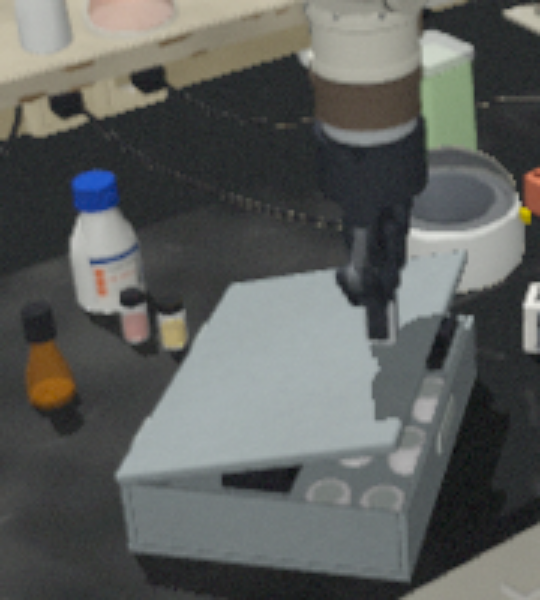

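```bash
python3 -m handwheel '[{"dx":0.03,"dy":0,"dz":0.1,"ax":0,"ay":0,"az":0},{"dx":0.03,"dy":0,"dz":0.1,"ax":0,"ay":0,"az":0},{"dx":0.03,"dy":0,"dz":0.1,"ax":0,"ay":0,"az":0},{"dx":0.02,"dy":0,"dz":0.1,"ax":0,"ay":0,"az":0},{"dx":0.02,"dy":0,"dz":0.1,"ax":0,"ay":0,"az":0},{"dx":0.02,"dy":0,"dz":0.1,"ax":0,"ay":0,"az":0},{"dx":0.02,"dy":0,"dz":0.1,"ax":0,"ay":0,"az":0},{"dx":0.01,"dy":0,"dz":0.1,"ax":0,"ay":0,"az":0},{"dx":0.01,"dy":0,"dz":0.1,"ax":0,"ay":0,"az":0},{"dx":0.01,"dy":0,"dz":0.1,"ax":0,"ay":0,"az":0},{"dx":0,"dy":0,"dz":0.1,"ax":0,"ay":0,"az":0},{"dx":0,"dy":0,"dz":0.1,"ax":0,"ay":0,"az":0}]'
python3 arc.py
python3 -m handwheel '[{"dx":0,"dy":0,"dz":0.06,"ax":0,"ay":0,"az":0},{"dx":0,"dy":0,"dz":0.06,"ax":0,"ay":0,"az":0},{"dx":0,"dy":0,"dz":0.06,"ax":0,"ay":0,"az":0},{"dx":0,"dy":0,"dz":0.05,"ax":0,"ay":0,"az":0},{"dx":0,"dy":0,"dz":0.05,"ax":0,"ay":0,"az":0},{"dx":0,"dy":0,"dz":0.05,"ax":0,"ay":0,"az":0}]'
python3 arc.py
```

```text
clock: 74.8
eef_pos: [0.4552, 0.2728, 0.1007]
tool_rot: [-0.361, 0.932, -0.0, -0.0]
ft_force: [-0.5, 0.2, 1.2]
grip_width: 0.0001
r 0.1725 th 82.1
local [-0.0599  0.0003] z 0.1007 tip [-0.0599  0.0003] 0.0817 toolz(chest) [-0. -0. -1.] F(chest) [-0.2  0.5  1.2] w 0.0001 t 74.8
dx -2.39 dy -0.01 dz -3.97
clock: 75.4
eef_pos: [0.4553, 0.2728, 0.0926]
tool_rot: [-0.361, 0.932, 0.0, 0.0]
ft_force: [-0.2, 0.2, 1.5]
grip_width: -0.0003
r 0.1715 th 84.8
local [-0.0598  0.0003] z 0.0926 tip [-0.0598  0.0003] 0.0736 toolz(chest) [ 0.  0. -1.] F(chest) [-0.1  0.2  1.5] w -0.0003 t 75.4
dx -2.39 dy -0.01 dz -4.30
```

```bash
python3 -m handwheel '[{"dx":0,"dy":0,"dz":0.04,"ax":0,"ay":0,"az":0},{"dx":0,"dy":0,"dz":0.04,"ax":0,"ay":0,"az":0},{"dx":0,"dy":0,"dz":0.04,"ax":0,"ay":0,"az":0},{"dx":0,"dy":0,"dz":0.03,"ax":0,"ay":0,"az":0}]'
python3 -m handwheel '[{"dx":0,"dy":0,"dz":0.03,"ax":0,"ay":0,"az":0},{"dx":0,"dy":0,"dz":0.03,"ax":0,"ay":0,"az":0},{"dx":0,"dy":0,"dz":0,"ax":0,"ay":0,"az":0}]'
python3 -m handwheel '[{"dx":0,"dy":0,"dz":0.03,"ax":0,"ay":0,"az":0},{"dx":0,"dy":0,"dz":0.02,"ax":0,"ay":0,"az":0},{"dx":0,"dy":0,"dz":0,"ax":0,"ay":0,"az":0}]'
```

```text
clock: 75.8
eef_pos: [0.4552, 0.2728, 0.0888]
tool_rot: [-0.361, 0.932, 0.0, -0.0]
ft_force: [-0.3, 0.2, 1.0]
grip_width: 0.0003
clock: 76.1
eef_pos: [0.4553, 0.2729, 0.0873]
tool_rot: [-0.361, 0.932, 0.0, 0.0]
ft_force: [-0.3, -0.7, -0.1]
grip_width: 0.0002
clock: 76.4
eef_pos: [0.4554, 0.2729, 0.087]
tool_rot: [-0.361, 0.932, 0.0, 0.0]
ft_force: [-2.1, -1.2, 4.9]
grip_width: -0.0001
```

```bash
python3 -m handwheel '[{"dx":0,"dy":0,"dz":0.03,"ax":0,"ay":0,"az":0},{"dx":0,"dy":0,"dz":0.03,"ax":0,"ay":0,"az":0},{"dx":0,"dy":0,"dz":0,"ax":0,"ay":0,"az":0},{"dx":0,"dy":0,"dz":0,"ax":0,"ay":0,"az":0}]'
python3 -c "
from h import *
snap('scene','scene40.png');snap('side','side40.png')
cv2.imwrite('pics/sc40.png',cv2.resize(cv2.imread('pics/scene40.png')[185:385,130:310],None,fx=3,fy=3))
cv2.imwrite('pics/sd40.png',cv2.resize(cv2.imread('pics/side40.png')[140:310,190:370],None,fx=4,fy=4))"
```

```text
clock: 76.8
eef_pos: [0.4555, 0.2729, 0.0869]
tool_rot: [-0.361, 0.932, 0.0, 0.001]
ft_force: [-4.7, -3.1, 14.0]
grip_width: 0.0002
```

View pics/sc40.png

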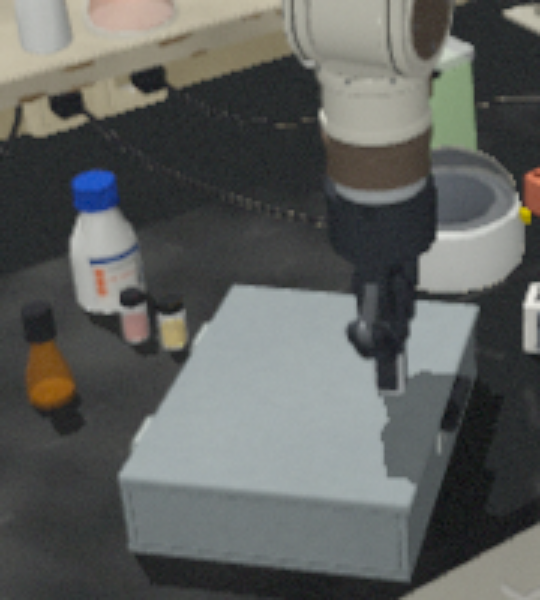

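View pics/sd40.png

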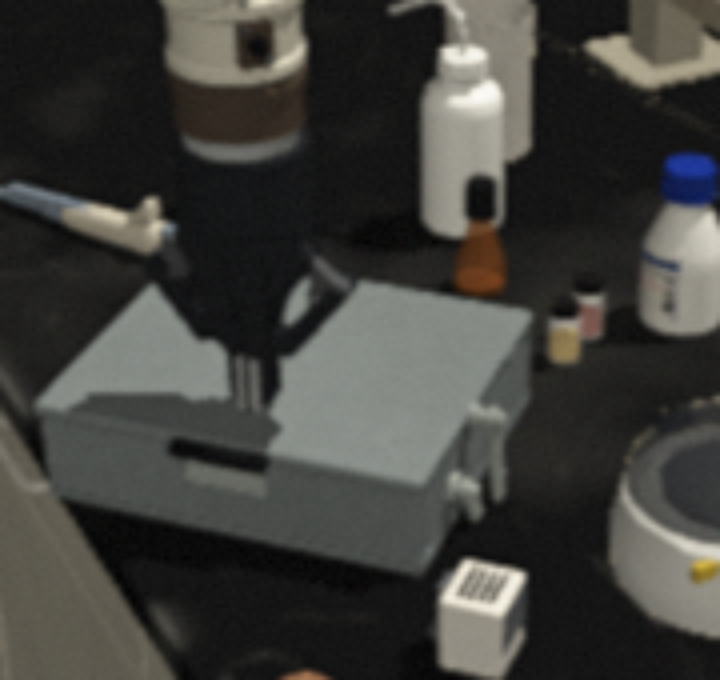

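Both views show the lid lying flat on the rim with the stay folded at its side. Lift off, check, and hand in.

```bash
python3 -m handwheel '[{"dx":0,"dy":0,"dz":-0.1,"ax":0,"ay":0,"az":0},{"dx":0,"dy":0,"dz":-0.3,"ax":0,"ay":0,"az":0},{"dx":0,"dy":0,"dz":-0.7,"ax":0,"ay":0,"az":0},{"dx":0,"dy":0,"dz":-1,"ax":0,"ay":0,"az":0},{"dx":0,"dy":0,"dz":-1,"ax":0,"ay":0,"az":0},{"dx":0,"dy":0,"dz":-1,"ax":0,"ay":0,"az":0},{"dx":0,"dy":0,"dz":-1,"ax":0,"ay":0,"az":0},{"dx":0,"dy":0,"dz":-0.5,"ax":0,"ay":0,"az":0},{"dx":0,"dy":0,"dz":0,"ax":0,"ay":0,"az":0},{"dx":0,"dy":0,"dz":0,"ax":0,"ay":0,"az":0},{"dx":0,"dy":0,"dz":0,"ax":0,"ay":0,"az":0}]'
python3 -c "
from h import *
a=snap('side','side41.png');b=snap('scene','scene41.png')
for y in(-.122,.122): X=np.r_[w(-.104,y),.063];print(proj(b,X),proj(a,X))"
```

```text
clock: 78.0
eef_pos: [0.4546, 0.2724, 0.2234]
tool_rot: [-0.361, 0.932, -0.0, -0.001]
ft_force: [-0.3, -0.1, -0.5]
grip_width: -0.0
[290.35926695 286.90996115] [295.87046755 263.07692256]
[267.28198916 354.32775289] [198.39406039 242.75302305]
```

View pics/side41.png

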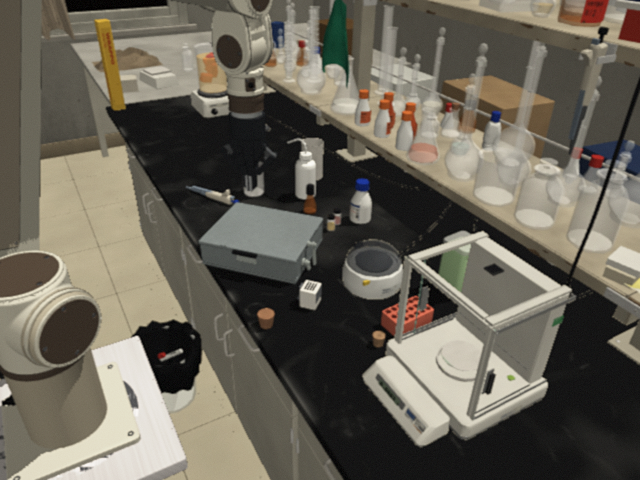

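View pics/scene41.png

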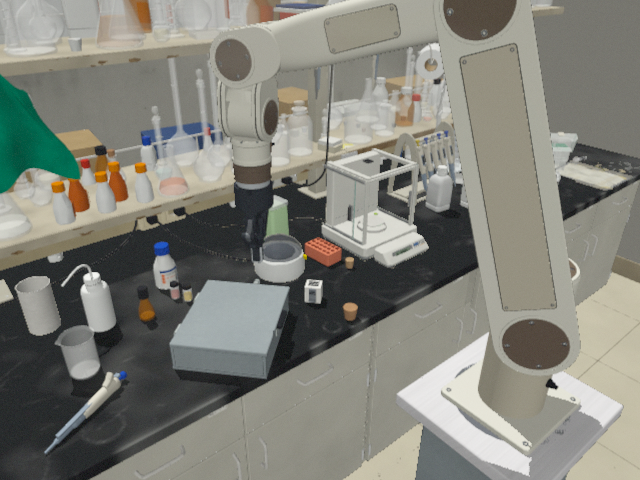

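The lid stays flat with the robot clear of it, at side (262,240) and scene (235,325). The cartridge stands on the bench at side (310,294), the bung and cork are in place, and no tins remain on the bench.

```bash
python3 -c "
from workcell import bot
print(bot.job_done())"
```

```text
the job is handed in; nothing more can be done
None
```

The chest is packed and shut, and I handed the job in at about 78 s of the 210 s allowed. The hand-in gives no verdict.

- **Cartridge:** I pinched it across its tab and lifted it out of the cradle. It stands on the bench at about (0.50, 0.085) m, 7 cm or more clear of the chest.
- **Tins:** All six are in the chest's front bay in two rows of three. One tin was knocked aside during the run. I found it again in the wrist pictures and packed it with the others.
- **Stay and lid:** I pressed the knee down about 35 mm, which broke it. I then pushed the lid from behind along its arc, slowing to a few mm per row at the end. My last push on the shut lid read 14 N on the wrist force, and the forces I read before that stayed under about 11 N.

**Last checks:** With the arm lifted clear, both fixed cameras show the lid flat on the rim and the stay folded beside the chest. The fingertip was at 68 mm when the lid stopped moving, which matches the lid's stated top when shut. No tins are left on the bench, and the cork and bung look undisturbed.

**Disagreements:** The cameras differed by up to about 6 mm on where the chest sits. For the cartridge grasp I aimed between them and centred it on the wrist picture. Several trained-network detections, such as the chest and lid, were plainly wrong, so I measured positions from the pictures instead.

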